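Unclamp, index, load and reclamp the weight carousel

TASK

Slide the turning bar through the loop of the brass screw eye that clamps the weight carousel and unscrew it anticlockwise by about a quarter turn, never touching the eye itself with the gripper; then draw the red spring pin, swing the wheel anticlockwise to the very next slot and let the pin drop fully in. After that stand every balance weight from the mat upright on a blue ring of its own on the wheel, screw the eye down fully tight again with the bar, and lay the bar back in its rest as it was. Leave the drinking glass where it is.

Things in the scene. Friction and masses are not known exactly. Their poses are not given: they have to be found in the camera images.
- carousel: fixed round wooden base, 320 mm across, 12 mm thick; origin on the wheel's axis at worktop height, z up. In its frame the screw eye stands at (0, 142) mm; the aluminium index sector (top face 22 mm up) has three radial slots 12.5 mm wide, 140 mm from the axis, at 180, 240 and 300 degrees anticlockwise from x. Tall cartons stand close behind it to the left: keep the gripper clear of them.
- wheel (a joint): angle of the wheel (wood, 240 mm across, top face 30 mm above the worktop), rad: 0 with the pin in the first slot, growing anticlockwise seen from above; the next slot is at 1.047, a third one at 2.094. Turns lightly (0.1 N m) once the eye is slack and the pin drawn; the tight eye presses a washer on its rim and brakes it.
- index_pin (a joint): how far the spring pin is drawn up, m: 0 fully dropped into a slot, at most 0.022. Its 8 mm shank reaches 7.5 mm into a slot, so it is clear from about 0.009 up (lift it 0.012 to 0.018). A spring pulls it down with 3 to 7 N. Released within 2 mm of a slot's middle it drops in; else it rests on top of the sector.
- pin_knob (a point): middle of the pin's round red knob, 24 mm across, grip band 16 mm tall, 64 mm above the worktop when dropped; 140 mm from the wheel's axis on a dark steel ear of the wheel (ear top 34 mm above the worktop). Knob, ear and wheel travel together: with the pin lifted, carrying the knob round the axis turns the wheel.
- screw_eye: brass loop of the clamp screw, 32 mm wide, 40 mm high; origin at the centre of its hole, 90 mm up when tight; z up. Its x axis runs through the hole (17 mm wide, 26 mm high, 14 mm deep); enter with the bar from the +x side, where there is free room. The bar has 20 degrees of play either way before it turns the eye. Keep its tip within 60 mm past the hole: weights may stand there.
- eye_turn (a joint): turn of the screw eye, rad: 0 is fully tight (hard stop), growing anticlockwise seen from above as it is unscrewed, to a hard stop at 1.9. It rises 2 mm per rad and stays where it is left (friction 0.12 N m).
- bar_grip (a point): middle of the turning bar's grip: dark square wood, 18 x 18 mm, from 50 mm behind to 35 mm in front of this point (grip it here, across); then a steel bar 10 mm across along its own +x axis, its tapered tip 145 mm in front of this point. 0.12 kg, balance point about 7 mm in front of this point.
- rest_mid (a point): where the middle of the grip lies when the bar is in its fixed grey rest, 45 mm above the worktop; x along the bar towards its tip. Two flared forks hold it, 43 mm behind this point (21 mm wide, floor 36 mm high) and 75 mm in front (13 mm wide, floor 40 mm high), prongs up to 60 mm high; between them there is room for fingers down to 8 mm.
- big_weight_mid (a point): centre (half-way up) of the big brass balance weight, 35 mm tall over all: a round body 37 mm across and 24 mm tall with a knob 18 mm across on top; may be absent. Its z axis points up. 200 g. Grip it by body or knob.
- middle_weight_mid (a point): centre (half-way up) of the middle brass balance weight, 30 mm tall over all: a round body 29 mm across and 20 mm tall with a knob 13 mm across on top; may be absent. Its z axis points up. 100 g. Grip it by body or knob.
- small_weight_mid (a point): centre (half-way up) of the small brass balance weight, 27 mm tall over all: a round body 24 mm across and 16 mm tall with a knob 12 mm across on top; may be absent. Its z axis points up. 50 g. Grip it by body or knob.
- pad_0 (a point): centre, on the wheel's top face (30 mm above the worktop), of one of the three flat blue marking rings (52 mm across, only painted on) for the weights; it lies 55 mm from the wheel's axis and turns with the wheel. Neighbouring rings are 63 mm apart.
- pad_1 (a point): centre, on the wheel's top face (30 mm above the worktop), of one of the three flat blue marking rings (52 mm across, only painted on) for the weights; it lies 55 mm from the wheel's axis and turns with the wheel. Neighbouring rings are 63 mm apart.
- pad_2 (a point): centre, on the wheel's top face (30 mm above the worktop), of one of the three flat blue marking rings (52 mm across, only painted on) for the weights; it lies 55 mm from the wheel's axis and turns with the wheel. Neighbouring rings are 63 mm apart.
- glass: clear drinking glass, 80 mm across and 88 mm tall, bystander; origin at the centre of its foot
There are look-alikes about, which are no part of the job. What is shaped like the part that bears bar_grip but turquoise is not meant.

How it is judged:
On the way, in this order (a step that is already met when the one before it is completed fails the run):
1. the screw eye is unscrewed by about a quarter turn (at least 1.2 rad) (value of joint eye_turn above 1.2 rad), for 0.2 s.
2. the wheel has been swung to the next slot and the pin has dropped fully into it, the eye still slack (value of joint wheel between 0.99 and 1.105 rad and value of joint index_pin below 0.004 m and value of joint eye_turn above 0.8 rad), for 0.3 s.
3. every balance weight stands upright on a ring on the wheel, the eye still slack (all of step 2 and (horizontal distance between big_weight_mid and pad_0 below 0.015 m or horizontal distance between big_weight_mid and pad_1 below 0.015 m or horizontal distance between big_weight_mid and pad_2 below 0.015 m) and angle between each of big_weight_mid, middle_weight_mid, small_weight_mid's own z axis and vertical below 0.15 rad and height (world z) of big_weight_mid between 0.038 and 0.056 m and (horizontal distance between middle_weight_mid and pad_0 below 0.015 m or horizontal distance between middle_weight_mid and pad_1 below 0.015 m or horizontal distance between middle_weight_mid and pad_2 below 0.015 m) and height (world z) of middle_weight_mid between 0.038 and 0.056 m and (horizontal distance between small_weight_mid and pad_0 below 0.015 m or horizontal distance between small_weight_mid and pad_1 below 0.015 m or horizontal distance between small_weight_mid and pad_2 below 0.015 m) and height (world z) of small_weight_mid between 0.038 and 0.056 m), for 0.3 s.
4. the screw eye is tight again (value of joint eye_turn below 0.12 rad), for 0.2 s.
At the end, for the whole second after the job is handed in: Eye tight (within 0.12 rad of its stop); wheel at the next slot (0.99 to 1.105 rad), pin dropped (under 4 mm); every balance weight present upright on the wheel within 15 mm of a ring's centre; bar in its rest, grip middle within 15 mm of its place and in line within 0.1 rad (value of joint eye_turn below 0.12 rad and value of joint wheel between 0.99 and 1.105 rad and value of joint index_pin below 0.004 m and (horizontal distance between big_weight_mid and pad_0 below 0.015 m or horizontal distance between big_weight_mid and pad_1 below 0.015 m or horizontal distance between big_weight_mid and pad_2 below 0.015 m) and angle between each of big_weight_mid, middle_weight_mid, small_weight_mid's own z axis and vertical below 0.15 rad and height (world z) of big_weight_mid between 0.038 and 0.056 m and (horizontal distance between middle_weight_mid and pad_0 below 0.015 m or horizontal distance between middle_weight_mid and pad_1 below 0.015 m or horizontal distance between middle_weight_mid and pad_2 below 0.015 m) and height (world z) of middle_weight_mid between 0.038 and 0.056 m and (horizontal distance between small_weight_mid and pad_0 below 0.015 m or horizontal distance between small_weight_mid and pad_1 below 0.015 m or horizontal distance between small_weight_mid and pad_2 below 0.015 m) and height (world z) of small_weight_mid between 0.038 and 0.056 m and distance between bar_grip and rest_mid below 0.015 m and angle between the x axis of bar_grip and the x axis of rest_mid, either way round below 0.1 rad); the robot touches nothing.
It fails at once if the gripper touches the screw eye (contact force between the fingers and screw_eye above 1.5 N).
It fails at once if the drinking glass is moved more than 3 cm (distance of glass from where it was at the start of the episode above 0.03 m).
Of big_weight, middle_weight, small_weight only 1 to 3 are there at a start; the rules pass over those that are not, and their reading is None.
At some moment in a run one of big_weight, middle_weight, small_weight may be knocked a few centimetres aside while the robot is not near it.
It also fails if it takes over 210 s, if anything falls off the work surface, if the arm or the gripper's body presses on something with over 40 N, if the wrist force passes 120 N, or if a joint passes its speed limit or range.

ROBOT

A 6-joint arm with a two-finger parallel gripper is mounted at the origin on a cart in front of the work surface, level with it; the furniture and walls round the work are solid. World frame = base frame: x ahead of the robot, y to its left, z up, the work surface at z = 0. Lengths are in m, angles in rad, forces in N, time in s.
With the tool pointing down it reaches from about 0.3 to 0.75 m from the base axis. Payload 8.5 kg.
Tool frame: the origin (TCP) lies between the finger pads; the fingertips stand 19 mm ahead of it and the grasp point (between the pads) is the TCP; z points along the fingers, x is the direction in which the jaws open and shut, and the axes are right-handed (so a half turn about z gives the same grasp; the last joint's range is limited). The gripper opens to 88 mm and grips with 3 to 60 N. Pads are 18 mm wide; open, the fingers measure 123 mm over their backs; the gripper's body (75 mm by 187 mm) begins 45 mm behind the grasp point.
Start: joints at [0.903, 0.381, 1.297, -0, 1.464, -0.215], TCP at [0.241, 0.495, 0.258] pointing down, gripper open.
Joint ranges: [-3.11, 3.11], [-0.89, 2.33], [0.22, 2.48], [-1.42, 4.56], [0.17, 2.85], [-2.88, 2.88]. Speed limits (rad/s): [2.39, 2.39, 3.14, 3.14, 3.14, 3.14].

INTERFACE

Orientations are given as a unit quaternion [w, x, y, z].
In Python, from station import sensors, optics, arm gives the robot as it stands. The module is installed in compiled form; this text tells all that it offers.
- The arm moves only by the tool send_rows, never from a script. Its argument "steps" is a list of rows, each an object with "slide": the shift along the tool's x, y, z in cm, a list of three; "angular": the turn, a rotation vector about the tool's x, y, z in degrees, a list of three; "fingers": the closure in counts, from 0 (fully open) to 255 (shut). In form: [{"slide": [x, y, z], "angular": [rx, ry, rz], "fingers": fingers}, ...]. A call has 1 to 10 rows; each row shifts and turns the commanded pose from where the row before left it, along the tool's axes as they then stand; what a row does not reach is not made up. A row lasts 1/10 s, in which the tool goes at most 50 mm and 8.59 degrees, less where a joint would pass 70% of its speed; a pose out of reach is approached as far as the arm can. A call is refused whole if a number of a shift passes 5 or a number of a turn 8.59, either way. A call with a gripper value outside its range is refused whole. The fingers move at their own pace and stop on an object; "grip_force" is the grip in N (left out, the last holds). Time passes only in rows, so rows that do not move let the fingers close. It gives the time, the measured TCP pose, the force and the opening at its end, in the units of the state.
- sensors.sense(): the state, without advancing time (a new reading comes with each control period).
- optics.grab_frame(name): name is "side" or "top"; returns a dict with "image" (420x560x3 uint8, blue, green, red), "fx", "fy", "cx", "cy" (pixels), "rvec" (rotation vector, rad) and "tvec" (3), from world to camera coordinates, as OpenCV has them. Camera axes: x right, y down, z forward; pixel columns grow to the right and rows downward; lengths in m; the calibration is good to about 2 mm. A picture is of the moment at which its call begins. There is no depth.
- arm.finish_job(): hands the job in, once; it reports no verdict.
The state is a dict: "time": time; "q": joint angles; "dq": joint speeds; "tau": joint torques, N m; "eef_pos": TCP position; "tcp_rot": TCP orientation; "contact_force": force on the tool from outside, world axes, zero at the start; "torque": the same for the moment, N m; "finger_gap": finger opening in m.
Only numpy, scipy, OpenCV 4.12 (cv2) and the standard library are available. Lean on these libraries where they do the work, as an engineer would, in place of code of your own. Each camera call takes 0.05 s, during which the arm holds its last target.

## Working session

There is one attempt and no reset: what is moved stays moved. The work goes in short steps, Python scripts to look and compute and a tool call to move; the robot and the scene stay as the last step left them, time stands still between calls to the robot, and variables do not carry over. Pictures are saved under pics/ and viewed, and the job is handed in when it is done.

Besides the shell and the picture viewer there is one more tool, called after "Call:" as name([rows], argument=value, ...), one row to a line, values as JSON. send_rows: Moves the arm, as the interface text tells. Its arguments: {"type":"object","properties":{"steps":{"type":"array"},"grip_force":{"type":"number"}},"required":["steps"]}

```bash
mkdir -p pics
python3 - <<'E'
from station import sensors, optics, arm
import cv2, numpy as np
print(sensors.sense())
for n in ("side","top"):
    f=optics.grab_frame(n); cv2.imwrite(f"pics/{n}0.png",f["image"])
    R=cv2.Rodrigues(np.array(f["rvec"]))[0]; print(n,f["fx"],f["fy"],f["cx"],f["cy"],"C",-R.T@np.array(f["tvec"]).ravel()); print(R.round(3))
E
```

```text
{'time': 0.0, 'q': array([ 9.02670735e-01,  3.81161218e-01,  1.29823403e+00,  8.72699418e-07,
        1.46360514e+00, -2.15289245e-01]), 'dq': array([-3.11050205e-05, -4.28822297e-04,  2.33920997e-03, -4.27259950e-04,
       -6.88644042e-04,  9.80007825e-04]), 'tau': array([-6.48913574e-04, -4.37935281e+01, -2.24553663e+01,  7.13886553e-02,
        3.53265856e-02, -1.40638786e-04]), 'eef_pos': array([0.24047191, 0.49436498, 0.25716544]), 'tcp_rot': array([ 2.36769685e-04,  8.47796300e-01,  5.30321542e-01, -6.62849480e-04]), 'contact_force': array([ 0.51880534, -0.09283036, -0.05857757]), 'torque': array([-0.00104428, -0.00231573,  0.01319559]), 'finger_gap': 0.08827970987172129}
side 443.2743615844281 443.2743615844281 272.53538044338075 202.28835266390135 C [ 0.0390177  -0.56573988  1.05049026]
[[ 0.801 -0.599 -0.007]
 [-0.494 -0.654 -0.573]
 [ 0.339  0.462 -0.82 ]]
top 393.71342599406336 393.71342599406336 285.62045596418864 207.1780340931649 C [ 0.27108204 -0.01239162  1.09855685]
[[ 0.002 -1.    -0.025]
 [-0.987  0.002 -0.162]
 [ 0.162  0.025 -0.986]]
```

View pics/side0.png

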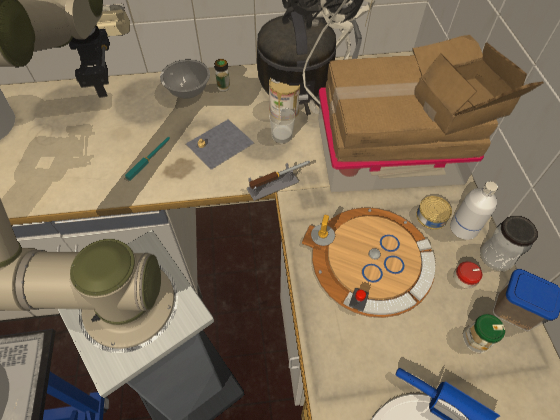

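View pics/top0.png

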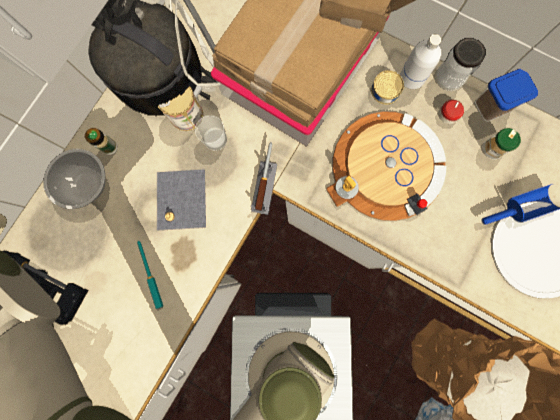

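Side view: the carousel is centred near (375,253), the eye near (323,230), the red knob near (361,296), the bar in its rest near (280,178), and one weight on the mat near (203,142). The next step is to zoom in on these.

```bash
cat > h.py <<'E'
import cv2, numpy as np
from station import sensors, optics
from scipy.spatial.transform import Rotation as Ro
def grab(n): return optics.grab_frame(n)
def KRt(f):
    return np.array([[f["fx"],0,f["cx"]],[0,f["fy"],f["cy"]],[0,0,1.]]),np.array(f["rvec"],float),np.array(f["tvec"],float).ravel()
def proj(f,p):
    K,r,t=KRt(f); return cv2.projectPoints(np.atleast_2d(np.array(p,float)),r,t,K,None)[0][:,0]
def onz(f,uv,z):
    K,r,t=KRt(f); R=cv2.Rodrigues(r)[0]; C=-R.T@t
    d=(R.T@np.linalg.inv(K)@np.c_[np.atleast_2d(np.array(uv,float)),np.ones(len(np.atleast_2d(uv)))].T).T
    z=np.broadcast_to(z,len(d))
    return C+d*((z-C[2])/d[:,2])[:,None]
def tri(f1,u1,f2,u2):
    P=[]
    for f in(f1,f2):
        K,r,t=KRt(f); P.append(K@np.c_[cv2.Rodrigues(r)[0],t])
    X=cv2.triangulatePoints(P[0],P[1],np.array(u1,float).reshape(2,1),np.array(u2,float).reshape(2,1))[:,0]
    return X[:3]/X[3]
def crop(f,x0,y0,x1,y1,s,name):
    im=cv2.resize(f["image"][y0:y1,x0:x1],None,fx=s,fy=s,interpolation=cv2.INTER_CUBIC)
    # ticks
    for x in range((x0//10+1)*10,x1,10): cv2.putText(im,str(x),((x-x0)*s,8),0,0.3,(255,255,255),1); cv2.line(im,((x-x0)*s,9),((x-x0)*s,14),(0,255,0),1)
    for y in range((y0//10+1)*10,y1,10): cv2.putText(im,str(y),(0,(y-y0)*s),0,0.3,(255,255,255),1); cv2.line(im,(20,(y-y0)*s),(26,(y-y0)*s),(0,255,0),1)
    cv2.imwrite("pics/"+name,im)
def st():
    s=sensors.sense(); R=Ro.from_quat(np.roll(s["tcp_rot"],-1)).as_matrix()
    print("t",round(s["time"],2),"pos",s["eef_pos"].round(4),"x",R[:,0].round(3),"z",R[:,2].round(3),"F",s["contact_force"].round(1),"gap",round(s["finger_gap"],4),"q",s["q"].round(2)); return s,R
E
python3 - <<'E'
from h import *
f=grab("side");g=grab("top")
crop(f,295,195,445,325,5,"s1.png");crop(g,320,100,460,230,5,"t1.png")
crop(f,180,110,320,210,5,"s2.png");crop(g,150,130,290,240,5,"t2.png")
E
```

```text
(no output)
```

View pics/s1.png

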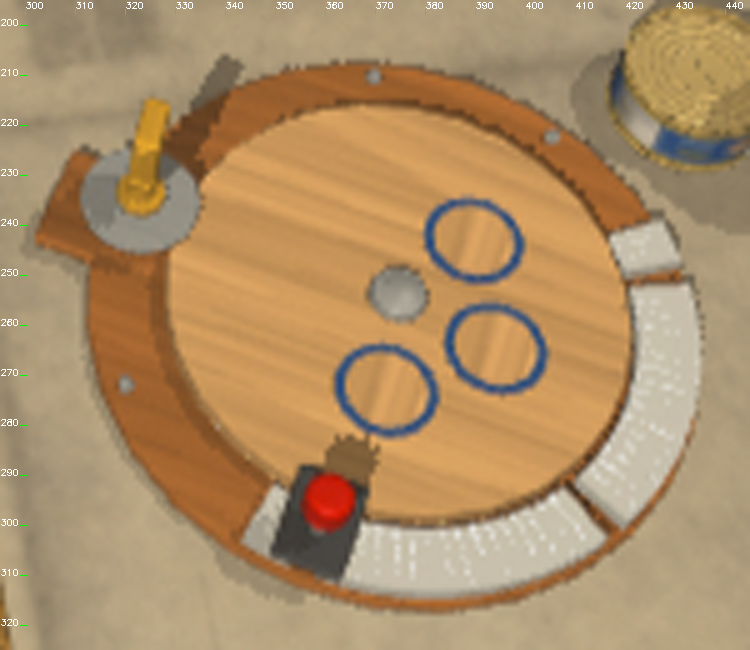

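View pics/t1.png

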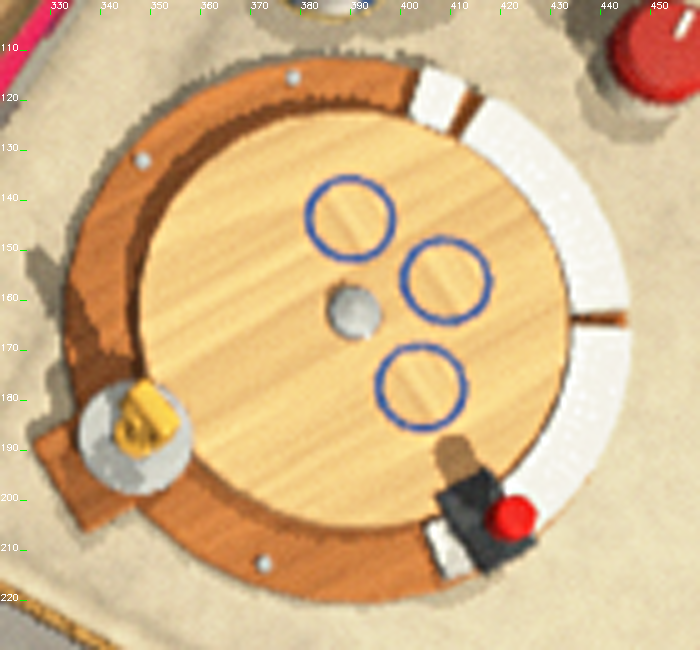

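View pics/s2.png

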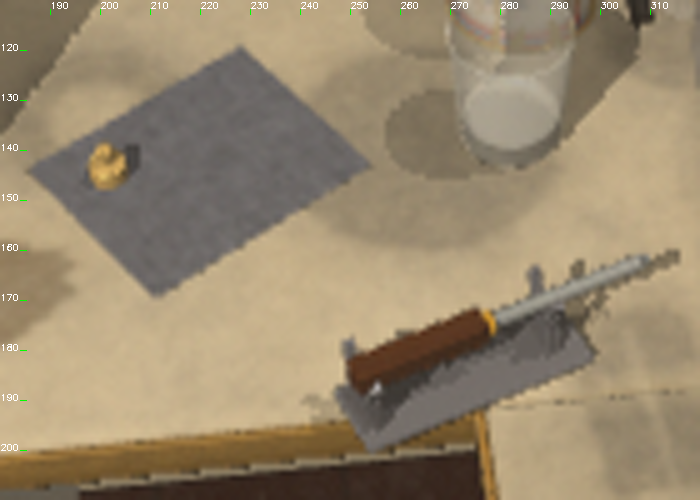

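View pics/t2.png

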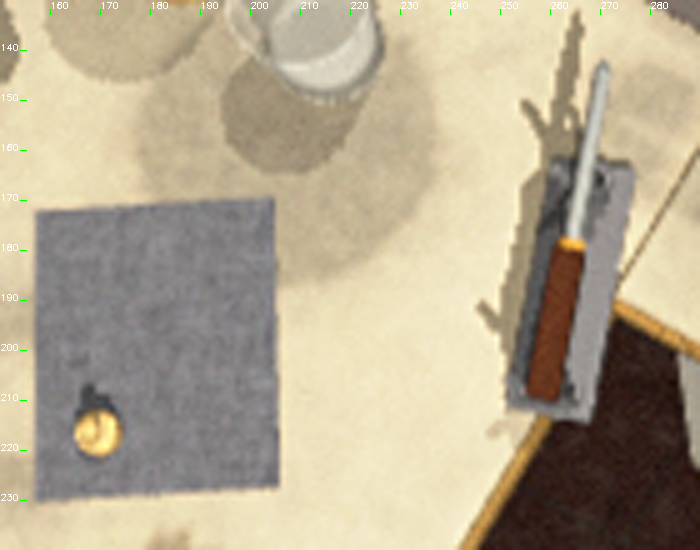

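Top view: only one weight is present, at (169,216) on the mat. The rings are at (388,144), (407,156) and (402,178), the eye at (346,185), the slots at (438,164) and (412,123), and the bar runs from (258,208) to (270,143). Now I'll measure them.

```bash
cat > m.py <<'E'
from h import *
def rings(f):
    hsv=cv2.cvtColor(f["image"],cv2.COLOR_BGR2HSV)
    m=cv2.inRange(hsv,(100,90,40),(130,255,255))
    cs,hi=cv2.findContours(m,cv2.RETR_CCOMP,cv2.CHAIN_APPROX_NONE)
    out=[]
    for c in cs:
        if 150<cv2.contourArea(c)<600:
            e=cv2.fitEllipse(c); out.append((e[0],e[1]))
    return out
E
python3 - <<'E'
from m import *
for n in("side","top"):
    f=grab(n)
    for c,s in rings(f): print(n,np.round(c,1),np.round(s,1),onz(f,c,.03)[0].round(4))
    # wheel base contour points -- red knob
    hsv=cv2.cvtColor(f["image"],cv2.COLOR_BGR2HSV)
    m=cv2.inRange(hsv,(0,150,80),(8,255,255))|cv2.inRange(hsv,(172,150,80),(180,255,255))
    k,l,s,c=cv2.connectedComponentsWithStats(m)
    for i in range(1,k):
        if s[i,4]>20: print("red",s[i],c[i].round(1))
    m=cv2.inRange(hsv,(14,120,120),(28,255,255))
    k,l,s,c=cv2.connectedComponentsWithStats(m)
    for i in range(1,k):
        if 20<s[i,4]<800: print("yel",s[i],c[i].round(1))
E
```

```text
red [ 319   87  165   84 1299] [374.3 148.8]
red [456 262  26  23 429] [468.5 272.9]
red [355 290  11  11  98] [360.2 294.9]
yel [269  80  31  26 207] [282.   89.8]
yel [329  87   3  15  24] [329.6  94.8]
yel [332 114  19  40 195] [338.4 135.2]
yel [472 119  26  10 101] [487.5 124.4]
yel [450 130  19   5  37] [459.9 132. ]
yel [198 139   7   9  42] [200.8 143.1]
yel [361 138 129  14 522] [434.6 144.7]
yel [414 153  18   5  42] [422.1 155.3]
yel [273 192  39 228 563] [293.8 315.2]
yel [129 194 122  17 482] [186.9 202.1]
yel [420 196  32  26 642] [435.1 208.7]
yel [  9 210  88  12 399] [ 53.8 215.8]
yel [318 214  13  24 159] [323.8 226.6]
yel [382 237  15  13 151] [389.1 242.7]
yel [386 258  16  14 175] [393.6 264.3]
yel [364 266  16  14 176] [371.7 272.5]
yel [411 296  15  13  25] [417.8 302.4]
yel [399 308  11   7  25] [403.8 311. ]
yel [471 326   6  15  38] [473.7 332.7]
top [532.5 205.7] [11.1 34.2] [ 0.4496 -0.6539  0.03  ]
red [ 211   32  167  103 1279] [279.3  97.5]
red [443 100  21  21 331] [452.3 110.1]
red [417 199  10   9  73] [421.7 203.2]
yel [378  71  26  28 102] [394.2  
[... 265 characters left out ...]
5 474] [390.2 159.2]
yel [383 139  10  11  48] [386.3 144.8]
yel [491 138  13  16  67] [496.  147.3]
yel [364 141  17  13  69] [373.  146.7]
yel [357 148   9  10  29] [361.  152.2]
yel [402 151   9  12  46] [405.5 157.1]
yel [406 154  28  20  76] [421.5 165.2]
yel [397 172  10  12  47] [400.7 178.7]
yel [359 173  74  33 316] [401.6 194.3]
yel [166 212   8   9  36] [169.2 216.1]
yel [185 213  75 122 380] [223.5 272.4]
yel [389 269 122  70 644] [449.2 304. ]
yel [498 349  12  10  56] [504.4 353.6]
yel [135 354  41  66 216] [155.3 387.1]
yel [486 359   9  13  73] [489.8 364.6]
yel [453 370  32  50 329] [465.  401.9]
yel [426 381  11   9  25] [431.7 384.8]
yel [439 390  14  16  62] [445.1 397.4]
```

```bash
cat > fit.py <<'E'
from h import *
from scipy.optimize import least_squares
f=grab("side");g=grab("top")
S=[(389.3,242.8),(393.7,264.4),(371.9,272.6)];T=[(389.8,143.4),(408.8,155.8),(403.8,177.0)]
for a,b in zip(S,T): print("tri",tri(f,a,g,b).round(4),onz(f,a,.03)[0].round(4),onz(g,b,.03)[0].round(4))
kn=tri(f,(360.2,294.9),g,(421.7,203.2)); print("knob",kn.round(4), onz(f,(360.2,294.9),.066),onz(g,(421.7,203.2),.066))
P=np.array([(onz(f,a,.03)[0]+onz(g,b,.03)[0])/2 for a,b in zip(S,T)])
def res(x):
    c=x[:2]; return np.concatenate([P[i,:2]-c-.055*np.array([np.cos(x[2]+(i-1)*-s*np.radians(70)),np.sin(x[2]+(i-1)*-s*np.radians(70))]) for i in range(3)])
for s in (1,-1):
    r=least_squares(res,[.5,-.25,-1.5]); print(s,r.x,r.cost,(r.fun*1000).round(1))
# rim points
for n,F,pts,z in (("top",g,[(436,164.),(412,123.)],.022),("side",f,[(413.5,297),(424.5,251)],.022)):
    print(n,"slots",onz(F,pts,z).round(4))
print("eye tops", tri(f,(325,216),g,(347.,184)))
print("bar tip",tri(f,(308.,161.5),g,(270,143)),"bar back mid",tri(f,(252,184),g,(258.5,208)),"yellow collar",tri(f,(277.3,173.8),g,(262.5,178.5)))
print("weight", tri(f,(200.8,143.1),g,(169.2,216.1)), onz(g,[(169.2,216.1)],.013),onz(f,[(200.8,143.1)],.013))
E
python3 fit.py
```

```text
tri [ 0.6303 -0.2787  0.0246] [ 0.6279 -0.2803  0.03  ] [ 0.6276 -0.277   0.03  ]
tri [ 0.594  -0.3304  0.0238] [ 0.5914 -0.332   0.03  ] [ 0.5913 -0.3281  0.03  ]
tri [ 0.533  -0.3135  0.0241] [ 0.5309 -0.3152  0.03  ] [ 0.5307 -0.3115  0.03  ]
knob [ 0.4529 -0.3476  0.0595] [[ 0.45099988 -0.349288    0.066     ]] [[ 0.45076642 -0.34503416  0.066     ]]
1 [ 0.57292203 -0.27827903 -1.22766283] 3.8291271314563663e-08 [-0.1 -0.  -0.1  0.   0.2  0. ]
-1 [ 0.59372811 -0.33641628 -4.36816967] 0.0017437219144859544 [ -8.3  22.6  16.2 -45.4  -7.9  22.8]
top slots [[ 0.5695 -0.4048  0.022 ]
 [ 0.6904 -0.3442  0.022 ]]
side slots [[ 0.5701 -0.4223  0.022 ]
 [ 0.6884 -0.3511  0.022 ]]
eye tops [ 0.5014157  -0.14765029  0.1098521 ]
bar tip [0.62840219 0.05883593 0.03974649] bar back mid [0.44414507 0.08769376 0.0448828 ] yellow collar [0.52794148 0.07852906 0.03721966]
weight [0.42628961 0.34500553 0.00459651] [[0.42484418 0.34235537 0.013     ]] [[0.42337747 0.33761158 0.013     ]]
```

```bash
python3 - <<'E'
from h import *
f=grab("side");g=grab("top")
crop(f,310,205,340,250,16,"s3.png");crop(g,332,170,366,204,16,"t3.png")
crop(f,240,150,325,205,9,"s4.png");crop(g,245,135,285,220,7,"t4.png")
crop(f,190,130,215,155,20,"s5.png");crop(g,155,200,185,230,18,"t5.png")
print("glass foot side",onz(f,(282,136),0.0), onz(g,(213,138),0))
E
cd pics; python3 -c "
import cv2,numpy as np
def pad(a,h): return np.pad(a,((0,h-a.shape[0]),(0,6),(0,0)))
for n in (3,4,5):
    a=cv2.imread(f's{n}.png');b=cv2.imread(f't{n}.png');h=max(len(a),len(b));c=np.hstack([pad(a,h),pad(b,h)])
    s=min(1,800/c.shape[1],600/c.shape[0]);print(n,a.shape,b.shape,s);cv2.imwrite(f'c{n}.png',cv2.resize(c,None,fx=s,fy=s))
"
```

```text
glass foot side [[0.65357474 0.21681371 0.        ]] [[0.65733366 0.229036   0.        ]]
3 (720, 480, 3) (544, 544, 3) 0.7722007722007722
4 (495, 765, 3) (595, 280, 3) 0.7568590350047304
5 (500, 500, 3) (540, 540, 3) 0.7604562737642585
```

View pics/s3.png

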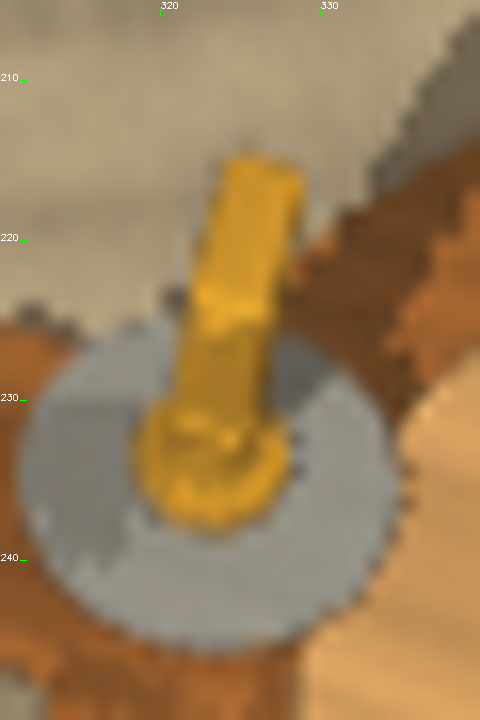

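View pics/t3.png

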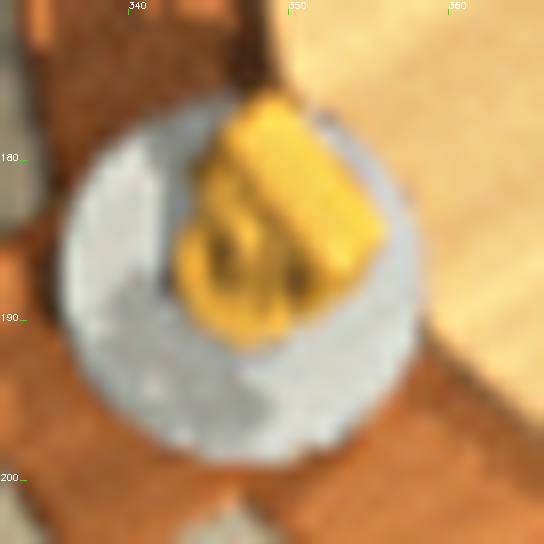

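View pics/s4.png

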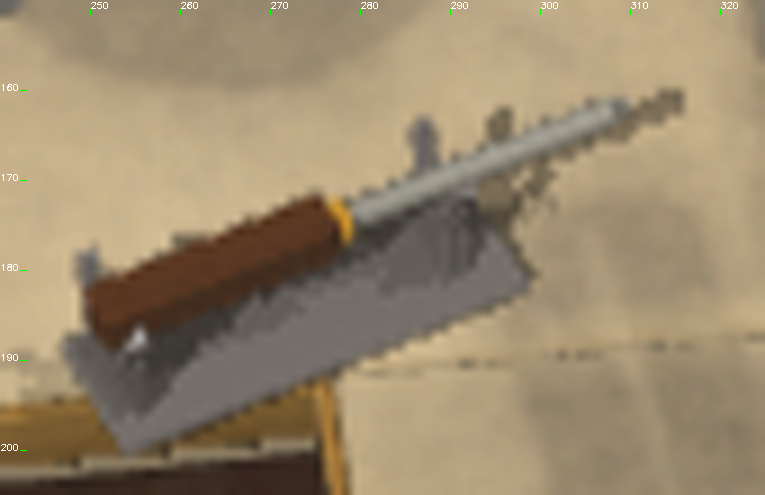

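View pics/t4.png

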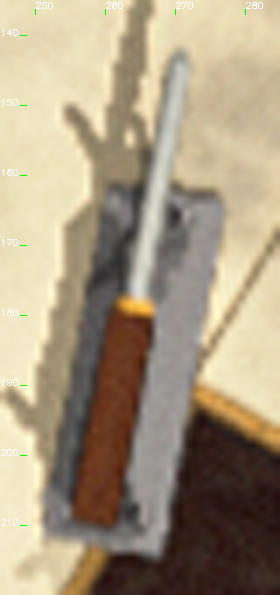

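View pics/s5.png

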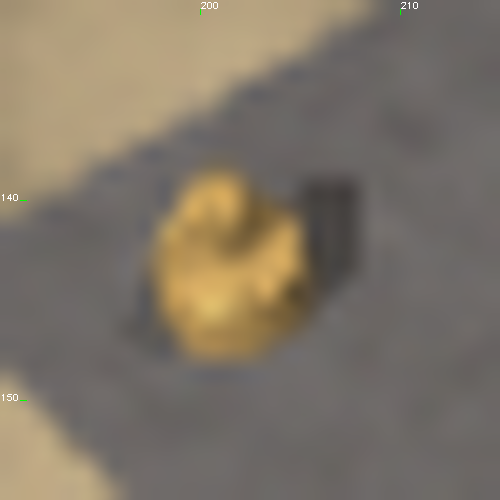

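View pics/t5.png

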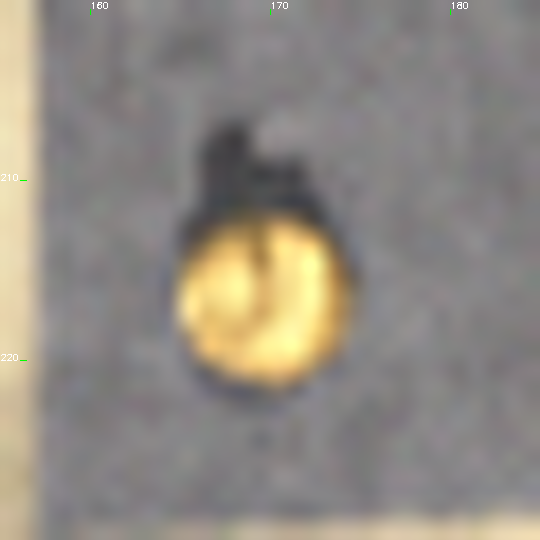

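Run:
```python
from h import *
f=grab("side");g=grab("top")
c=lambda x0,y0,s,px,py:(x0+(px+.5)/s-.5,y0+(py+.5)/s-.5)
for A,B in (((272,95),(385,225)),((205,165),(310,280))):
    a=onz(g,[c(332,170,16,*A),c(332,170,16,*B)],.109); d=a[0]-a[1]; print("eye top edge",a.round(4),np.degrees(np.arctan2(d[1],d[0])),np.hypot(*d[:2]))
# predicted eye projections
yaw=np.radians(29.5); 
for F,nm in((f,"side"),(g,"top")):
    ex=[.573-.142*np.sin(yaw),-.278+.142*np.cos(yaw)]
    u=np.array([np.cos(np.radians(43)),np.sin(np.radians(43))])
    print(nm,"washer z.03?",proj(F,[[*ex,.03],[*ex,.04],[*ex,.09],[*ex,.11]]).round(1))
# washer centers: side (208,490)/16 ; top (240,282)/16
for z in(.03,.034,.04): print(z,onz(f,c(310,205,16,208,485),z).round(4),onz(g,c(332,170,16,240,280),z).round(4))
# bar: axis points
tipS=c(240,150,9,620,104);tipT=c(245,135,7,180,55)
colS=c(240,150,9,338,220);colT=c(245,135,7,136,306)
bS=c(240,150,9,98,312);bT=c(245,135,7,93,520)
for nm,a,b in(("tip",tipS,tipT),("col",colS,colT),("back",bS,bT)):
    print(nm,onz(f,a,.045)[0].round(4),onz(g,b,.045)[0].round(4))
print("w",onz(g,(169.2,216.1),.012).round(4),onz(f,c(190,130,20,232,285),.009).round(4))
```

```text
eye top edge [[ 0.5161 -0.1485  0.109 ]
 [ 0.4946 -0.166   0.109 ]] 39.238872322146854 0.027690209930683714
eye top edge [[ 0.5046 -0.1375  0.109 ]
 [ 0.4857 -0.1538  0.109 ]] 40.784730807128845 0.024980064025202045
side washer z.03? [[322.  234.5]
 [322.4 232.6]
 [324.  222.5]
 [324.7 218.2]]
top washer z.03? [[347.  187. ]
 [347.5 186.2]
 [350.  182.1]
 [351.  180.3]]
0.03 [[ 0.5035 -0.156   0.03  ]] [[ 0.5029 -0.1531  0.03  ]]
0.034 [[ 0.5016 -0.1576  0.034 ]] [[ 0.502  -0.1526  0.034 ]]
0.04 [[ 0.4989 -0.16    0.04  ]] [[ 0.5007 -0.1518  0.04  ]]
tip [0.628  0.0558 0.045 ] [0.6275 0.058  0.045 ]
col [0.5247 0.0729 0.045 ] [0.5249 0.0744 0.045 ]
back [0.4417 0.0891 0.045 ] [0.4398 0.0902 0.045 ]
w [[0.425  0.3427 0.012 ]] [[0.4242 0.338  0.009 ]]
```

Only the small weight is present. The eye is at about (0.502, -0.154) with its +x axis at roughly 130°. The bar grip is at about (0.490, 0.081), heading -9.8°. I'll go to the bar first.

```bash
cat >> h.py <<'E'
def to(p,psi=None,rot_first=False):
    s,R=st(); cur=np.degrees(np.arctan2(R[1,0],R[0,0]))
    rz=0 if psi is None else ((cur-psi+180)%360-180)
    Ru=R if not rot_first else R@Ro.from_rotvec([0,0,np.radians(rz)]).as_matrix()
    d=Ru.T@(np.array(p)-s["eef_pos"])*100
    print("psi",round(cur,2),"rz",round(rz,2),"alt",round((rz+360)%360-0 if rz<0 else rz-360,1),"slide cm",d.round(2),"rows",int(np.ceil(np.abs(d).max()/5)))
    # tilt error
    z=R.T@np.array([0,0,-1]); print("tilt fix deg (rx,ry)",np.degrees([-z[1],z[0]]).round(2))
E
python3 -c "
from h import *
to((.490,.0808,.2),-99.8)"
```

```text
t 0.6 pos [0.2406 0.4945 0.2578] x [0.438 0.899 0.   ] z [ 0.  0. -1.] F [ 1.  -1.6  0.6] gap 0.0884 q [ 0.9   0.38  1.3  -0.    1.46 -0.22]
psi 64.05 rz 163.85 alt -196.1 slide cm [-26.29  40.53   5.78] rows 9
tilt fix deg (rx,ry) [ 0. -0.]
```

Call:
send_rows([
  {"slide":[-2.63,4.05,0.58],"angular":[0,0,0],"fingers":0},
  {"slide":[-2.63,4.05,0.58],"angular":[0,0,0],"fingers":0},
  {"slide":[-2.63,4.05,0.58],"angular":[0,0,0],"fingers":0},
  {"slide":[-2.63,4.05,0.58],"angular":[0,0,0],"fingers":0},
  {"slide":[-2.63,4.05,0.58],"angular":[0,0,0],"fingers":0},
  {"slide":[-2.63,4.05,0.58],"angular":[0,0,0],"fingers":0},
  {"slide":[-2.63,4.05,0.58],"angular":[0,0,0],"fingers":0},
  {"slide":[-2.63,4.05,0.58],"angular":[0,0,0],"fingers":0},
  {"slide":[-2.63,4.05,0.58],"angular":[0,0,0],"fingers":0},
  {"slide":[-2.63,4.05,0.58],"angular":[0,0,0],"fingers":0},
], grip_force=30)

```text
time: 1.6
eef_pos: [0.4905, 0.0789, 0.1997]
tcp_rot: [0.0, 0.848, 0.53, 0.0]
contact_force: [-0.4, 1.2, 0.0]
finger_gap: 0.088
```

Call:
send_rows([
  {"slide":[0,0,0],"angular":[0,0,8.5],"fingers":0},
  {"slide":[0,0,0],"angular":[0,0,8.5],"fingers":0},
  {"slide":[0,0,0],"angular":[0,0,8.5],"fingers":0},
  {"slide":[0,0,0],"angular":[0,0,8.5],"fingers":0},
  {"slide":[0,0,0],"angular":[0,0,8.5],"fingers":0},
  {"slide":[0,0,0],"angular":[0,0,8.5],"fingers":0},
  {"slide":[0,0,0],"angular":[0,0,8.5],"fingers":0},
  {"slide":[0,0,0],"angular":[0,0,8.5],"fingers":0},
  {"slide":[0,0,0],"angular":[0,0,8.5],"fingers":0},
  {"slide":[0,0,0],"angular":[0,0,8.5],"fingers":0},
])

```text
time: 2.6
eef_pos: [0.4898, 0.0809, 0.1998]
tcp_rot: [-0.0, 0.983, -0.185, 0.0]
contact_force: [0.0, 0.1, 0.6]
finger_gap: 0.0882
```

Call:
send_rows([
  {"slide":[0,0,0],"angular":[0,0,8.5],"fingers":0},
  {"slide":[0,0,0],"angular":[0,0,8.5],"fingers":0},
  {"slide":[0,0,0],"angular":[0,0,8.5],"fingers":0},
  {"slide":[0,0,0],"angular":[0,0,8.5],"fingers":0},
  {"slide":[0,0,0],"angular":[0,0,8.5],"fingers":0},
  {"slide":[0,0,0],"angular":[0,0,8.5],"fingers":0},
  {"slide":[0,0,0],"angular":[0,0,8.5],"fingers":0},
  {"slide":[0,0,0],"angular":[0,0,8.5],"fingers":0},
  {"slide":[0,0,0],"angular":[0,0,8.5],"fingers":0},
  {"slide":[0,0,0],"angular":[0,0,0],"fingers":0},
])

```text
time: 3.6
eef_pos: [0.4898, 0.0809, 0.1998]
tcp_rot: [0.0, -0.659, 0.752, -0.0]
contact_force: [0.5, -0.3, -0.5]
finger_gap: 0.0878
```

```bash
python3 -c "
from h import *
to((.490,.0808,.046),-99.8)"
```

```text
t 3.6 pos [0.4898 0.0809 0.1998] x [-0.131 -0.991 -0.   ] z [ 0.  0. -1.] F [ 0.5 -0.3 -0.5] gap 0.0878 q [-0.08  0.34  1.54  0.    1.26  1.63]
psi -97.52 rz 2.28 alt -357.7 slide cm [ 1.000e-02 -2.000e-02  1.538e+01] rows 4
tilt fix deg (rx,ry) [-0.01  0.  ]
```

Call:
send_rows([
  {"slide":[0,0,4],"angular":[0,0,2.3],"fingers":0},
  {"slide":[0,0,4],"angular":[0,0,0],"fingers":0},
  {"slide":[0,0,4],"angular":[0,0,0],"fingers":0},
  {"slide":[0,0,2],"angular":[0,0,0],"fingers":0},
  {"slide":[0,0,1.4],"angular":[0,0,0],"fingers":0},
  {"slide":[0,0,0],"angular":[0,0,0],"fingers":100},
  {"slide":[0,0,0],"angular":[0,0,0],"fingers":130},
])

```text
time: 4.3
eef_pos: [0.49, 0.0809, 0.0461]
tcp_rot: [0.0, -0.645, 0.764, -0.0]
contact_force: [0.4, 0.2, -0.8]
finger_gap: 0.0742
```

Run:
```python
from h import *
st()
f=grab("side");g=grab("top")
crop(f,220,130,330,210,6,"a_s.png");crop(g,220,120,310,220,6,"a_t.png")
```

```text
t 4.3 pos [0.49   0.0809 0.0461] x [-0.167 -0.986 -0.   ] z [ 0. -0. -1.] F [ 0.4  0.2 -0.8] gap 0.0742 q [-0.08  0.56  1.73  0.    0.85  1.66]
```

View pics/a_s.png

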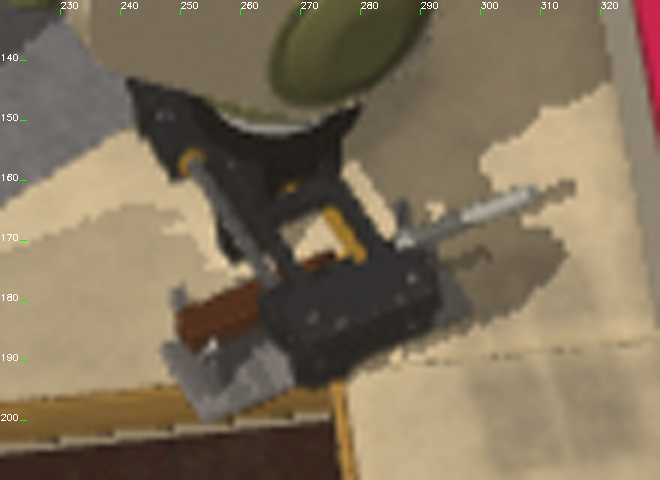

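View pics/a_t.png

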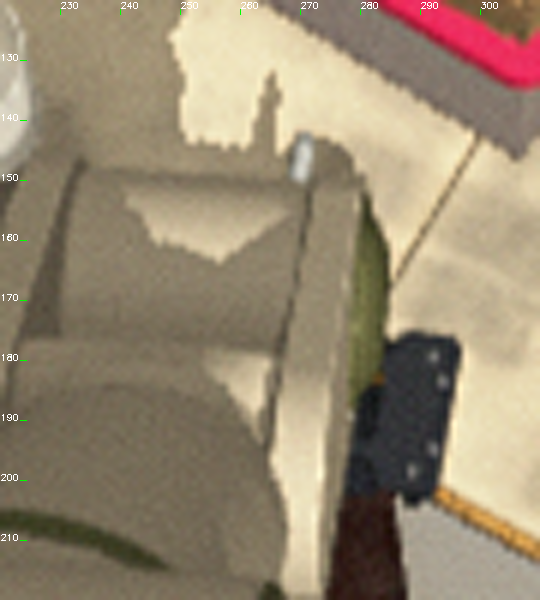

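The fingers straddle the brown grip, and the tip is still visible at (306,162) in the side view. I'll close now.

Call:
send_rows([
  {"slide":[0,0,0],"angular":[0,0,0],"fingers":255},
  {"slide":[0,0,0],"angular":[0,0,0],"fingers":255},
  {"slide":[0,0,0],"angular":[0,0,0],"fingers":255},
  {"slide":[0,0,0],"angular":[0,0,0],"fingers":255},
  {"slide":[0,0,0],"angular":[0,0,0],"fingers":255},
  {"slide":[0,0,0],"angular":[0,0,0],"fingers":255},
  {"slide":[0,0,0],"angular":[0,0,0],"fingers":255},
], grip_force=35)

```text
time: 5.1
eef_pos: [0.4897, 0.0808, 0.0457]
tcp_rot: [-0.0, -0.645, 0.765, -0.0]
contact_force: [-0.4, -0.7, -0.2]
finger_gap: 0.0174
```

```bash
python3 -c "
from h import *
st()"
```

```text
t 5.1 pos [0.4897 0.0808 0.0457] x [-0.169 -0.986  0.   ] z [-0. -0. -1.] F [-0.4 -0.7 -0.2] gap 0.0174 q [-0.08  0.56  1.73 -0.    0.85  1.67]
```

Call:
send_rows([
  {"slide":[0,0,-1],"angular":[0,0,0],"fingers":255},
  {"slide":[0,0,-2],"angular":[0,0,0],"fingers":255},
  {"slide":[0,0,-4],"angular":[0,0,0],"fingers":255},
  {"slide":[0,0,-4],"angular":[0,0,0],"fingers":255},
  {"slide":[0,0,0],"angular":[0,0,0],"fingers":255},
])

```text
time: 5.6
eef_pos: [0.4916, 0.0809, 0.1608]
tcp_rot: [0.003, -0.645, 0.765, -0.003]
contact_force: [-0.1, -0.5, -1.7]
finger_gap: 0.0172
```

```bash
python3 -c "
from h import *
to((.3895,-.020,.150),-140,True)
f=grab('side');g=grab('top')
crop(f,200,80,340,190,5,'b_s.png');crop(g,220,100,310,220,5,'b_t.png')"
```

```text
t 5.6 pos [0.4916 0.0809 0.1608] x [-0.169 -0.986 -0.001] z [ 0.01  -0.001 -1.   ] F [-0.1 -0.5 -1.7] gap 0.0172 q [-0.08  0.39  1.6   0.    1.15  1.67]
psi -99.73 rz 40.27 alt -319.7 slide cm [14.31 -1.16  0.99] rows 3
tilt fix deg (rx,ry) [-0.55  0.06]
```

View pics/b_s.png

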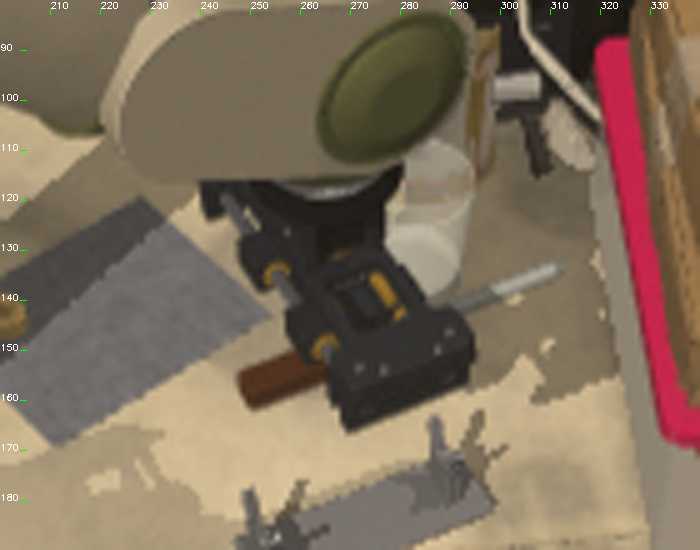

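Call:
send_rows([
  {"slide":[0,0,0],"angular":[0,0,8.05],"fingers":255},
  {"slide":[0,0,0],"angular":[0,0,8.05],"fingers":255},
  {"slide":[0,0,0],"angular":[0,0,8.05],"fingers":255},
  {"slide":[0,0,0],"angular":[0,0,8.05],"fingers":255},
  {"slide":[0,0,0],"angular":[0,0,8.05],"fingers":255},
  {"slide":[3.6,-0.3,0.2],"angular":[0,0,0],"fingers":255},
  {"slide":[3.6,-0.3,0.2],"angular":[0,0,0],"fingers":255},
  {"slide":[3.6,-0.3,0.2],"angular":[0,0,0],"fingers":255},
  {"slide":[3.6,-0.3,0.2],"angular":[0,0,0],"fingers":255},
  {"slide":[0,0,0],"angular":[0,0,0],"fingers":255},
])

```text
time: 6.7
eef_pos: [0.3841, -0.022, 0.1464]
tcp_rot: [-0.002, -0.34, 0.94, 0.001]
contact_force: [0.5, -0.1, -0.7]
finger_gap: 0.0173
```

```bash
python3 -c "
from h import *
to((.3895,-.020,.090),-140,True)"
```

```text
t 6.7 pos [ 0.3841 -0.022   0.1464] x [-0.768 -0.64   0.003] z [-0.005  0.001 -1.   ] F [ 0.5 -0.1 -0.7] gap 0.0173 q [-0.37  0.24  1.9  -0.    1.01  2.08]
psi -140.19 rz -0.19 alt 359.8 slide cm [-0.56 -0.21  5.64] rows 2
tilt fix deg (rx,ry) [ 0.24 -0.16]
```

Call:
send_rows([
  {"slide":[-0.3,-0.1,2.8],"angular":[0,0,0],"fingers":255},
  {"slide":[-0.2,-0.1,2.8],"angular":[0,0,0],"fingers":255},
  {"slide":[0,0,0],"angular":[0,0,0],"fingers":255},
  {"slide":[0,0,0],"angular":[0,0,0],"fingers":255},
])

```text
time: 7.1
eef_pos: [0.3922, -0.0188, 0.0916]
tcp_rot: [-0.001, -0.342, 0.94, 0.001]
contact_force: [-0.5, 0.3, -0.1]
finger_gap: 0.0175
```

```bash
python3 -c "
from h import *
to((.3895,-.020,.090),-140,True)
f=grab('side');g=grab('top')
crop(f,260,180,360,260,7,'c_s.png');crop(g,260,130,370,230,6,'c_t.png')"
```

```text
t 7.1 pos [ 0.3922 -0.0188  0.0916] x [-0.766 -0.643  0.001] z [-0.002  0.001 -1.   ] F [-0.5  0.3 -0.1] gap 0.0175 q [-0.35  0.35  1.96  0.    0.84  2.09]
psi -139.97 rz 0.03 alt -360.0 slide cm [0.28 0.09 0.16] rows 1
tilt fix deg (rx,ry) [ 0.11 -0.06]
```

View pics/c_s.png

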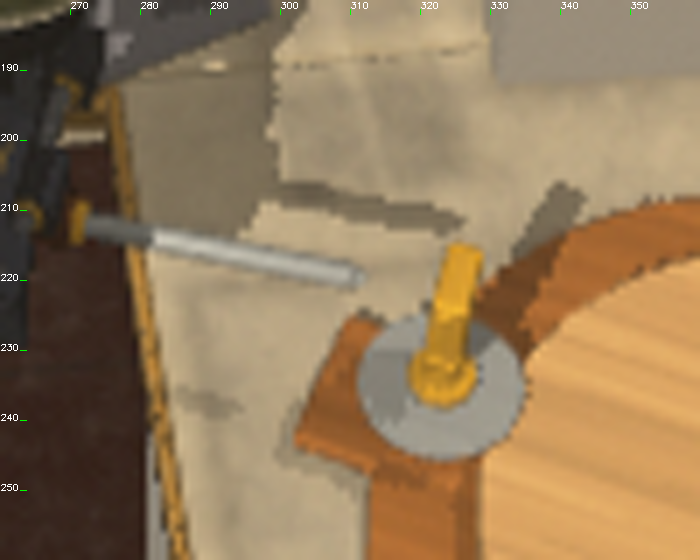

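View pics/c_t.png

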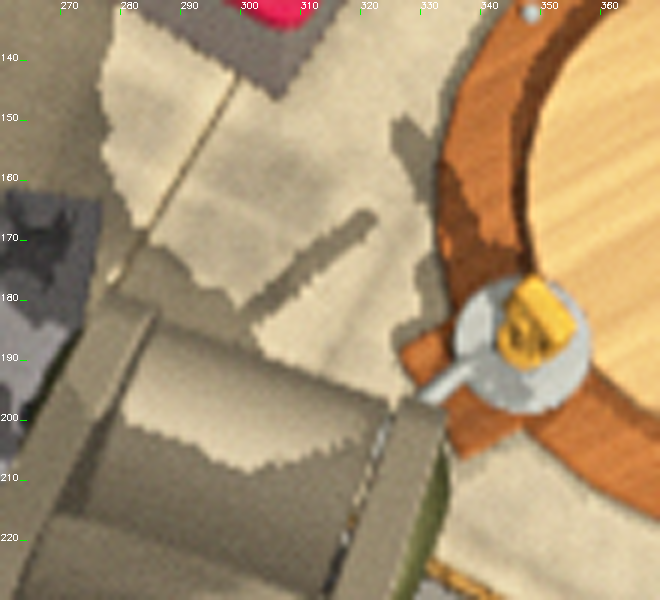

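Run:
```python
from h import *
f=grab('side');g=grab('top')
b=np.array([.3922,-.0188,.0909]); d=np.array([np.cos(np.radians(-50)),np.sin(np.radians(-50)),0])
for F,n in((f,"side"),(g,"top")):
    print(n,"tip,col,tip+36",proj(F,[b+.145*d,b+.035*d,b+.1705*d]).round(1),"eye c/top",proj(F,[[.502,-.154,.09],[.502,-.154,.11],[.502,-.154,.07]]).round(1))
    im=F["image"].copy()
    x=d;y=np.array([-d[1],d[0],0])
    for c,col in(((.502,-.154,.09),(255,0,255)),):
        c=np.array(c)
        for dx in(-.007,.007):
            q=[c+dx*x+sy*y*w+np.array([0,0,sz*h]) for w,h in((.016,.02),(.0085,.013)) for sy,sz in((1,1),(1,-1),(-1,-1),(-1,1))]
            p=proj(F,q)
            for k in(0,4): cv2.polylines(im,[np.int32(p[k:k+4]*16)],True,col,1,cv2.LINE_AA,4)
    F["image"]=im
crop(f,300,200,345,250,14,"d_s.png");crop(g,325,165,370,210,14,"d_t.png")
```

```text
side tip,col,tip+36 [[312.6 219.4]
 [270.9 211.4]
 [322.4 221.2]] eye c/top [[323.6 222.6]
 [324.3 218.3]
 [322.9 226.7]]
top tip,col,tip+36 [[340.7 188.6]
 [308.5 215.6]
 [348.1 182.5]] eye c/top [[349.8 182.5]
 [350.9 180.7]
 [348.8 184.1]]
```

View pics/d_s.png

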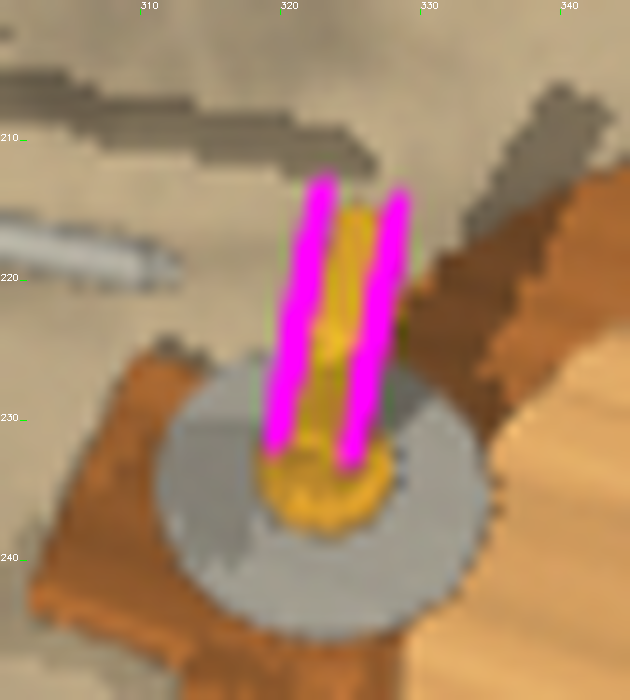

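View pics/d_t.png

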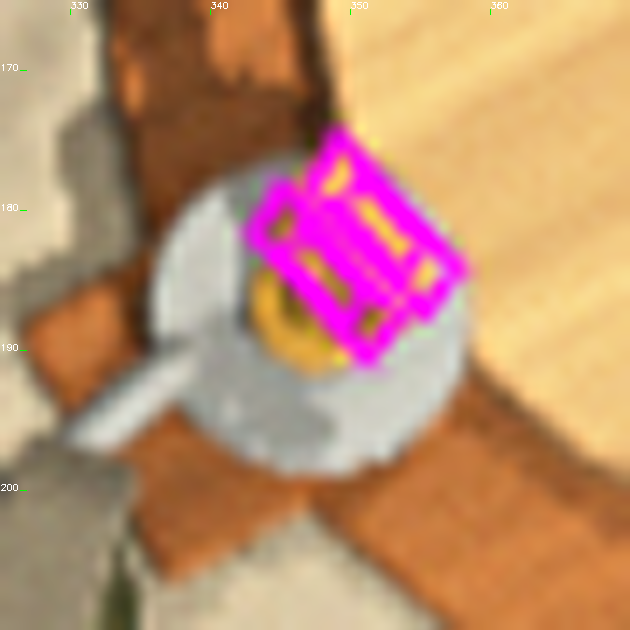

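The bar axis lines up with the loop to about 2 mm in both views; the seen tip is at (312.5,219) side and (339,189.5) top. I'll correct sideways and then insert gently.

Call:
send_rows([
  {"slide":[0.25,0,0.1],"angular":[0,0,0],"fingers":255},
  {"slide":[0,-0.5,0],"angular":[0,0,0],"fingers":255},
  {"slide":[0,-0.7,0],"angular":[0,0,0],"fingers":255},
  {"slide":[0,-0.7,0],"angular":[0,0,0],"fingers":255},
  {"slide":[0,0,0],"angular":[0,0,0],"fingers":255},
])

```text
time: 7.8
eef_pos: [0.4035, -0.0363, 0.0908]
tcp_rot: [0.0, -0.342, 0.94, -0.0]
contact_force: [-0.1, 0.3, -0.2]
finger_gap: 0.0174
```

```bash
python3 -c "
from h import *
to((.502-.105*.6428,-.154+.105*.766,.0905),-140,True)
f=grab('side');g=grab('top')
crop(f,290,200,345,250,14,'e_s.png');crop(g,325,165,370,210,14,'e_t.png')"
```

```text
t 7.8 pos [ 0.4035 -0.0363  0.0908] x [-0.766 -0.642 -0.   ] z [ 0.001 -0.    -1.   ] F [-0.1  0.3 -0.2] gap 0.0174 q [-0.38  0.37  1.93 -0.    0.85  2.06]
psi -140.04 rz -0.04 alt 360.0 slide cm [ 0.02 -4.85  0.03] rows 1
tilt fix deg (rx,ry) [-0.05  0.02]
```

View pics/e_s.png

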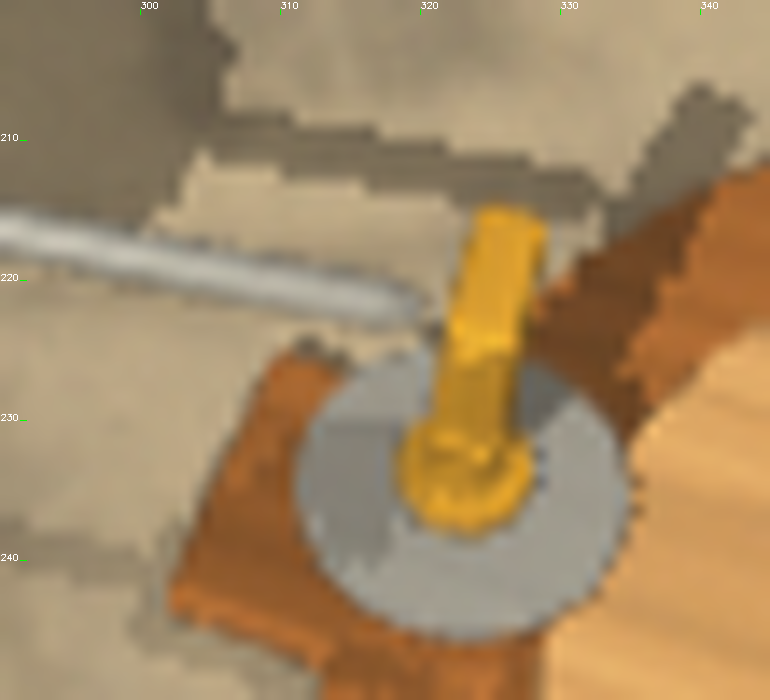

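View pics/e_t.png

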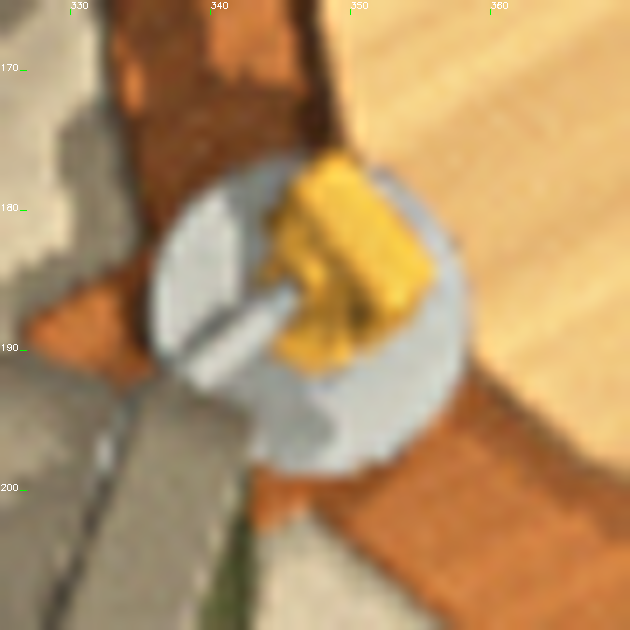

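The bar tip at (319.5,221) side and (346,186) top points straight into the hole. I'll push in.

Call:
send_rows([
  {"slide":[0,-0.6,0],"angular":[0,0,0],"fingers":255},
  {"slide":[0,-0.6,0],"angular":[0,0,0],"fingers":255},
  {"slide":[0,-0.6,0],"angular":[0,0,0],"fingers":255},
  {"slide":[0,-0.6,0],"angular":[0,0,0],"fingers":255},
  {"slide":[0,0,0],"angular":[0,0,0],"fingers":255},
])

```text
time: 8.4
eef_pos: [0.4186, -0.0544, 0.0907]
tcp_rot: [0.0, -0.342, 0.94, -0.0]
contact_force: [-0.8, -0.0, -0.2]
finger_gap: 0.0177
```

```bash
python3 -c "
from h import *
to((.502-.105*.6428,-.154+.105*.766,.0905),-140,True)
f=grab('side');g=grab('top')
crop(f,290,200,345,250,14,'f_s.png');crop(g,325,165,370,210,14,'f_t.png')"
```

```text
t 8.4 pos [ 0.4186 -0.0544  0.0907] x [-0.766 -0.642 -0.   ] z [ 0.001 -0.    -1.   ] F [-0.8 -0.  -0.2] gap 0.0177 q [-0.41  0.39  1.88 -0.    0.87  2.03]
psi -140.02 rz -0.02 alt 360.0 slide cm [ 0.01 -2.49  0.03] rows 1
tilt fix deg (rx,ry) [-0.03  0.01]
```

View pics/f_s.png

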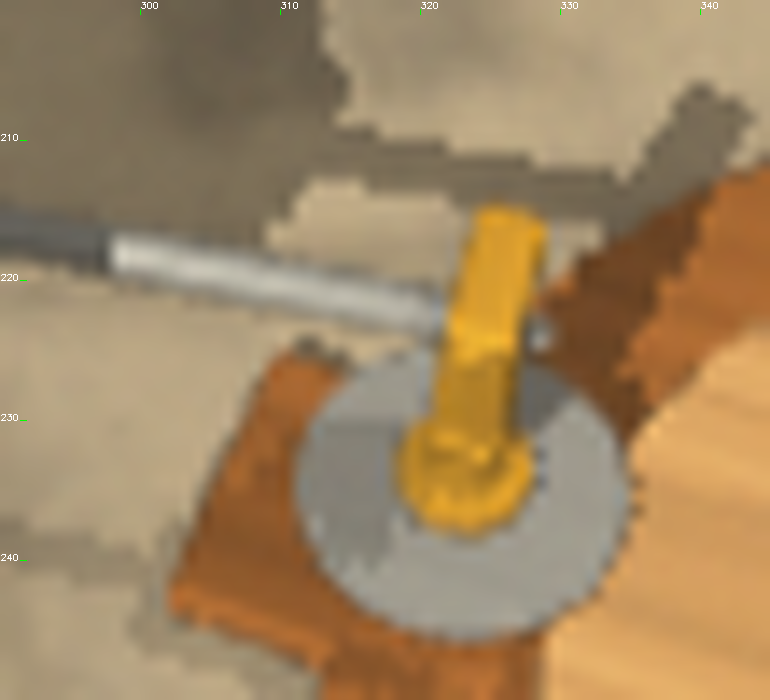

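View pics/f_t.png

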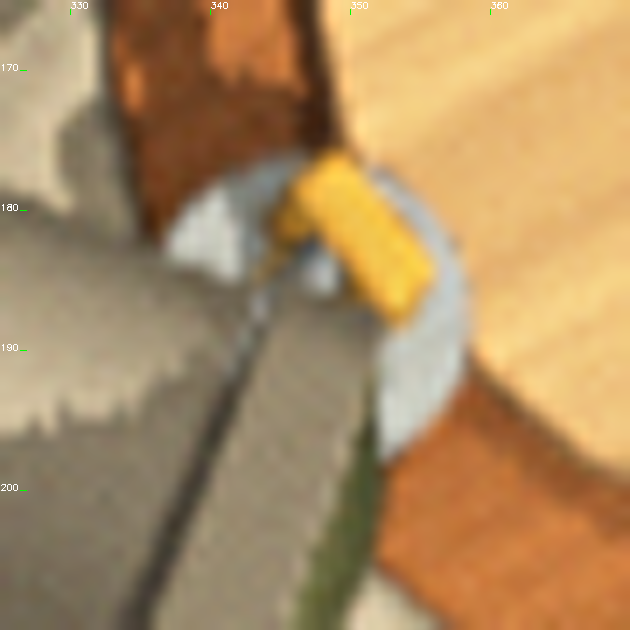

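The tip is through at (328,223.5) side with no contact force. I'll push to 40 mm past, then swing in small arcs about the eye.

Call:
send_rows([
  {"slide":[0,-0.8,0],"angular":[0,0,0],"fingers":255},
  {"slide":[0,-0.8,0],"angular":[0,0,0],"fingers":255},
  {"slide":[0,-0.8,0],"angular":[0,0,0],"fingers":255},
  {"slide":[0,0,0],"angular":[0,0,0],"fingers":255},
  {"slide":[1.1,-0.06,0],"angular":[0,0,-6],"fingers":255},
  {"slide":[1.1,-0.06,0],"angular":[0,0,-6],"fingers":255},
  {"slide":[1.1,-0.06,0],"angular":[0,0,-6],"fingers":255},
  {"slide":[1.1,-0.06,0],"angular":[0,0,-6],"fingers":255},
  {"slide":[1.1,-0.06,0],"angular":[0,0,-6],"fingers":255},
  {"slide":[0,0,0],"angular":[0,0,0],"fingers":255},
])

```text
time: 9.5
eef_pos: [0.4019, -0.1176, 0.0907]
tcp_rot: [-0.0, -0.573, 0.819, 0.0]
contact_force: [-1.3, -0.6, 0.3]
finger_gap: 0.0178
```

```bash
cat >> h.py <<'E'
def eye(e=(.502,-.154)):
    s,R=st(); v=np.array([*e,0])-s["eef_pos"]; print("eye in tool frame cm",(R.T@v*100).round(2)[:2],"psi",np.degrees(np.arctan2(R[1,0],R[0,0])).round(1),"torque",s["torque"].round(2))
E
python3 -c "
from h import *
eye()
f=grab('side');g=grab('top')
crop(f,290,200,345,250,14,'g_s.png')"
```

```text
t 9.5 pos [ 0.4019 -0.1176  0.0907] x [-0.342 -0.94   0.   ] z [-0. -0. -1.] F [-1.3 -0.6  0.3] gap 0.0178 q [-0.57  0.39  1.89 -0.    0.86  1.35]
eye in tool frame cm [-1.000e-02 -1.066e+01] psi -110.0 torque [-0.15  0.27 -0.16]
```

View pics/g_s.png

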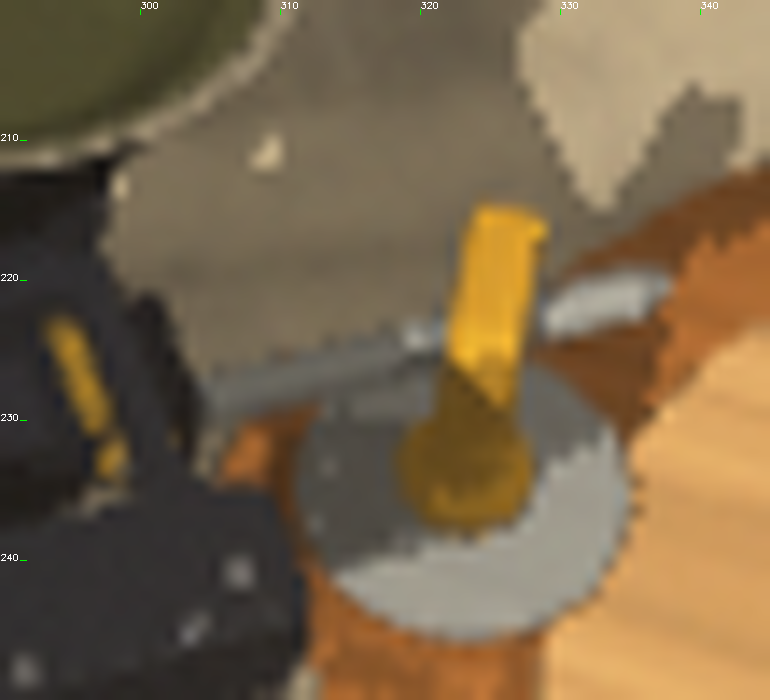

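Call:
send_rows([
  {"slide":[1.11,-0.06,0],"angular":[0,0,-6],"fingers":255},
  {"slide":[1.11,-0.06,0],"angular":[0,0,-6],"fingers":255},
  {"slide":[1.11,-0.06,0],"angular":[0,0,-6],"fingers":255},
  {"slide":[1.11,-0.06,0],"angular":[0,0,-6],"fingers":255},
  {"slide":[1.11,-0.06,0],"angular":[0,0,-6],"fingers":255},
  {"slide":[1.11,-0.06,0],"angular":[0,0,-6],"fingers":255},
  {"slide":[1.11,-0.06,0],"angular":[0,0,-6],"fingers":255},
  {"slide":[1.11,-0.06,0],"angular":[0,0,-6],"fingers":255},
  {"slide":[0,0,0],"angular":[0,0,0],"fingers":255},
])

```text
time: 10.5
eef_pos: [0.4085, -0.2036, 0.0906]
tcp_rot: [0.0, 0.857, -0.515, -0.0]
contact_force: [-4.4, -1.9, 0.1]
finger_gap: 0.0176
```

```bash
python3 -c "
from h import *
eye()
f=grab('side');g=grab('top')
crop(f,290,200,345,250,14,'i_s.png');crop(g,300,150,380,240,7,'i_t.png')"
```

```text
t 10.5 pos [ 0.4085 -0.2036  0.0906] x [ 0.47  -0.883 -0.   ] z [-0.001 -0.    -1.   ] F [-4.4 -1.9  0.1] gap 0.0176 q [-0.72  0.43  1.79 -0.    0.92  0.36]
eye in tool frame cm [  0.02 -10.59] psi -61.9 torque [-0.31  0.74 -0.11]
```

View pics/i_s.png

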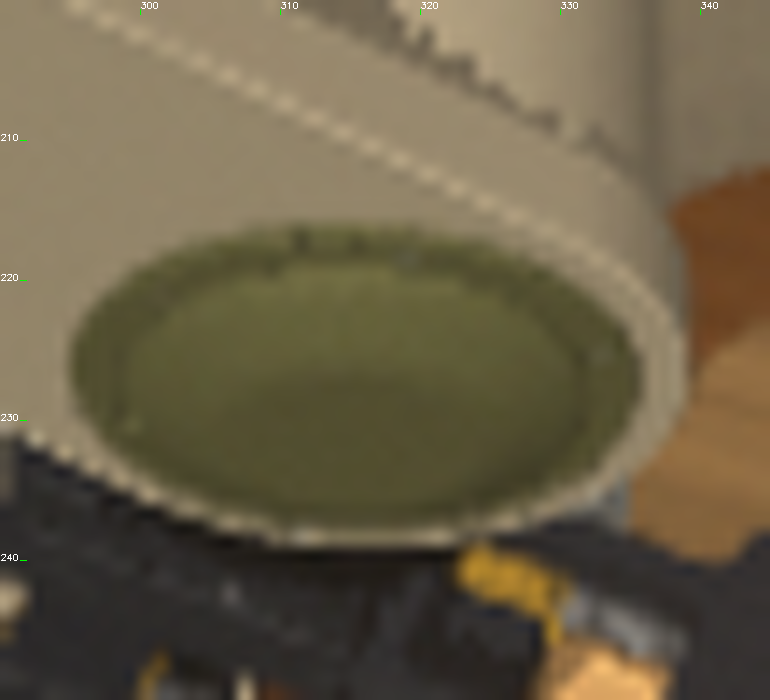

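View pics/i_t.png

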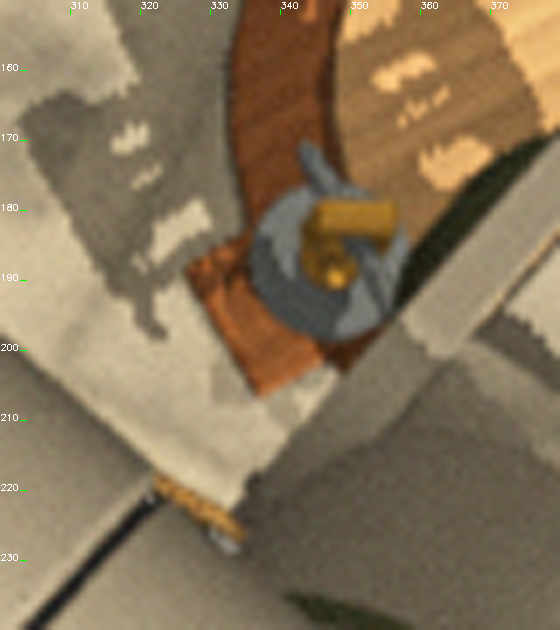

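Call:
send_rows([
  {"slide":[1.11,-0.05,0],"angular":[0,0,-6],"fingers":255},
  {"slide":[1.11,-0.05,0],"angular":[0,0,-6],"fingers":255},
  {"slide":[1.11,-0.05,0],"angular":[0,0,-6],"fingers":255},
  {"slide":[1.11,-0.05,0],"angular":[0,0,-6],"fingers":255},
  {"slide":[1.11,-0.05,0],"angular":[0,0,-6],"fingers":255},
  {"slide":[0,0,0],"angular":[0,0,0],"fingers":255},
  {"slide":[0,0,0],"angular":[0,0,0],"fingers":255},
])

```text
time: 11.3
eef_pos: [0.4454, -0.2431, 0.0906]
tcp_rot: [0.0, 0.961, -0.277, -0.0]
contact_force: [-2.5, -2.8, 0.8]
finger_gap: 0.0175
```

```bash
python3 -c "
from h import *
eye()
f=grab('side');g=grab('top')
crop(f,290,180,390,270,7,'j_s.png');crop(g,320,150,380,210,10,'j_t.png')"
```

```text
t 11.3 pos [ 0.4454 -0.2431  0.0906] x [ 0.846 -0.533 -0.   ] z [-0.001 -0.    -1.   ] F [-2.5 -2.8  0.8] gap 0.0175 q [-0.73  0.5   1.65 -0.    0.99 -0.17]
eye in tool frame cm [  0.04 -10.56] psi -32.2 torque [-0.43  0.46  0.01]
```

View pics/j_t.png

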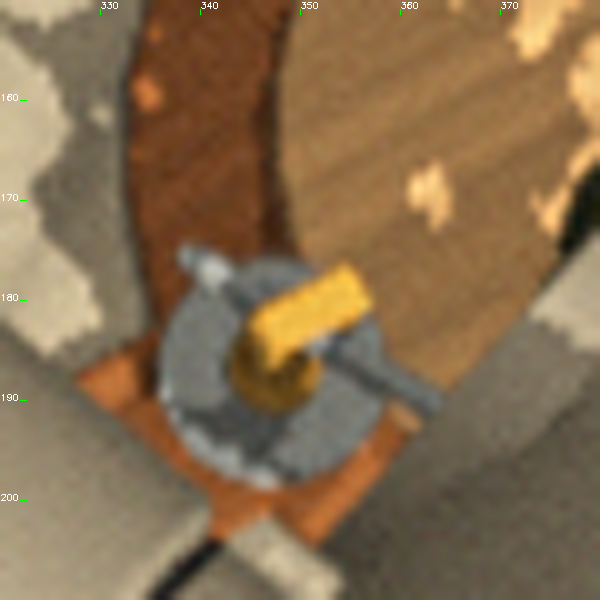

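The eye has turned about 82° (1.43 rad); the loop band now runs (346,183)–(355,177). I'll back off the play and withdraw along the bar.

Call:
send_rows([
  {"slide":[-1.1,-0.05,0],"angular":[0,0,6],"fingers":255},
  {"slide":[-1.1,-0.05,0],"angular":[0,0,6],"fingers":255},
  {"slide":[-1.1,-0.05,0],"angular":[0,0,6],"fingers":255},
  {"slide":[-0.73,-0.03,0],"angular":[0,0,4],"fingers":255},
  {"slide":[0,0,0],"angular":[0,0,0],"fingers":255},
])

```text
time: 11.9
eef_pos: [0.4157, -0.2149, 0.0907]
tcp_rot: [-0.0, 0.891, -0.455, -0.0]
contact_force: [0.3, 0.1, -1.2]
finger_gap: 0.0177
```

```bash
python3 -c "
from h import *
eye()
f=grab('side');g=grab('top')
crop(f,290,180,390,270,7,'k_s.png');crop(g,320,150,380,210,10,'k_t.png')"
```

```text
t 11.9 pos [ 0.4157 -0.2149  0.0907] x [ 0.586 -0.81  -0.001] z [-0.     0.001 -1.   ] F [ 0.3  0.1 -1.2] gap 0.0177 q [-0.73  0.45  1.76  0.    0.93  0.21]
eye in tool frame cm [  0.14 -10.56] psi -54.1 torque [-0.05  0.11  0.08]
```

View pics/k_t.png

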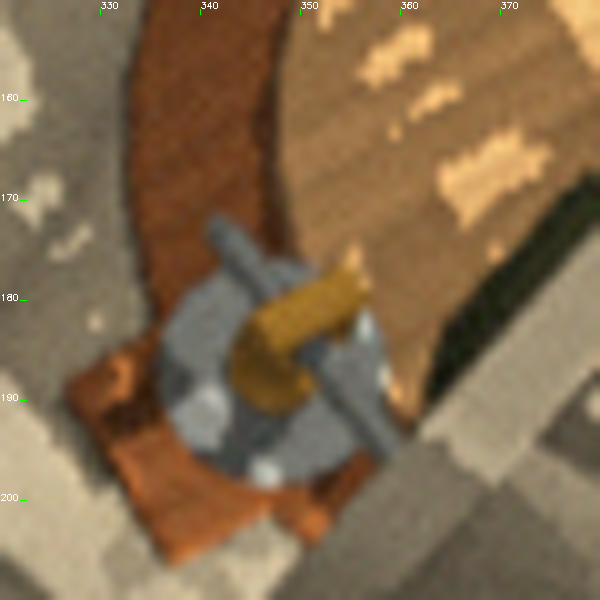

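Call:
send_rows([
  {"slide":[0.1,1,0],"angular":[0,0,0],"fingers":255},
  {"slide":[0,2,0],"angular":[0,0,0],"fingers":255},
  {"slide":[0,2,0],"angular":[0,0,0],"fingers":255},
  {"slide":[0,2,0],"angular":[0,0,0],"fingers":255},
  {"slide":[0,2,0],"angular":[0,0,0],"fingers":255},
  {"slide":[0,0,-4],"angular":[0,0,0],"fingers":255},
  {"slide":[0,0,-4],"angular":[0,0,0],"fingers":255},
  {"slide":[0,0,0],"angular":[0,0,0],"fingers":255},
])

```text
time: 12.8
eef_pos: [0.3447, -0.2721, 0.1747]
tcp_rot: [0.002, 0.891, -0.454, 0.004]
contact_force: [-0.3, 0.2, -0.8]
finger_gap: 0.0176
```

```bash
python3 -c "
from h import *
to((.4897,.0808,.17),-99.7,True)
f=grab('side');g=grab('top')
crop(f,220,180,390,300,4,'l_s.png');crop(g,320,150,380,210,10,'l_t.png')"
```

```text
t 12.8 pos [ 0.3447 -0.2721  0.1747] x [ 0.588 -0.809  0.009] z [ 0.005 -0.007 -1.   ] F [-0.3  0.2 -0.8] gap 0.0176 q [-0.94  0.28  1.73  0.    1.13  0.  ]
psi -54.0 rz 45.7 alt -314.3 slide cm [-37.23  -8.34   0.29] rows 8
tilt fix deg (rx,ry) [-0.01 -0.5 ]
```

View pics/l_t.png

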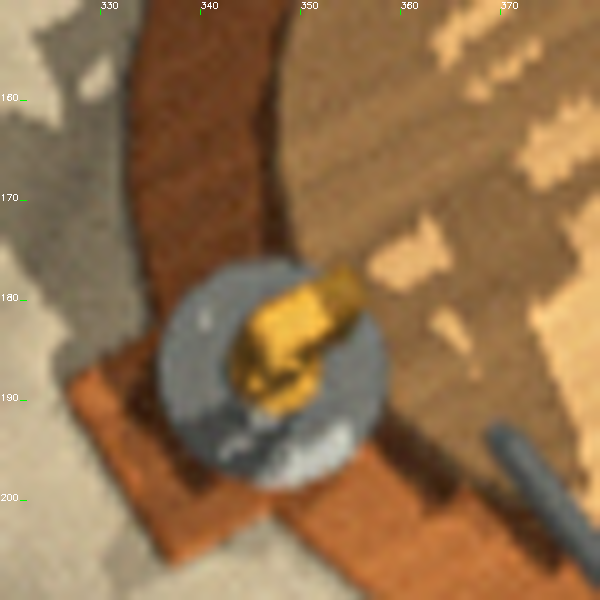

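View pics/l_s.png

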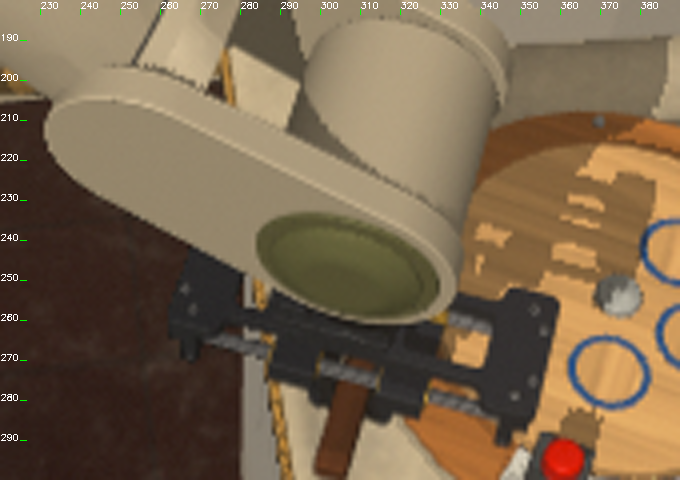

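Call:
send_rows([
  {"slide":[0,0,0],"angular":[0,0,7.6],"fingers":255},
  {"slide":[0,0,0],"angular":[0,0,7.6],"fingers":255},
  {"slide":[0,0,0],"angular":[0,0,7.6],"fingers":255},
  {"slide":[0,0,0],"angular":[0,0,7.6],"fingers":255},
  {"slide":[0,0,0],"angular":[0,0,7.6],"fingers":255},
  {"slide":[0,0,0],"angular":[0,0,7.6],"fingers":255},
  {"slide":[-2,0,0],"angular":[0,0,0],"fingers":255},
])

```text
time: 13.6
eef_pos: [0.3469, -0.2512, 0.1691]
tcp_rot: [-0.0, -0.643, 0.765, 0.001]
contact_force: [0.5, 0.3, -1.8]
finger_gap: 0.0179
```

Call:
send_rows([
  {"slide":[-4.4,-1.04,0],"angular":[0,0,0],"fingers":255},
  {"slide":[-4.4,-1.04,0],"angular":[0,0,0],"fingers":255},
  {"slide":[-4.4,-1.04,0],"angular":[0,0,0],"fingers":255},
  {"slide":[-4.4,-1.04,0],"angular":[0,0,0],"fingers":255},
  {"slide":[-4.4,-1.04,0],"angular":[0,0,0],"fingers":255},
  {"slide":[-4.4,-1.04,0],"angular":[0,0,0],"fingers":255},
  {"slide":[-4.4,-1.04,0],"angular":[0,0,0],"fingers":255},
  {"slide":[-4.4,-1.04,0],"angular":[0,0,0],"fingers":255},
  {"slide":[0,0,0],"angular":[0,0,0],"fingers":255},
  {"slide":[0,0,0],"angular":[0,0,0],"fingers":255},
])

```text
time: 14.6
eef_pos: [0.4874, 0.0835, 0.169]
tcp_rot: [-0.001, -0.646, 0.763, 0.001]
contact_force: [0.3, -0.9, -1.1]
finger_gap: 0.0175
```

```bash
python3 -c "
from h import *
to((.4897,.0808,.08),-99.7,True)
f=grab('side');g=grab('top')
crop(f,200,80,340,200,5,'n_s.png');crop(g,160,120,320,220,4,'n_t.png')"
```

```text
t 14.6 pos [0.4874 0.0835 0.169 ] x [-0.164 -0.986  0.001] z [-0.003  0.    -1.   ] F [ 0.3 -0.9 -1.1] gap 0.0175 q [-0.07  0.38  1.59 -0.    1.18  1.67]
psi -99.46 rz 0.24 alt -359.8 slide cm [ 0.22 -0.3   8.9 ] rows 2
tilt fix deg (rx,ry) [ 0.18 -0.03]
```

View pics/n_s.png

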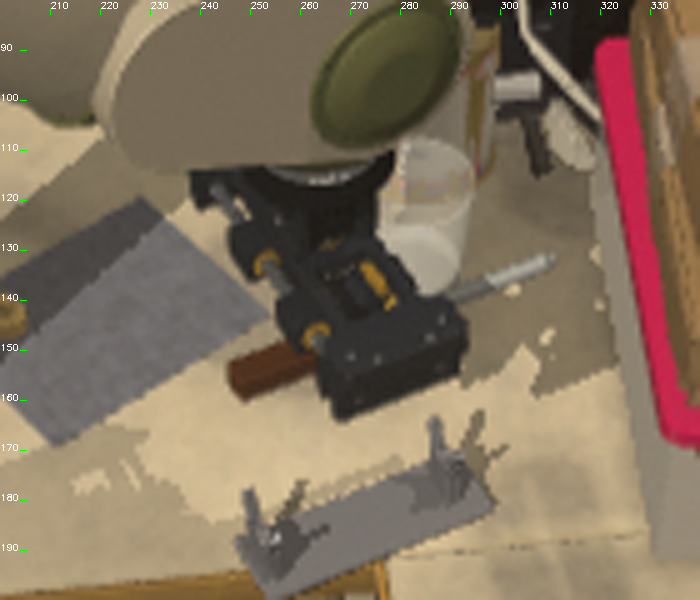

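Call:
send_rows([
  {"slide":[0.2,-0.3,3],"angular":[0,0,0.2],"fingers":255},
  {"slide":[0,0,3],"angular":[0,0,0],"fingers":255},
  {"slide":[0,0,2.5],"angular":[0,0,0],"fingers":255},
  {"slide":[0,0,0],"angular":[0,0,0],"fingers":255},
  {"slide":[0,0,0],"angular":[0,0,0],"fingers":255},
])

```text
time: 15.2
eef_pos: [0.4907, 0.0796, 0.0861]
tcp_rot: [-0.0, -0.644, 0.765, 0.0]
contact_force: [-0.1, -1.0, -0.3]
finger_gap: 0.0172
```

```bash
python3 -c "
from h import *
to((.4897,.0808,.0460),-99.7,True)
f=grab('side');g=grab('top')
crop(f,230,140,320,200,8,'o_s.png')"
```

```text
t 15.2 pos [0.4907 0.0796 0.0861] x [-0.171 -0.985  0.   ] z [-0. -0. -1.] F [-0.1 -1.  -0.3] gap 0.0172 q [-0.08  0.49  1.69 -0.    0.96  1.67]
psi -99.87 rz -0.17 alt 359.8 slide cm [-0.1   0.11  4.01] rows 1
tilt fix deg (rx,ry) [ 0.02 -0.  ]
```

View pics/o_s.png

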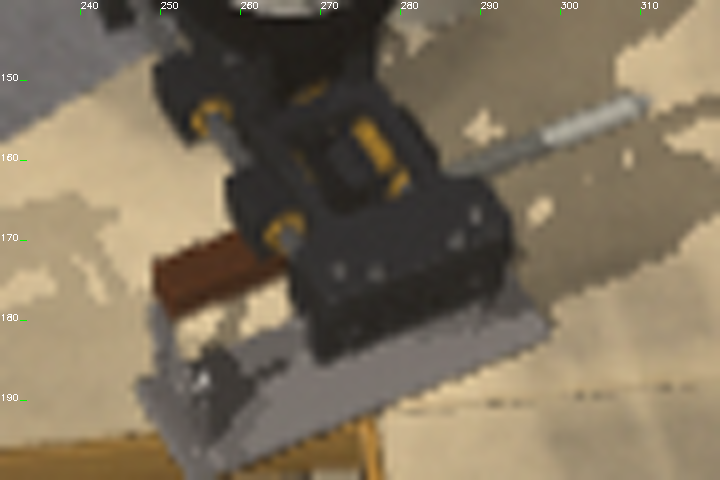

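Call:
send_rows([
  {"slide":[-0.1,0.1,1],"angular":[0,0,-0.2],"fingers":255},
  {"slide":[0,0,1],"angular":[0,0,0],"fingers":255},
  {"slide":[0,0,1],"angular":[0,0,0],"fingers":255},
  {"slide":[0,0,0.95],"angular":[0,0,0],"fingers":255},
  {"slide":[0,0,0],"angular":[0,0,0],"fingers":255},
  {"slide":[0,0,0],"angular":[0,0,0],"fingers":255},
])

```text
time: 15.9
eef_pos: [0.4896, 0.0815, 0.0456]
tcp_rot: [-0.0, -0.646, 0.764, 0.0]
contact_force: [-0.4, -1.5, -0.9]
finger_gap: 0.0175
```

```bash
python3 -c "
from h import *
to((.4897,.0808,.0460),-99.7,True)"
```

```text
t 15.9 pos [0.4896 0.0815 0.0456] x [-0.166 -0.986  0.   ] z [-0.001 -0.    -1.   ] F [-0.4 -1.5 -0.9] gap 0.0175 q [-0.07  0.56  1.73 -0.    0.85  1.66]
psi -99.58 rz 0.12 alt -359.9 slide cm [ 0.07 -0.02 -0.04] rows 1
tilt fix deg (rx,ry) [ 0.05 -0.02]
```

The bar is seated at its original pose. I'll release and lift, then go to the knob.

Call:
send_rows([
  {"slide":[0,0,0],"angular":[0,0,0],"fingers":150},
  {"slide":[0,0,0],"angular":[0,0,0],"fingers":50},
  {"slide":[0,0,0],"angular":[0,0,0],"fingers":0},
  {"slide":[0,0,0],"angular":[0,0,0],"fingers":0},
  {"slide":[0,0,0],"angular":[0,0,0],"fingers":0},
  {"slide":[0,0,-2],"angular":[0,0,0],"fingers":0},
  {"slide":[0,0,-4],"angular":[0,0,0],"fingers":0},
  {"slide":[0,0,-5],"angular":[0,0,0],"fingers":0},
  {"slide":[0,0,-4],"angular":[0,0,0],"fingers":0},
  {"slide":[0,0,0],"angular":[0,0,0],"fingers":0},
])

```text
time: 16.9
eef_pos: [0.4916, 0.0816, 0.2012]
tcp_rot: [0.004, -0.646, 0.764, -0.004]
contact_force: [0.5, -0.5, -0.2]
finger_gap: 0.0876
```

```bash
python3 -c "
from h import *
to((.451,-.347,.15),-30,False)
f=grab('side');g=grab('top')
crop(f,230,140,320,200,8,'p_s.png')"
```

```text
t 16.9 pos [0.4916 0.0816 0.2012] x [-0.166 -0.986 -0.001] z [ 0.01  -0.001 -1.   ] F [ 0.5 -0.5 -0.2] gap 0.0876 q [-0.07  0.34  1.54  0.    1.25  1.66]
psi -99.58 rz -69.58 alt 290.4 slide cm [42.95 -3.08  5.11] rows 9
tilt fix deg (rx,ry) [-0.58  0.06]
```

View pics/p_s.png

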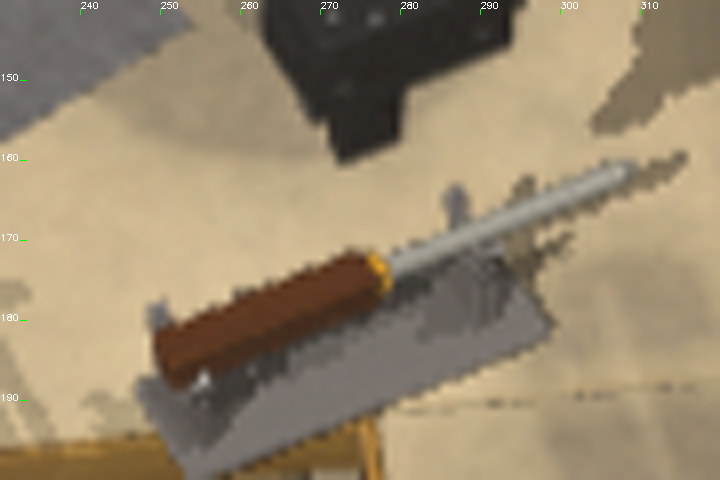

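The bar lies in the rest as before, tip at (307,161) and back at (251,184). On to the knob.

Call:
send_rows([
  {"slide":[4.8,-0.34,0],"angular":[0,0,-7.7],"fingers":0},
  {"slide":[4.8,0,0],"angular":[0,0,0],"fingers":0},
  {"slide":[4.8,0,0],"angular":[0,0,0],"fingers":0},
  {"slide":[4.8,0,0],"angular":[0,0,0],"fingers":0},
  {"slide":[4.8,0,0],"angular":[0,0,0],"fingers":0},
  {"slide":[4.8,0,0],"angular":[0,0,0],"fingers":0},
  {"slide":[4.8,0,0],"angular":[0,0,0],"fingers":0},
  {"slide":[4.8,0,0],"angular":[0,0,0],"fingers":0},
  {"slide":[4,0,0],"angular":[0,0,0],"fingers":0},
  {"slide":[0,0,0],"angular":[0,0,0],"fingers":0},
])

```text
time: 18.0
eef_pos: [0.4687, -0.3428, 0.1936]
tcp_rot: [-0.0, -0.69, 0.723, 0.001]
contact_force: [0.6, 1.0, 0.1]
finger_gap: 0.0882
```

Call:
send_rows([
  {"slide":[0,0,0],"angular":[0,0,-7.7],"fingers":0},
  {"slide":[0,0,0],"angular":[0,0,-7.7],"fingers":0},
  {"slide":[0,0,0],"angular":[0,0,-7.7],"fingers":0},
  {"slide":[0,0,0],"angular":[0,0,-7.7],"fingers":0},
  {"slide":[0,0,0],"angular":[0,0,-7.7],"fingers":0},
  {"slide":[0,0,0],"angular":[0,0,-7.7],"fingers":0},
  {"slide":[0,0,0],"angular":[0,0,-7.7],"fingers":0},
  {"slide":[0,0,0],"angular":[0,0,-7.7],"fingers":0},
  {"slide":[0,0,0],"angular":[0,0,0],"fingers":0},
])

```text
time: 18.9
eef_pos: [0.4697, -0.3376, 0.1948]
tcp_rot: [-0.001, 0.964, -0.265, -0.001]
contact_force: [1.0, -0.5, 0.5]
finger_gap: 0.088
```

```bash
python3 -c "
from h import *
to((.451,-.347,.10),-30,True)"
```

```text
t 18.9 pos [ 0.4697 -0.3376  0.1948] x [ 0.86  -0.51  -0.003] z [-0.002  0.002 -1.   ] F [ 1.  -0.5  0.5] gap 0.088 q [-0.83  0.48  1.32  0.    1.34 -0.29]
psi -30.69 rz -0.69 alt 359.3 slide cm [-1.13  1.76  9.48] rows 2
tilt fix deg (rx,ry) [-0.06  0.16]
```

Call:
send_rows([
  {"slide":[-0.56,0.9,3],"angular":[0,0,-0.7],"fingers":0},
  {"slide":[-0.56,0.9,3],"angular":[0,0,0],"fingers":0},
  {"slide":[0,0,3],"angular":[0,0,0],"fingers":0},
  {"slide":[0,0,0],"angular":[0,0,0],"fingers":0},
  {"slide":[0,0,0],"angular":[0,0,0],"fingers":0},
])

```text
time: 19.4
eef_pos: [0.4513, -0.3483, 0.1064]
tcp_rot: [-0.0, 0.965, -0.26, -0.0]
contact_force: [0.6, 0.0, -0.2]
finger_gap: 0.0879
```

```bash
python3 -c "
from h import *
to((.451,-.347,.065),-30,True)
f=grab('side');g=grab('top')
crop(f,310,230,440,330,5,'q_s.png');crop(g,370,150,470,240,6,'q_t.png')"
```

```text
t 19.4 pos [ 0.4513 -0.3483  0.1064] x [ 0.864 -0.503 -0.001] z [-0.001  0.001 -1.   ] F [ 0.6  0.  -0.2] gap 0.0879 q [-0.86  0.57  1.46  0.    1.12 -0.34]
psi -30.19 rz -0.19 alt 359.8 slide cm [-0.09 -0.1   4.14] rows 1
tilt fix deg (rx,ry) [-0.03  0.06]
```

View pics/q_s.png

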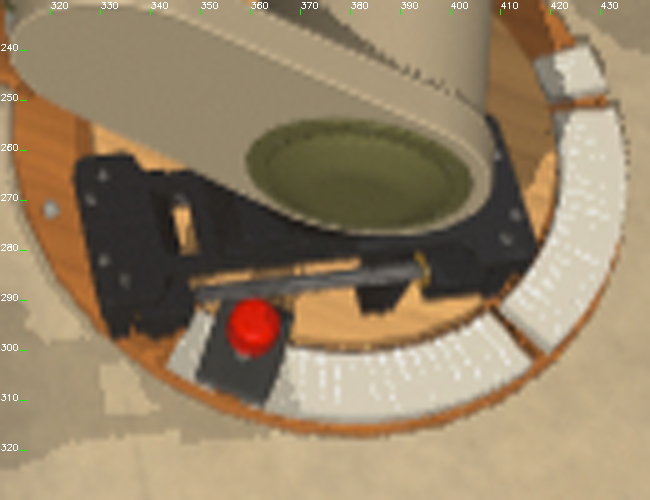

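View pics/q_t.png

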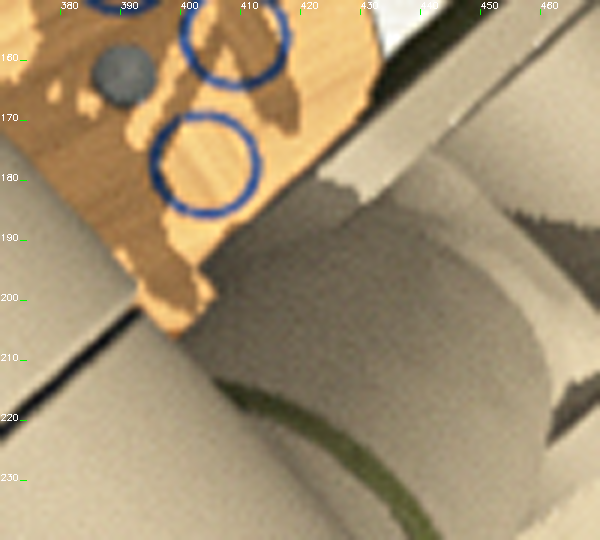

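Call:
send_rows([
  {"slide":[-0.1,-0.1,2],"angular":[0,0,0],"fingers":0},
  {"slide":[0,0,2.1],"angular":[0,0,0],"fingers":0},
  {"slide":[0,0,0],"angular":[0,0,0],"fingers":100},
  {"slide":[0,0,0],"angular":[0,0,0],"fingers":255},
  {"slide":[0,0,0],"angular":[0,0,0],"fingers":255},
  {"slide":[0,0,0],"angular":[0,0,0],"fingers":255},
  {"slide":[0,0,0],"angular":[0,0,0],"fingers":255},
  {"slide":[0,0,0],"angular":[0,0,0],"fingers":255},
  {"slide":[0,0,0],"angular":[0,0,0],"fingers":255},
  {"slide":[0,0,0],"angular":[0,0,0],"fingers":255},
])

```text
time: 20.5
eef_pos: [0.4508, -0.3473, 0.0653]
tcp_rot: [-0.0, 0.966, -0.26, -0.0]
contact_force: [-0.0, 1.0, -0.2]
finger_gap: 0.0258
```

```bash
python3 -c "
from h import *
to((.451,-.347,.065),-30,True)
f=grab('side');g=grab('top')
crop(f,310,230,440,330,5,'r_s.png')"
```

```text
t 20.5 pos [ 0.4508 -0.3473  0.0653] x [ 0.865 -0.501 -0.   ] z [-0.  0. -1.] F [-0.   1.  -0.2] gap 0.0258 q [-0.86  0.62  1.5   0.    1.02 -0.34]
psi -30.1 rz -0.1 alt 359.9 slide cm [ 0.   -0.04  0.03] rows 1
tilt fix deg (rx,ry) [-0.  0.]
```

View pics/r_s.png

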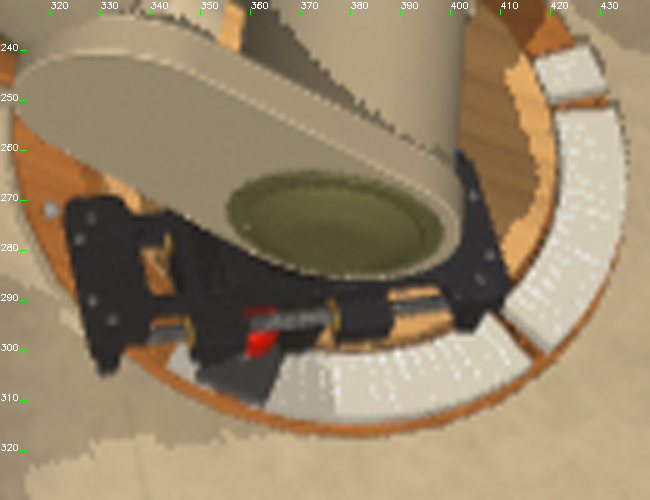

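Call:
send_rows([
  {"slide":[0,0,0],"angular":[0,0,0],"fingers":255},
  {"slide":[0,0,0],"angular":[0,0,0],"fingers":255},
  {"slide":[0,0,0],"angular":[0,0,0],"fingers":255},
], grip_force=40)

```text
time: 20.9
eef_pos: [0.4507, -0.3474, 0.0653]
tcp_rot: [0.0, 0.966, -0.26, -0.0]
contact_force: [-1.3, -0.6, 0.4]
finger_gap: 0.0222
```

```bash
python3 -c "
from h import *
st()"
```

```text
t 20.9 pos [ 0.4507 -0.3474  0.0653] x [ 0.865 -0.501 -0.   ] z [-0. -0. -1.] F [-1.3 -0.6  0.4] gap 0.0222 q [-0.86  0.62  1.5  -0.    1.02 -0.34]
```

Call:
send_rows([
  {"slide":[0,0,-0.5],"angular":[0,0,0],"fingers":255},
  {"slide":[0,0,-0.5],"angular":[0,0,0],"fingers":255},
  {"slide":[0,0,-0.5],"angular":[0,0,0],"fingers":255},
  {"slide":[0,0,0],"angular":[0,0,0],"fingers":255},
])

```text
time: 21.3
eef_pos: [0.4506, -0.3473, 0.0807]
tcp_rot: [0.0, 0.966, -0.26, -0.0]
contact_force: [-1.8, -2.3, -5.5]
finger_gap: 0.0222
```

```bash
python3 -c "
from h import *
s,R=st()
c=np.array([.573,-.278]);p=s['eef_pos'][:2];v=p-c
print(np.hypot(*v),np.degrees(np.arctan2(v[1],v[0])))
prev=p
for k in range(1,11):
    a=np.radians(6*k);q=c+np.array([[np.cos(a),-np.sin(a)],[np.sin(a),np.cos(a)]])@v
    d=R.T@np.array([*(q-prev),0]);prev=q;print((d*100).round(2)[:2],end=' ')
print(q)
f=grab('side');crop(f,310,230,440,330,5,'u_s.png')"
```

```text
t 21.3 pos [ 0.4506 -0.3473  0.0807] x [ 0.865 -0.501  0.   ] z [-0. -0. -1.] F [-1.8 -2.3 -5.5] gap 0.0222 q [-0.86  0.6   1.49 -0.    1.06 -0.34]
0.14063403748582107 -150.45739400802907
[1.31 0.68] [1.37 0.54] [1.42 0.39] [1.45 0.24] [1.47 0.09] [ 1.47 -0.07] [ 1.46 -0.22] [ 1.42 -0.37] [ 1.38 -0.52] [ 1.32 -0.66] [ 0.57187733 -0.41862956]
```

View pics/u_s.png

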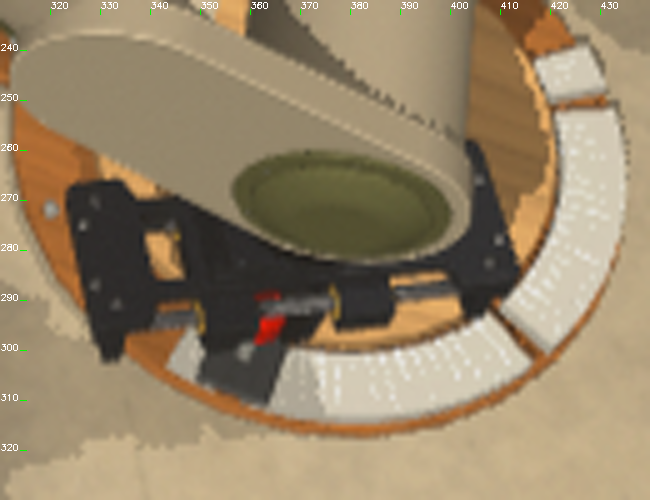

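The spring load shows as 5.5 N down, so the pin is drawn. I'll carry the knob round 60° anticlockwise.

Call:
send_rows([
  {"slide":[1.31,0.68,0],"angular":[0,0,-6],"fingers":255},
  {"slide":[1.31,0.68,0],"angular":[0,0,-6],"fingers":255},
  {"slide":[1.31,0.68,0],"angular":[0,0,-6],"fingers":255},
  {"slide":[1.31,0.68,0],"angular":[0,0,-6],"fingers":255},
  {"slide":[0,0,0],"angular":[0,0,0],"fingers":255},
])

```text
time: 21.85
eef_pos: [0.4905, -0.3915, 0.0796]
tcp_rot: [-0.0, 0.999, -0.053, 0.0]
contact_force: [-0.6, -0.5, -5.6]
finger_gap: 0.022
```

```bash
cat >> h.py <<'E'
def wh(c=(.573,-.278)):
    s,R=st(); v=s["eef_pos"][:2]-np.array(c); print("r",np.hypot(*v).round(4),"ang",(np.degrees(np.arctan2(v[1],v[0]))%360).round(2),"psi",np.degrees(np.arctan2(R[1,0],R[0,0])).round(1)); return s,R,v
E
python3 -c "
from h import *
wh()"
```

```text
t 21.85 pos [ 0.4905 -0.3915  0.0796] x [ 0.994 -0.105  0.   ] z [ 0.001  0.    -1.   ] F [-0.6 -0.5 -5.6] gap 0.022 q [-0.86  0.68  1.31  0.    1.15 -0.76]
r 0.1403 ang 233.97 psi -6.0
```

Call:
send_rows([
  {"slide":[1.31,0.68,0],"angular":[0,0,-6],"fingers":255},
  {"slide":[1.31,0.68,0],"angular":[0,0,-6],"fingers":255},
  {"slide":[1.31,0.68,0],"angular":[0,0,-6],"fingers":255},
  {"slide":[1.31,0.68,0],"angular":[0,0,-6],"fingers":255},
  {"slide":[1.31,0.68,0],"angular":[0,0,-6],"fingers":255},
  {"slide":[1.2,0.62,0],"angular":[0,0,-5.5],"fingers":255},
  {"slide":[0,0,0],"angular":[0,0,0],"fingers":255},
  {"slide":[0,0,0],"angular":[0,0,0],"fingers":255},
])

```text
time: 22.65
eef_pos: [0.5704, -0.4177, 0.0796]
tcp_rot: [-0.001, 0.968, 0.252, -0.0]
contact_force: [-0.1, 4.1, -6.1]
finger_gap: 0.0218
```

```bash
python3 -c "
from h import *
wh()
f=grab('side');g=grab('top')
crop(f,310,210,450,330,5,'v_s.png');crop(g,370,100,480,240,4,'v_t.png')"
```

```text
t 22.65 pos [ 0.5704 -0.4177  0.0796] x [ 0.873  0.488 -0.   ] z [-0.001  0.002 -1.   ] F [-0.1  4.1 -6.1] gap 0.0218 q [-0.8   0.8   1.04  0.    1.31 -1.31]
r 0.1397 ang 268.92 psi 29.2
```

View pics/v_s.png

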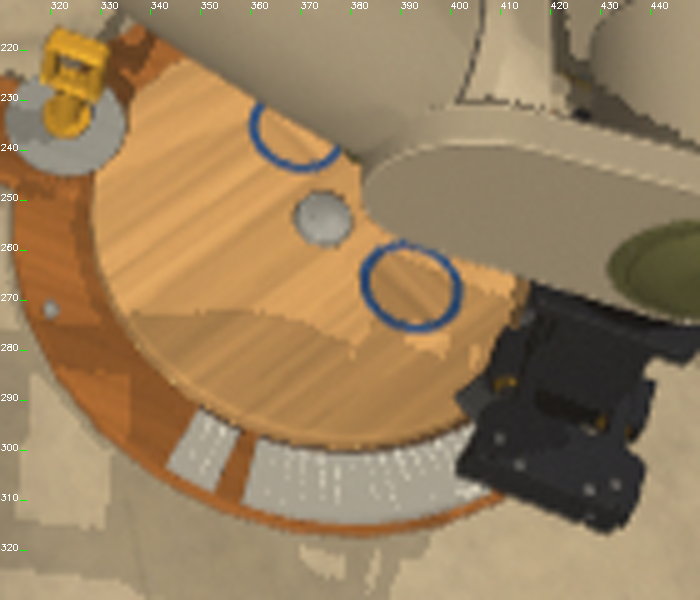

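View pics/v_t.png

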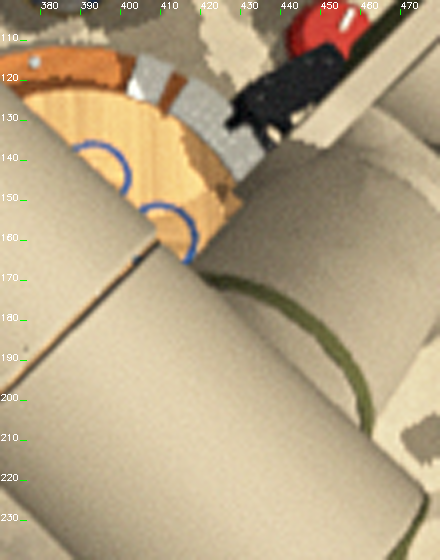

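Run:
```python
from h import *
f=grab('side')
c=lambda px,py:(310+(px+.5)/5-.5,210+(py+.5)/5-.5)
for A in((240,428),(217,488),(258,438),(243,503),(249,433),(230,496)):
    p=onz(f,c(*A),.022)[0][:2]-[.573,-.278]; print(A,np.hypot(*p).round(4),(np.degrees(np.arctan2(p[1],p[0]))%360).round(2))
s,R,v=wh()
q=np.array([.573,-.278])+.140*np.array([np.cos(np.radians(269.5)),np.sin(np.radians(269.5))])
print((R.T@np.array([*(q-s["eef_pos"][:2]),0])*100).round(2))
```

```text
(240, 428) 0.1238 208.1
(217, 488) 0.158 208.09
(258, 438) 0.1255 212.54
(243, 503) 0.1605 213.05
(249, 433) 0.1246 210.34
(230, 496) 0.1594 210.62
t 22.8 pos [ 0.5702 -0.4178  0.08  ] x [0.873 0.489 0.   ] z [-0.001  0.002 -1.   ] F [ 0.1  5.6 -5.5] gap 0.0217 q [-0.8   0.8   1.04  0.    1.31 -1.31]
r 0.1398 ang 268.87 psi 29.2
[ 0.12  0.1  -0.  ]
```

Call:
send_rows([
  {"slide":[0.13,0.1,0],"angular":[0,0,0],"fingers":255},
  {"slide":[0,0,0],"angular":[0,0,0],"fingers":255},
  {"slide":[0,0,0.4],"angular":[0,0,0],"fingers":255},
  {"slide":[0,0,0.3],"angular":[0,0,0],"fingers":255},
  {"slide":[0,0,0.3],"angular":[0,0,0],"fingers":255},
  {"slide":[0,0,0],"angular":[0,0,0],"fingers":255},
])

```text
time: 23.4
eef_pos: [0.5716, -0.4178, 0.0698]
tcp_rot: [-0.002, 0.968, 0.253, -0.0]
contact_force: [-1.7, 7.0, -3.9]
finger_gap: 0.0218
```

```bash
python3 -c "
from h import *
wh()"
```

```text
t 23.4 pos [ 0.5716 -0.4178  0.0698] x [ 0.872  0.489 -0.   ] z [-0.002  0.003 -1.   ] F [-1.7  7.  -3.9] gap 0.0218 q [-0.8   0.82  1.04  0.    1.29 -1.31]
r 0.1398 ang 269.44 psi 29.3
```

Call:
send_rows([
  {"slide":[0,0,0.3],"angular":[0,0,0],"fingers":255},
  {"slide":[0,0,0.15],"angular":[0,0,0],"fingers":255},
  {"slide":[0,0,0],"angular":[0,0,0],"fingers":200},
  {"slide":[0,0,0],"angular":[0,0,0],"fingers":120},
  {"slide":[0,0,0],"angular":[0,0,0],"fingers":0},
  {"slide":[0,0,0],"angular":[0,0,0],"fingers":0},
  {"slide":[0,0,0],"angular":[0,0,0],"fingers":0},
  {"slide":[0,0,-3],"angular":[0,0,0],"fingers":0},
  {"slide":[0,0,-4.5],"angular":[0,0,0],"fingers":0},
  {"slide":[0,0,-4.5],"angular":[0,0,0],"fingers":0},
])

```text
time: 24.4
eef_pos: [0.5723, -0.4191, 0.1871]
tcp_rot: [-0.0, 0.967, 0.253, -0.0]
contact_force: [0.6, -0.2, -0.0]
finger_gap: 0.0756
```

```bash
python3 -c "
from h import *
to((.425,.3405,.2),None)
f=grab('side');g=grab('top')
crop(f,310,210,450,330,5,'w_s.png');crop(f,180,110,280,190,6,'w2_s.png')"
```

```text
t 24.4 pos [ 0.5723 -0.4191  0.1871] x [ 0.872  0.49  -0.   ] z [-0.  0. -1.] F [ 0.6 -0.2 -0. ] gap 0.0756 q [-0.8   0.72  0.89 -0.    1.53 -1.31]
psi 29.37 rz 0 alt -360 slide cm [ 24.41 -73.43  -1.26] rows 15
tilt fix deg (rx,ry) [-0.03  0.01]
```

View pics/w_s.png

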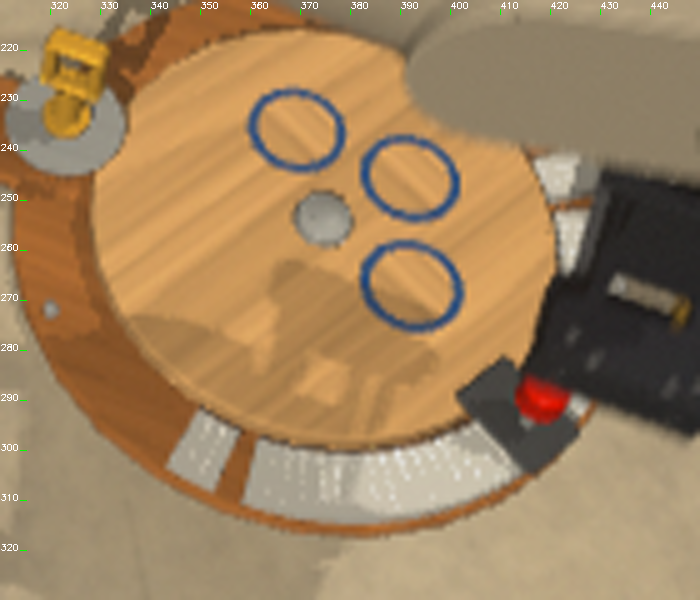

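View pics/w2_s.png

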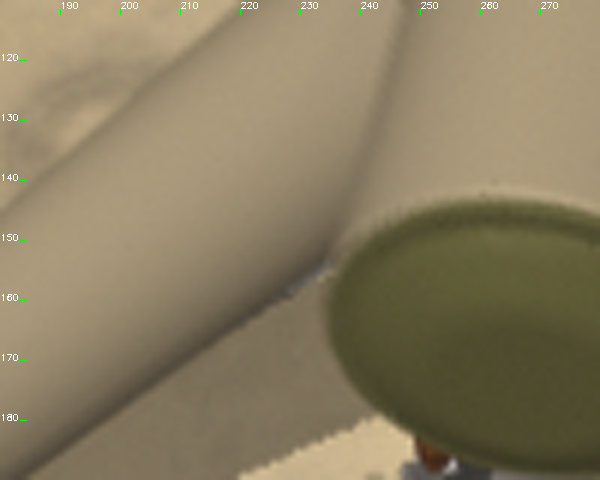

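The pin looks dropped in the new slot, knob at (417,289). Next I'll swing over to the mat at a small radius.

Call:
send_rows([
  {"slide":[-1.3,-4.63,0],"angular":[0,0,0],"fingers":0},
  {"slide":[-1.3,-4.63,0],"angular":[0,0,0],"fingers":0},
  {"slide":[-1.3,-4.63,0],"angular":[0,0,0],"fingers":0},
  {"slide":[-1.3,-4.63,0],"angular":[0,0,0],"fingers":0},
  {"slide":[-1.3,-4.63,0],"angular":[0,0,0],"fingers":0},
  {"slide":[2.45,-4.36,0],"angular":[0,0,0],"fingers":0},
  {"slide":[2.45,-4.36,0],"angular":[0,0,0],"fingers":0},
  {"slide":[2.45,-4.36,0],"angular":[0,0,0],"fingers":0},
])

```text
time: 25.3
eef_pos: [0.4015, -0.0978, 0.1857]
tcp_rot: [0.0, 0.967, 0.253, 0.0]
contact_force: [0.8, -0.0, 0.5]
finger_gap: 0.0883
```

Call:
send_rows([
  {"slide":[2.45,-4.36,0],"angular":[0,0,0],"fingers":0},
  {"slide":[2.45,-4.36,0],"angular":[0,0,0],"fingers":0},
  {"slide":[2.45,-4.36,0],"angular":[0,0,0],"fingers":0},
  {"slide":[2.45,-4.36,0],"angular":[0,0,0],"fingers":0},
  {"slide":[2.45,-4.36,0],"angular":[0,0,0],"fingers":0},
  {"slide":[0,0,0],"angular":[0,0,0],"fingers":0},
])

```text
time: 25.9
eef_pos: [0.4007, 0.1554, 0.1856]
tcp_rot: [-0.0, 0.966, 0.257, 0.0]
contact_force: [1.0, -1.2, 0.8]
finger_gap: 0.0883
```

```bash
python3 -c "
from h import *
to((.425,.3405,.2),None)
f=grab('side');g=grab('top')
crop(f,300,200,450,330,5,'x_s.png');crop(g,100,100,300,240,4,'x_t.png');crop(f,150,80,300,200,5,'x2_s.png')"
```

```text
t 25.9 pos [0.4007 0.1554 0.1856] x [0.868 0.497 0.001] z [ 0.     0.001 -1.   ] F [ 1.  -1.2  0.8] gap 0.0883 q [ 0.09  0.25  1.73  0.    1.16 -0.43]
psi 29.81 rz 0 alt -360 slide cm [ 11.31 -14.86  -1.42] rows 3
tilt fix deg (rx,ry) [-0.03 -0.05]
```

View pics/x_s.png

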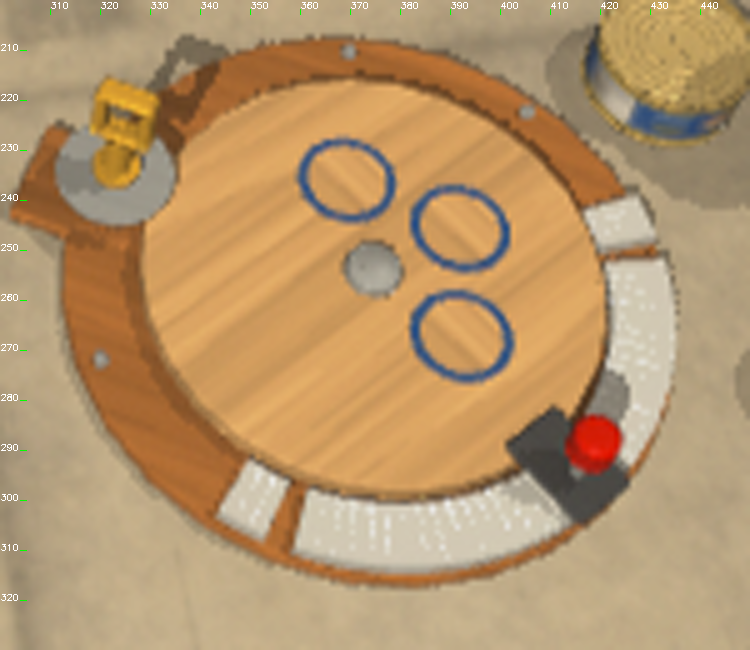

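View pics/x2_s.png

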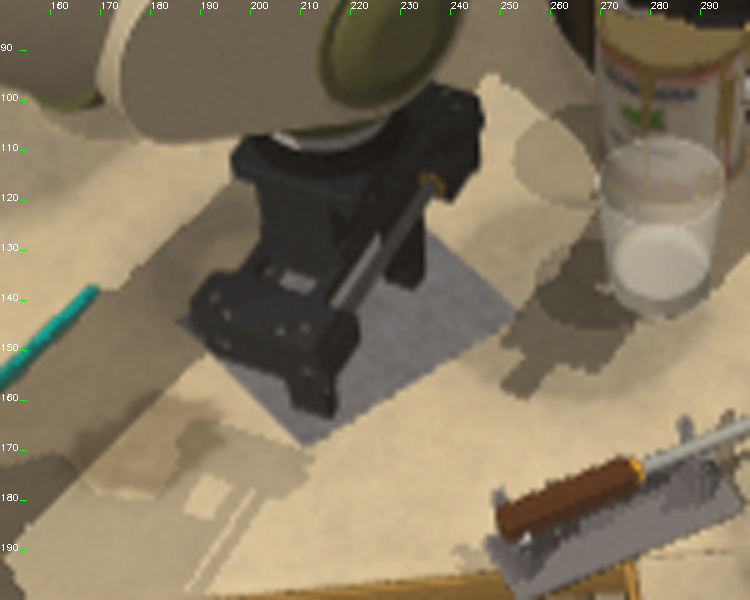

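View pics/x_t.png

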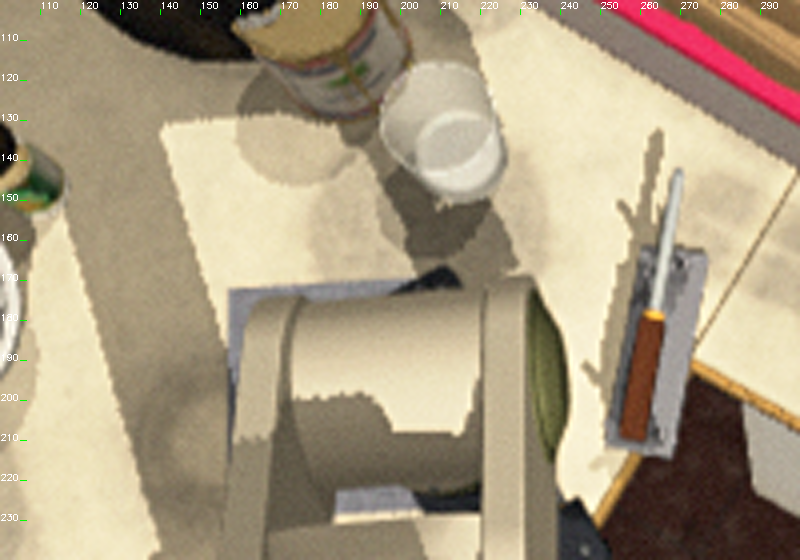

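The wheel shows the knob at (417,288) over the next slot. I'll check the angle and pin height numerically, and move the arm back to see the weight.

Call:
send_rows([
  {"slide":[-2.5,4.3,-3],"angular":[0,0,0],"fingers":0},
  {"slide":[-2.5,4.3,-3],"angular":[0,0,0],"fingers":0},
  {"slide":[-2.5,4.3,-3],"angular":[0,0,0],"fingers":0},
  {"slide":[-2.5,4.3,0],"angular":[0,0,0],"fingers":0},
  {"slide":[0,0,0],"angular":[0,0,0],"fingers":0},
])

```text
time: 26.5
eef_pos: [0.3993, -0.0339, 0.2637]
tcp_rot: [0.001, 0.969, 0.249, 0.0]
contact_force: [-0.9, 1.1, -0.5]
finger_gap: 0.0885
```

Run:
```python
from h import *
f=grab('side');g=grab('top')
def red(F,b):
    x0,y0,x1,y1=b; hsv=cv2.cvtColor(F["image"],cv2.COLOR_BGR2HSV)[y0:y1,x0:x1]
    m=cv2.inRange(hsv,(0,150,80),(8,255,255))|cv2.inRange(hsv,(172,150,80),(180,255,255))
    k,l,s,c=cv2.connectedComponentsWithStats(m); i=1+np.argmax(s[1:,4]); return c[i]+[x0,y0],s[i,4]
r=red(f,(395,270,435,310)); print(r); 
# knob offset calib from initial: obs (360.2,294.9) for (.4512,-.3469,.066)
for z in(.061,.066,.071,.076):print(z,proj(f,[[.4512,-.3469,z],[.573-.1409*np.sin(np.radians(-.5))*0-.0012,-.418,z]]).round(1))
c=lambda px,py:(300+(px+.5)/5-.5,200+(py+.5)/5-.5)
S=[c(347,180),c(460,228),c(462,336)]
for s_ in S:
    p=onz(f,s_,.03)[0]; v=p[:2]-[.573,-.2799]; print(p.round(4),np.hypot(*v).round(4),np.degrees(np.arctan2(v[1],v[0])).round(2))
crop(f,150,80,300,200,5,'y_s.png');crop(g,100,100,300,240,4,'y_t.png')
```

```text
(array([418.25490196, 288.29411765]), np.int32(102))
0.061 [[359.2 294.9]
 [416.8 288.8]]
0.066 [[359.6 294.1]
 [417.3 287.9]]
0.071 [[359.9 293.2]
 [417.9 287. ]]
0.076 [[360.2 292.4]
 [418.4 286.1]]
[ 0.6007 -0.2322  0.03  ] 0.0551 59.85
[ 0.6276 -0.2891  0.03  ] 0.0553 -9.58
[ 0.5831 -0.3342  0.03  ] 0.0552 -79.49
```

View pics/y_s.png

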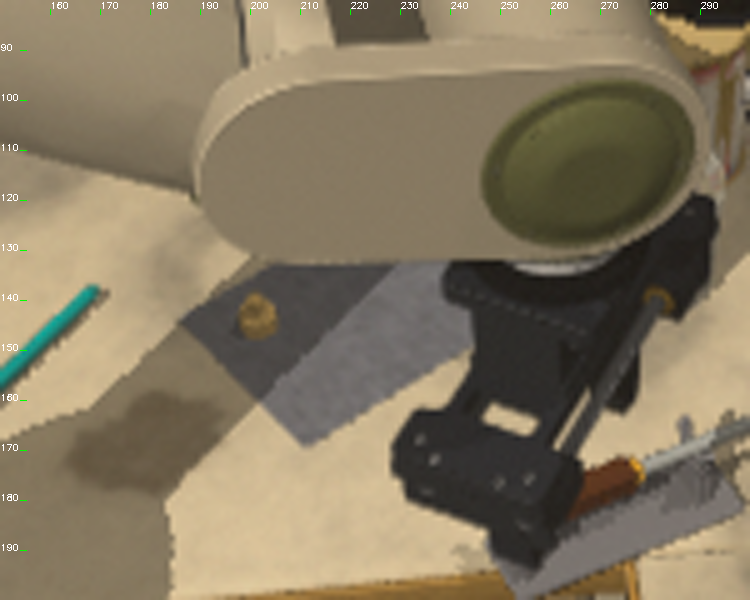

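View pics/y_t.png

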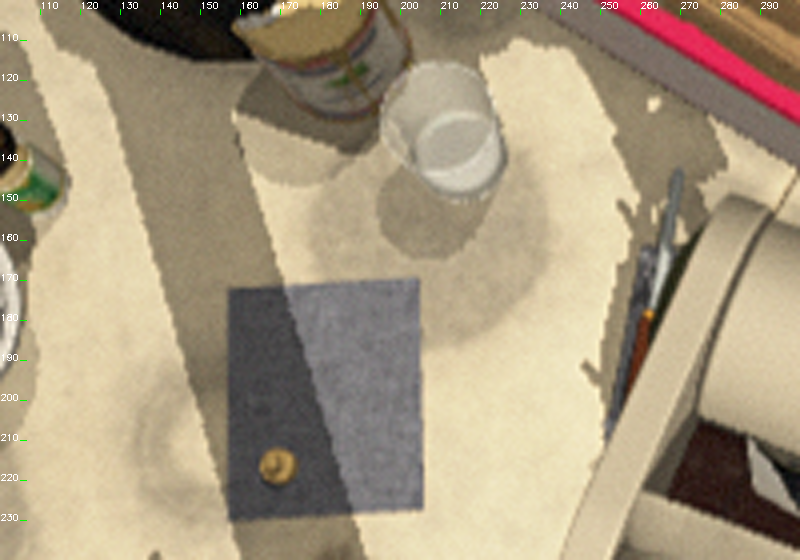

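The weight is unmoved at (201.5,143) side and (169.4,216.4) top. The wheel measures about 1.05 rad. Going to the weight now.

```bash
python3 -c "
from h import *
to((.425,.3405,.16),None)"
```

```text
t 26.6 pos [ 0.399  -0.0296  0.263 ] x [ 0.874  0.486 -0.   ] z [-0.  0. -1.] F [-0.6  0.2  0.2] gap 0.088 q [-0.37  0.11  1.66  0.    1.37 -0.88]
psi 29.08 rz 0 alt -360 slide cm [ 20.26 -31.07  10.31] rows 7
tilt fix deg (rx,ry) [-0.01  0.01]
```

Call:
send_rows([
  {"slide":[2.5,-3.9,0],"angular":[0,0,0],"fingers":0},
  {"slide":[2.5,-3.9,0],"angular":[0,0,0],"fingers":0},
  {"slide":[2.5,-3.9,0],"angular":[0,0,0],"fingers":0},
  {"slide":[2.5,-3.9,0],"angular":[0,0,0],"fingers":0},
  {"slide":[2.5,-3.9,2.5],"angular":[0,0,0],"fingers":0},
  {"slide":[2.5,-3.9,2.5],"angular":[0,0,0],"fingers":0},
  {"slide":[2.5,-3.9,2.5],"angular":[0,0,0],"fingers":0},
  {"slide":[2.5,-3.9,2.5],"angular":[0,0,0],"fingers":0},
  {"slide":[0,0,2],"angular":[0,0,0],"fingers":0},
  {"slide":[0,0,0],"angular":[0,0,0],"fingers":0},
], grip_force=15)

```text
time: 27.6
eef_pos: [0.4177, 0.3341, 0.1454]
tcp_rot: [0.001, 0.967, 0.255, -0.003]
contact_force: [-0.1, -0.1, 0.1]
finger_gap: 0.088
```

```bash
python3 -c "
from h import *
to((.425,.3405,.08),None)"
```

```text
t 27.6 pos [0.4177 0.3341 0.1454] x [ 0.87   0.494 -0.006] z [-0.006 -0.003 -1.   ] F [-0.1 -0.1  0.1] gap 0.088 q [ 0.45  0.47  1.51 -0.    1.17 -0.06]
psi 29.58 rz 0 alt -360 slide cm [ 0.99 -0.2   6.53] rows 2
tilt fix deg (rx,ry) [-0.02  0.36]
```

Call:
send_rows([
  {"slide":[0.9,-0.2,3],"angular":[0,0,0],"fingers":0},
  {"slide":[0,0,3.5],"angular":[0,0,0],"fingers":0},
  {"slide":[0,0,0],"angular":[0,0,0],"fingers":0},
  {"slide":[0,0,0],"angular":[0,0,0],"fingers":0},
])

```text
time: 28.0
eef_pos: [0.427, 0.3392, 0.0845]
tcp_rot: [-0.0, 0.967, 0.254, 0.0]
contact_force: [0.2, 0.9, 0.6]
finger_gap: 0.0882
```

```bash
python3 -c "
from h import *
to((.425,.3405,.023),None)
f=grab('side');crop(f,150,90,260,180,6,'z_s.png')"
```

```text
t 28.0 pos [0.427  0.3392 0.0845] x [0.871 0.491 0.   ] z [ 0.  0. -1.] F [0.2 0.9 0.6] gap 0.0882 q [ 0.45  0.56  1.55 -0.    1.03 -0.06]
psi 29.38 rz 0 alt -360 slide cm [-0.11 -0.21  6.15] rows 2
tilt fix deg (rx,ry) [ 0.   -0.02]
```

View pics/z_s.png

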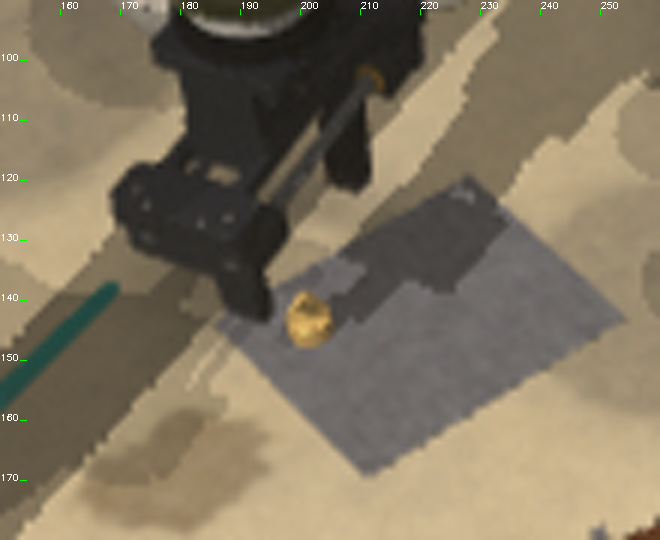

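Call:
send_rows([
  {"slide":[-0.1,-0.2,3],"angular":[0,0,0],"fingers":0},
  {"slide":[0,0,2],"angular":[0,0,0],"fingers":0},
  {"slide":[0,0,1.1],"angular":[0,0,0],"fingers":0},
  {"slide":[0,0,0],"angular":[0,0,0],"fingers":80},
  {"slide":[0,0,0],"angular":[0,0,0],"fingers":140},
  {"slide":[0,0,0],"angular":[0,0,0],"fingers":170},
  {"slide":[0,0,0],"angular":[0,0,0],"fingers":200},
  {"slide":[0,0,0],"angular":[0,0,0],"fingers":255},
  {"slide":[0,0,0],"angular":[0,0,0],"fingers":255},
  {"slide":[0,0,0],"angular":[0,0,0],"fingers":255},
])

```text
time: 29.05
eef_pos: [0.425, 0.3407, 0.0223]
tcp_rot: [-0.0, 0.967, 0.254, 0.0]
contact_force: [0.2, -1.0, -0.5]
finger_gap: 0.0339
```

```bash
python3 -c "
from h import *
to((.425,.3405,.023),None)
f=grab('side');crop(f,150,90,260,180,6,'A_s.png')"
```

```text
t 29.05 pos [0.425  0.3407 0.0223] x [0.871 0.491 0.   ] z [ 0.  0. -1.] F [ 0.2 -1.  -0.5] gap 0.0339 q [ 0.46  0.65  1.61 -0.    0.88 -0.05]
psi 29.4 rz 0 alt -360 slide cm [-0.    0.02 -0.07] rows 1
tilt fix deg (rx,ry) [ 0. -0.]
```

View pics/A_s.png

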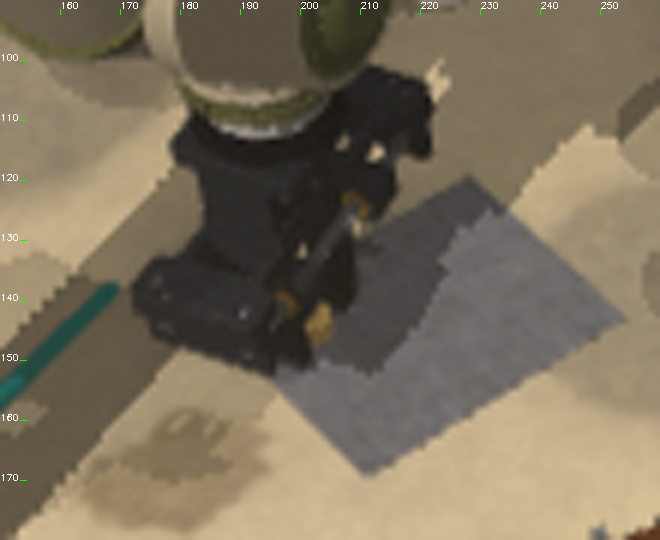

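Call:
send_rows([
  {"slide":[0,0,0],"angular":[0,0,0],"fingers":255},
  {"slide":[0,0,0],"angular":[0,0,0],"fingers":255},
  {"slide":[0,0,0],"angular":[0,0,0],"fingers":255},
  {"slide":[0,0,0],"angular":[0,0,0],"fingers":255},
])

```text
time: 29.5
eef_pos: [0.4249, 0.3407, 0.0222]
tcp_rot: [-0.0, 0.967, 0.254, -0.0]
contact_force: [0.6, -0.5, -0.4]
finger_gap: 0.0224
```

```bash
python3 -c "
from h import *
st()"
```

```text
t 29.5 pos [0.4249 0.3407 0.0222] x [ 0.871  0.491 -0.   ] z [-0. -0. -1.] F [ 0.6 -0.5 -0.4] gap 0.0224 q [ 0.46  0.65  1.61  0.    0.88 -0.05]
```

Call:
send_rows([
  {"slide":[0,0,-1],"angular":[0,0,0],"fingers":255},
  {"slide":[0,0,-3],"angular":[0,0,0],"fingers":255},
  {"slide":[0,0,-5],"angular":[0,0,0],"fingers":255},
  {"slide":[0,0,-5],"angular":[0,0,0],"fingers":255},
  {"slide":[0,0,-4],"angular":[0,0,0],"fingers":255},
  {"slide":[-2.9,3.8,0],"angular":[0,0,0],"fingers":255},
  {"slide":[-2.9,3.8,0],"angular":[0,0,0],"fingers":255},
  {"slide":[-2.9,3.8,0],"angular":[0,0,0],"fingers":255},
  {"slide":[-2.9,3.8,0],"angular":[0,0,0],"fingers":255},
  {"slide":[0,0,0],"angular":[0,0,0],"fingers":255},
])

```text
time: 30.5
eef_pos: [0.3978, 0.1475, 0.203]
tcp_rot: [0.0, 0.968, 0.251, -0.0]
contact_force: [-0.4, -0.8, -0.4]
finger_gap: 0.0221
```

Call:
send_rows([
  {"slide":[-2.45,4.36,0],"angular":[0,0,0],"fingers":255},
  {"slide":[-2.45,4.36,0],"angular":[0,0,0],"fingers":255},
  {"slide":[-2.45,4.36,0],"angular":[0,0,0],"fingers":255},
  {"slide":[-2.45,4.36,0],"angular":[0,0,0],"fingers":255},
  {"slide":[-2.45,4.36,0],"angular":[0,0,0],"fingers":255},
  {"slide":[-2.45,4.36,0],"angular":[0,0,0],"fingers":255},
  {"slide":[-2.45,4.36,0],"angular":[0,0,0],"fingers":255},
  {"slide":[-2.45,4.36,0],"angular":[0,0,0],"fingers":255},
  {"slide":[0,0,0],"angular":[0,0,0],"fingers":255},
])

```text
time: 31.4
eef_pos: [0.3994, -0.2535, 0.2025]
tcp_rot: [0.001, 0.968, 0.252, 0.0]
contact_force: [0.2, 0.2, -0.6]
finger_gap: 0.0221
```

```bash
python3 -c "
from h import *
to((.5825,-.3325,.12),None)
f=grab('side');crop(f,270,170,430,300,5,'B_s.png')"
```

```text
t 31.4 pos [ 0.3994 -0.2535  0.2025] x [0.873 0.487 0.   ] z [ 0.001 -0.002 -1.   ] F [ 0.2  0.2 -0.6] gap 0.0221 q [-0.82  0.3   1.6  -0.    1.24 -1.32]
psi 29.14 rz 0 alt -360 slide cm [12.14 15.8   8.29] rows 4
tilt fix deg (rx,ry) [ 0.14 -0.  ]
```

View pics/B_s.png

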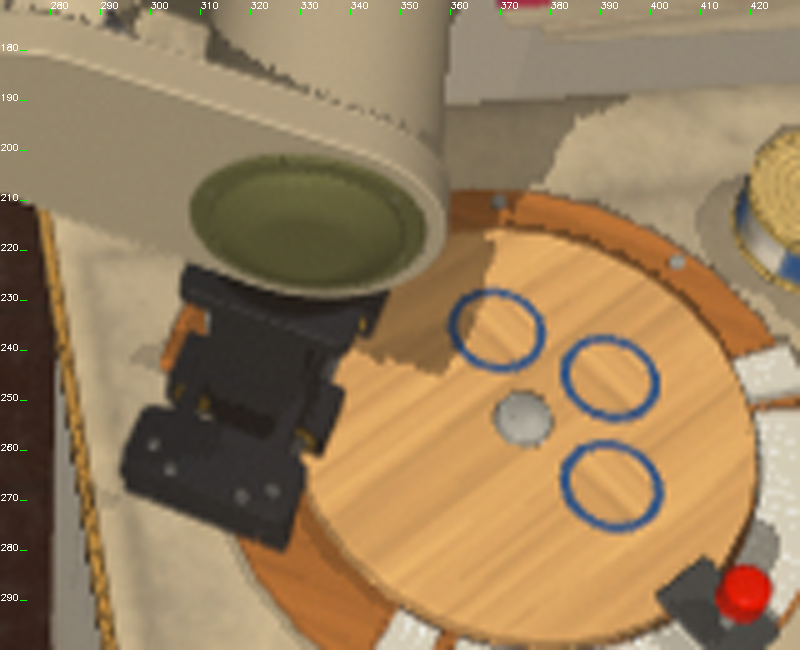

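Call:
send_rows([
  {"slide":[3,3.95,0],"angular":[0,0,0],"fingers":255},
  {"slide":[3,3.95,0],"angular":[0,0,0],"fingers":255},
  {"slide":[3,3.95,0],"angular":[0,0,0],"fingers":255},
  {"slide":[3.1,3.95,0],"angular":[0,0,0],"fingers":255},
  {"slide":[0,0,4],"angular":[0,0,0],"fingers":255},
  {"slide":[0,0,4],"angular":[0,0,0],"fingers":255},
  {"slide":[0,0,0],"angular":[0,0,0],"fingers":255},
  {"slide":[0,0,0],"angular":[0,0,0],"fingers":255},
])

```text
time: 32.25
eef_pos: [0.5824, -0.3256, 0.1234]
tcp_rot: [-0.0, 0.967, 0.254, -0.0]
contact_force: [0.5, -0.4, 0.7]
finger_gap: 0.0223
```

```bash
python3 -c "
from h import *
to((.5825,-.3325,.053),None)
f=grab('side');crop(f,330,200,450,310,6,'C_s.png')"
```

```text
t 32.25 pos [ 0.5824 -0.3256  0.1234] x [0.871 0.492 0.   ] z [-0.  0. -1.] F [ 0.5 -0.4  0.7] gap 0.0223 q [-0.69  0.69  1.13  0.    1.31 -1.2 ]
psi 29.48 rz 0 alt -360 slide cm [-0.33  0.61  7.04] rows 2
tilt fix deg (rx,ry) [-0.02 -0.  ]
```

View pics/C_s.png

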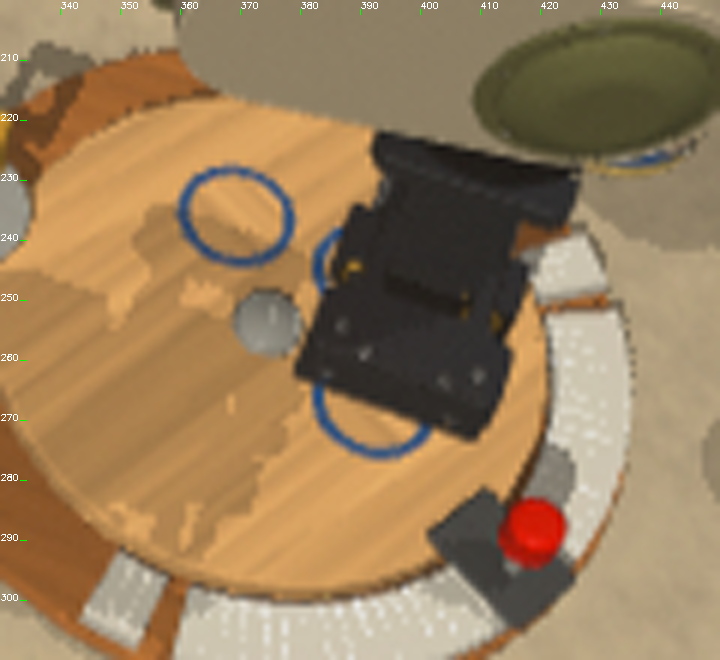

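Call:
send_rows([
  {"slide":[-0.3,0.6,3],"angular":[0,0,0],"fingers":255},
  {"slide":[0,0,2.5],"angular":[0,0,0],"fingers":255},
  {"slide":[0,0,1],"angular":[0,0,0],"fingers":255},
  {"slide":[0,0,0.4],"angular":[0,0,0],"fingers":255},
  {"slide":[0,0,0],"angular":[0,0,0],"fingers":255},
  {"slide":[0,0,0],"angular":[0,0,0],"fingers":255},
])

```text
time: 32.9
eef_pos: [0.5827, -0.3339, 0.055]
tcp_rot: [0.001, 0.967, 0.254, 0.001]
contact_force: [-0.1, -0.5, -0.0]
finger_gap: 0.0219
```

```bash
python3 -c "
from h import *
to((.5825,-.3325,.0525),None)
f=grab('side');crop(f,330,200,450,310,6,'D_s.png')"
```

```text
t 32.9 pos [ 0.5827 -0.3339  0.055 ] x [0.871 0.491 0.001] z [ 0.002 -0.002 -1.   ] F [-0.1 -0.5 -0. ] gap 0.0219 q [-0.7   0.77  1.19  0.    1.18 -1.21]
psi 29.41 rz 0 alt -360 slide cm [ 0.05 -0.14  0.25] rows 1
tilt fix deg (rx,ry) [ 0.14 -0.06]
```

View pics/D_s.png

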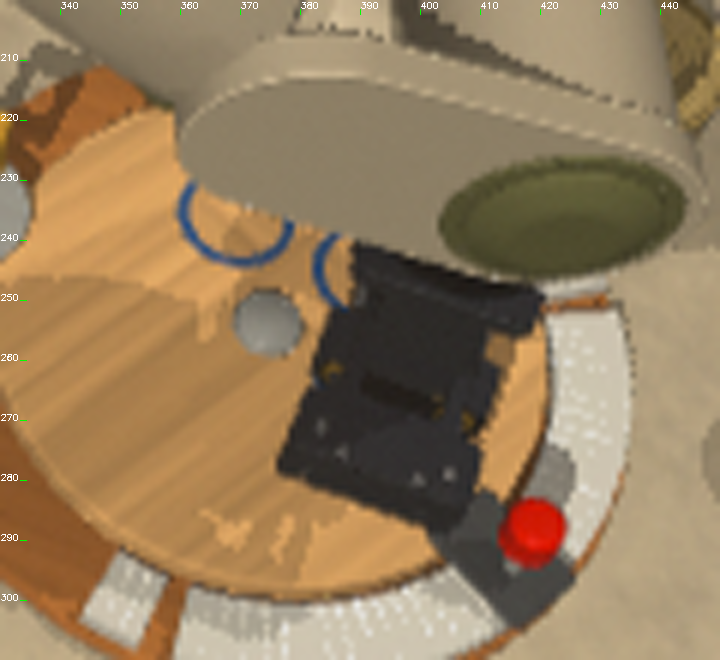

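Call:
send_rows([
  {"slide":[0,-0.1,0.15],"angular":[0,0,0],"fingers":255},
  {"slide":[0,0,0.1],"angular":[0,0,0],"fingers":255},
  {"slide":[0,0,0],"angular":[0,0,0],"fingers":255},
  {"slide":[0,0,0],"angular":[0,0,0],"fingers":180},
  {"slide":[0,0,0],"angular":[0,0,0],"fingers":150},
  {"slide":[0,0,0],"angular":[0,0,0],"fingers":120},
  {"slide":[0,0,0],"angular":[0,0,0],"fingers":80},
  {"slide":[0,0,0],"angular":[0,0,0],"fingers":80},
])

```text
time: 33.75
eef_pos: [0.5816, -0.3327, 0.0506]
tcp_rot: [-0.0, 0.967, 0.254, -0.0]
contact_force: [-0.5, 0.1, 0.3]
finger_gap: 0.0558
```

```bash
python3 -c "
from h import *
st()"
```

```text
t 33.75 pos [ 0.5816 -0.3327  0.0506] x [ 0.871  0.491 -0.   ] z [-0.  0. -1.] F [-0.5  0.1  0.3] gap 0.0558 q [-0.7   0.78  1.19  0.    1.17 -1.21]
```

Call:
send_rows([
  {"slide":[0,0,-1],"angular":[0,0,0],"fingers":80},
  {"slide":[0,0,-3],"angular":[0,0,0],"fingers":80},
  {"slide":[0,0,-5],"angular":[0,0,0],"fingers":80},
  {"slide":[0,0,-5],"angular":[0,0,0],"fingers":0},
  {"slide":[-3,-3.95,0],"angular":[0,0,0],"fingers":0},
  {"slide":[-3,-3.95,0],"angular":[0,0,0],"fingers":0},
  {"slide":[-3,-3.95,0],"angular":[0,0,0],"fingers":0},
  {"slide":[-3,-3.95,0],"angular":[0,0,0],"fingers":0},
  {"slide":[0,0,0],"angular":[0,0,0],"fingers":0},
])

```text
time: 34.65
eef_pos: [0.3948, -0.2504, 0.1908]
tcp_rot: [-0.002, 0.967, 0.253, -0.001]
contact_force: [1.0, -1.3, 0.1]
finger_gap: 0.0878
```

```bash
python3 -c "
from h import *
to((.4897,.0808,.20),-99.7)
f=grab('side');g=grab('top');crop(f,330,200,450,310,6,'E_s.png');crop(g,340,100,460,220,5,'E_t.png')"
```

```text
t 34.65 pos [ 0.3948 -0.2504  0.1908] x [ 0.872  0.49  -0.001] z [-0.004  0.003 -1.   ] F [ 1.  -1.3  0.1] gap 0.0878 q [-0.82  0.31  1.63 -0.    1.21 -1.33]
psi 29.36 rz 129.06 alt -230.9 slide cm [ 24.51 -24.22  -0.84] rows 5
tilt fix deg (rx,ry) [-0.27  0.09]
```

View pics/E_s.png

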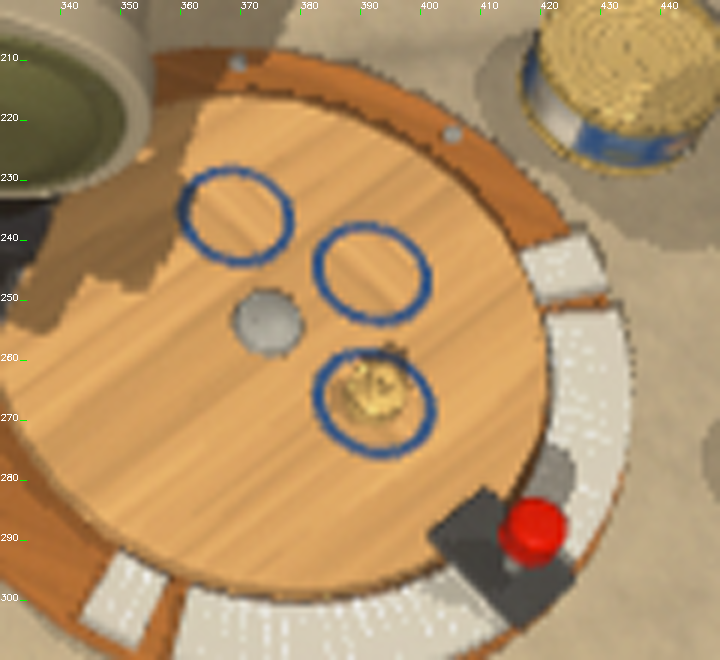

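View pics/E_t.png

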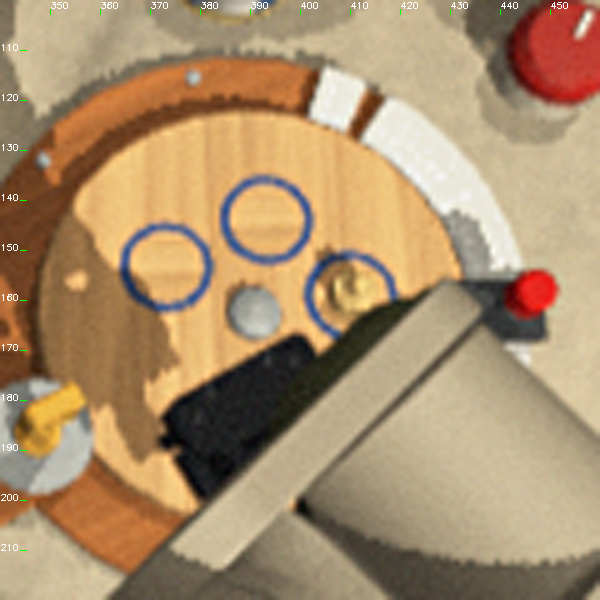

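The weight stands inside its ring at (391,265) side and (409,159) top. I'll fetch the bar again.

Call:
send_rows([
  {"slide":[0,0,0],"angular":[0,0,8.5],"fingers":0},
  {"slide":[0,0,0],"angular":[0,0,8.5],"fingers":0},
  {"slide":[0,0,0],"angular":[0,0,8.5],"fingers":0},
  {"slide":[0,0,0],"angular":[0,0,8.5],"fingers":0},
  {"slide":[0,0,0],"angular":[0,0,8.5],"fingers":0},
  {"slide":[0,0,0],"angular":[0,0,8.5],"fingers":0},
  {"slide":[0,0,0],"angular":[0,0,8.5],"fingers":0},
  {"slide":[0,0,0],"angular":[0,0,8.5],"fingers":0},
  {"slide":[0,0,0],"angular":[0,0,8.5],"fingers":0},
  {"slide":[0,0,0],"angular":[0,0,8.5],"fingers":0},
])

```text
time: 35.75
eef_pos: [0.4009, -0.255, 0.1912]
tcp_rot: [0.0, 0.883, -0.469, 0.001]
contact_force: [0.0, -0.1, 0.2]
finger_gap: 0.0882
```

Call:
send_rows([
  {"slide":[0,0,0],"angular":[0,0,8.5],"fingers":0},
  {"slide":[0,0,0],"angular":[0,0,8.5],"fingers":0},
  {"slide":[0,0,0],"angular":[0,0,8.5],"fingers":0},
  {"slide":[0,0,0],"angular":[0,0,8.5],"fingers":0},
  {"slide":[0,0,0],"angular":[0,0,8.5],"fingers":0},
  {"slide":[0,0,0],"angular":[0,0,0],"fingers":0},
  {"slide":[0,0,0],"angular":[0,0,0],"fingers":0},
])

```text
time: 36.45
eef_pos: [0.4003, -0.2545, 0.191]
tcp_rot: [0.0, -0.657, 0.754, -0.0]
contact_force: [-0.2, -0.8, 0.2]
finger_gap: 0.088
```

```bash
python3 -c "
from h import *
to((.4897,.0811,.19),-99.7)"
```

```text
t 36.45 pos [ 0.4003 -0.2545  0.191 ] x [-0.137 -0.991  0.001] z [ 0.001 -0.001 -1.   ] F [-0.2 -0.8  0.2] gap 0.088 q [-0.82  0.31  1.61  0.    1.21  0.89]
psi -97.85 rz 1.85 alt -358.1 slide cm [-34.47  -4.27   0.08] rows 7
tilt fix deg (rx,ry) [-0.04 -0.03]
```

Call:
send_rows([
  {"slide":[-4.3,-0.53,0],"angular":[0,0,0],"fingers":0},
  {"slide":[-4.3,-0.53,0],"angular":[0,0,0],"fingers":0},
  {"slide":[-4.3,-0.53,0],"angular":[0,0,0],"fingers":0},
  {"slide":[-4.3,-0.53,0],"angular":[0,0,0],"fingers":0},
  {"slide":[-4.3,-0.53,0],"angular":[0,0,0],"fingers":0},
  {"slide":[-4.3,-0.53,0],"angular":[0,0,0],"fingers":0},
  {"slide":[-4.3,-0.53,0],"angular":[0,0,0],"fingers":0},
  {"slide":[-4.3,-0.53,0],"angular":[0,0,0],"fingers":0},
  {"slide":[0,0,0],"angular":[0,0,1.9],"fingers":0},
  {"slide":[0,0,0],"angular":[0,0,0],"fingers":0},
])

```text
time: 37.45
eef_pos: [0.4904, 0.0817, 0.1907]
tcp_rot: [0.0, -0.645, 0.764, -0.0]
contact_force: [-0.9, -0.8, 0.2]
finger_gap: 0.0884
```

```bash
python3 -c "
from h import *
to((.4897,.0811,.0457),-99.7)"
```

```text
t 37.45 pos [0.4904 0.0817 0.1907] x [-0.169 -0.986  0.   ] z [ 0. -0. -1.] F [-0.9 -0.8  0.2] gap 0.0884 q [-0.07  0.35  1.55 -0.    1.24  1.67]
psi -99.71 rz -0.01 alt 360.0 slide cm [ 0.07  0.06 14.5 ] rows 3
tilt fix deg (rx,ry) [-0.02 -0.  ]
```

Call:
send_rows([
  {"slide":[0.05,0.05,4],"angular":[0,0,0],"fingers":0},
  {"slide":[0,0,4],"angular":[0,0,0],"fingers":0},
  {"slide":[0,0,4],"angular":[0,0,0],"fingers":0},
  {"slide":[0,0,1.5],"angular":[0,0,0],"fingers":0},
  {"slide":[0,0,1],"angular":[0,0,0],"fingers":0},
  {"slide":[0,0,0],"angular":[0,0,0],"fingers":100},
  {"slide":[0,0,0],"angular":[0,0,0],"fingers":255},
  {"slide":[0,0,0],"angular":[0,0,0],"fingers":255},
  {"slide":[0,0,0],"angular":[0,0,0],"fingers":255},
  {"slide":[0,0,0],"angular":[0,0,0],"fingers":255},
], grip_force=40)

```text
time: 38.45
eef_pos: [0.4896, 0.0802, 0.0463]
tcp_rot: [0.0, -0.643, 0.766, -0.0]
contact_force: [-0.4, -0.1, -0.4]
finger_gap: 0.0506
```

Call:
send_rows([
  {"slide":[0,0,0],"angular":[0,0,0],"fingers":255},
  {"slide":[0,0,0],"angular":[0,0,0],"fingers":255},
  {"slide":[0,0,0],"angular":[0,0,0],"fingers":255},
  {"slide":[0,0,0],"angular":[0,0,0],"fingers":255},
  {"slide":[0,0,0],"angular":[0,0,0],"fingers":255},
])

```text
time: 38.95
eef_pos: [0.4894, 0.0802, 0.0457]
tcp_rot: [-0.0, -0.643, 0.766, 0.0]
contact_force: [0.2, 0.4, 0.8]
finger_gap: 0.0175
```

```bash
python3 -c "
from h import *
st()"
```

```text
t 38.95 pos [0.4894 0.0802 0.0457] x [-0.174 -0.985 -0.   ] z [-0.  0. -1.] F [0.2 0.4 0.8] gap 0.0175 q [-0.08  0.56  1.73  0.    0.85  1.67]
```

Call:
send_rows([
  {"slide":[0,0,-1],"angular":[0,0,0],"fingers":255},
  {"slide":[0,0,-3],"angular":[0,0,0],"fingers":255},
  {"slide":[0,0,-4],"angular":[0,0,0],"fingers":255},
  {"slide":[0,0,-4],"angular":[0,0,0],"fingers":255},
  {"slide":[0,0,0],"angular":[0,0,0],"fingers":255},
])

```text
time: 39.45
eef_pos: [0.4912, 0.0802, 0.1709]
tcp_rot: [0.003, -0.643, 0.766, -0.003]
contact_force: [1.0, 0.9, -1.4]
finger_gap: 0.0173
```

```bash
python3 -c "
from h import *
to((.3536,-.2467,.165),-58)
f=grab('side');g=grab('top')
crop(f,305,205,345,250,14,'F_s.png');crop(g,325,165,370,210,14,'F_t.png')"
```

```text
t 39.45 pos [0.4912 0.0802 0.1709] x [-0.173 -0.985 -0.001] z [ 0.01  -0.001 -1.   ] F [ 1.   0.9 -1.4] gap 0.0173 q [-0.08  0.37  1.59 -0.    1.17  1.67]
psi -99.98 rz -41.98 alt 318.0 slide cm [34.58  7.89  0.48] rows 7
tilt fix deg (rx,ry) [-0.56  0.05]
```

View pics/F_s.png

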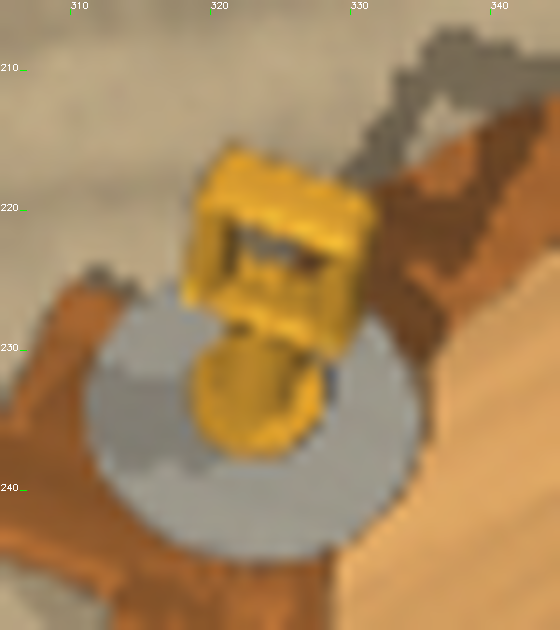

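View pics/F_t.png

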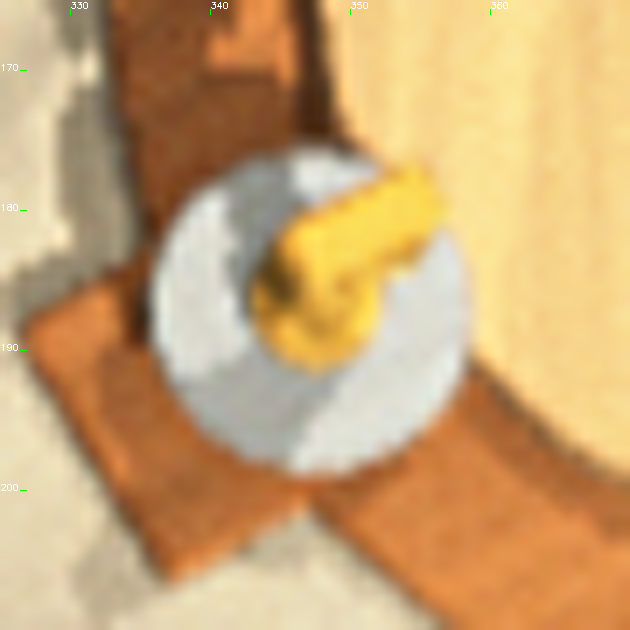

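The loop band in the top view gives the eye turned by about 80° (1.39 rad), with the hole centre near (324,222) in the side view. I'll slide first, then rotate.

Call:
send_rows([
  {"slide":[4.3,1.0,0],"angular":[0,0,0],"fingers":255},
  {"slide":[4.3,1.0,0],"angular":[0,0,0],"fingers":255},
  {"slide":[4.3,1.0,0],"angular":[0,0,0],"fingers":255},
  {"slide":[4.3,1.0,0],"angular":[0,0,0],"fingers":255},
  {"slide":[4.3,1.0,0],"angular":[0,0,0],"fingers":255},
  {"slide":[4.3,1.0,0],"angular":[0,0,0],"fingers":255},
  {"slide":[4.3,1.0,0],"angular":[0,0,0],"fingers":255},
  {"slide":[4.3,1.0,0],"angular":[0,0,0],"fingers":255},
  {"slide":[0,0,0],"angular":[0,0,0],"fingers":255},
])

```text
time: 40.45
eef_pos: [0.349, -0.2483, 0.1645]
tcp_rot: [-0.0, -0.641, 0.768, 0.001]
contact_force: [0.9, 0.2, -1.4]
finger_gap: 0.0172
```

Call:
send_rows([
  {"slide":[0,0,0],"angular":[0,0,-8.2],"fingers":255},
  {"slide":[0,0,0],"angular":[0,0,-8.2],"fingers":255},
  {"slide":[0,0,0],"angular":[0,0,-8.2],"fingers":255},
  {"slide":[0,0,0],"angular":[0,0,-8.2],"fingers":255},
  {"slide":[0,0,0],"angular":[0,0,-8.2],"fingers":255},
  {"slide":[0,0,0],"angular":[0,0,0],"fingers":255},
])

```text
time: 41.05
eef_pos: [0.3506, -0.2437, 0.1647]
tcp_rot: [-0.001, 0.871, -0.492, -0.001]
contact_force: [1.1, -0.5, -0.4]
finger_gap: 0.0172
```

```bash
python3 -c "
from h import *
to((.352,-.2441,.0935),-59)"
```

```text
t 41.05 pos [ 0.3506 -0.2437  0.1647] x [ 0.517 -0.856 -0.003] z [-0.002  0.002 -1.   ] F [ 1.1 -0.5 -0.4] gap 0.0172 q [-0.89  0.27  1.77  0.    1.1   0.14]
psi -58.9 rz 0.1 alt -359.9 slide cm [ 0.12 -0.1   7.12] rows 2
tilt fix deg (rx,ry) [0.02 0.16]
```

Call:
send_rows([
  {"slide":[0.1,0,3.5],"angular":[0,0,0],"fingers":255},
  {"slide":[0,0,3.6],"angular":[0,0,0],"fingers":255},
  {"slide":[0,0,0],"angular":[0,0,0],"fingers":255},
  {"slide":[0,0,0],"angular":[0,0,0],"fingers":255},
])

```text
time: 41.45
eef_pos: [0.3514, -0.2452, 0.0949]
tcp_rot: [-0.0, 0.87, -0.493, -0.001]
contact_force: [-0.1, -0.4, -0.7]
finger_gap: 0.0172
```

Run:
```python
from h import *
eye()
to((.352,-.2441,.0935),-59)
f=grab('side');g=grab('top')
s=sensors.sense();d=np.array([np.cos(np.radians(31)),np.sin(np.radians(31)),0]);b=s["eef_pos"]-[0,0,.0007]
for F in(f,g): print(proj(F,[b+.145*d]).round(1))
crop(f,280,205,350,260,11,'G_s.png');crop(g,325,165,385,225,10,'G_t.png')
```

```text
t 41.45 pos [ 0.3514 -0.2452  0.0949] x [ 0.513 -0.858 -0.002] z [-0.001  0.001 -1.   ] F [-0.1 -0.4 -0.7] gap 0.0172 q [-0.89  0.39  1.86  0.    0.89  0.14]
eye in tool frame cm [ -0.08 -17.61] psi -59.1 torque [-0.08  0.08 -0.01]
t 41.45 pos [ 0.3514 -0.2452  0.0949] x [ 0.513 -0.858 -0.002] z [-0.001  0.001 -1.   ] F [-0.1 -0.4 -0.7] gap 0.0172 q [-0.89  0.39  1.86  0.    0.89  0.14]
psi -59.11 rz -0.11 alt 359.9 slide cm [-0.07 -0.11  0.14] rows 1
tilt fix deg (rx,ry) [0.01 0.11]
[[320.4 231.4]]
[[357.  191.7]]
```

View pics/G_s.png

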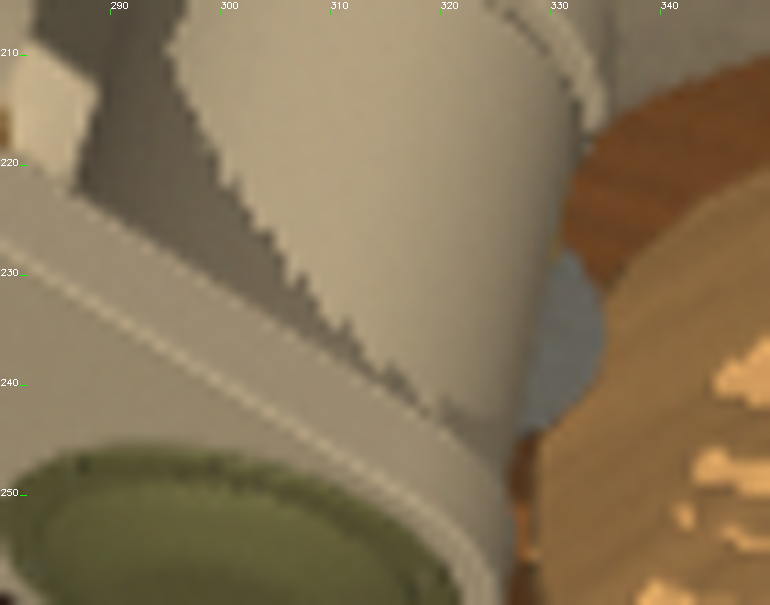

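View pics/G_t.png

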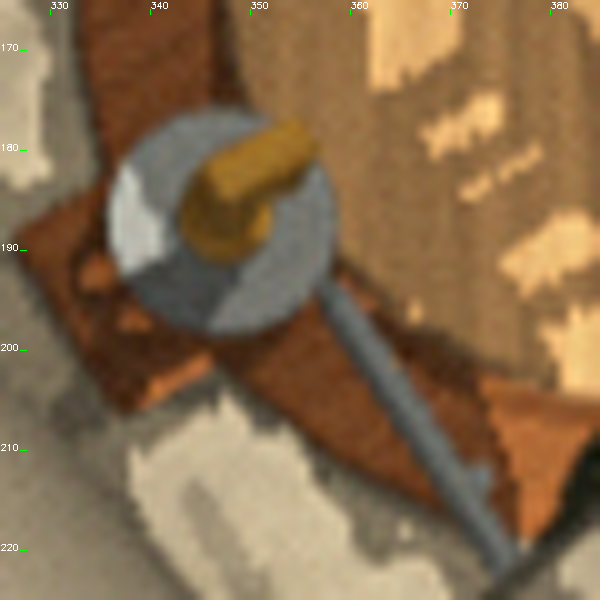

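The bar line from (375,221) to (357,193.5) in the top view passes through the hole centre at about (350,182). Inserting.

Call:
send_rows([
  {"slide":[0,-0.7,0.1],"angular":[0,0,0],"fingers":255},
  {"slide":[0,-0.7,0],"angular":[0,0,0],"fingers":255},
  {"slide":[0,-0.7,0],"angular":[0,0,0],"fingers":255},
  {"slide":[0,-0.6,0],"angular":[0,0,0],"fingers":255},
  {"slide":[0,-0.6,0],"angular":[0,0,0],"fingers":255},
  {"slide":[0,-0.6,0],"angular":[0,0,0],"fingers":255},
  {"slide":[0,-0.6,0],"angular":[0,0,0],"fingers":255},
  {"slide":[0,0,0],"angular":[0,0,0],"fingers":255},
])

```text
time: 42.35
eef_pos: [0.3905, -0.222, 0.0937]
tcp_rot: [-0.0, 0.871, -0.492, 0.0]
contact_force: [-0.3, -0.2, -1.3]
finger_gap: 0.0178
```

Run:
```python
from h import *
eye()
f=grab('side');g=grab('top')
crop(f,290,190,360,245,11,'H_s.png');crop(g,325,165,385,225,10,'H_t.png')
```

```text
t 42.35 pos [ 0.3905 -0.222   0.0937] x [ 0.516 -0.857  0.   ] z [ 0. -0. -1.] F [-0.3 -0.2 -1.3] gap 0.0178 q [-0.78  0.42  1.81  0.    0.91  0.25]
eye in tool frame cm [ -0.08 -13.06] psi -58.9 torque [-0.04  0.09 -0.03]
```

View pics/H_t.png

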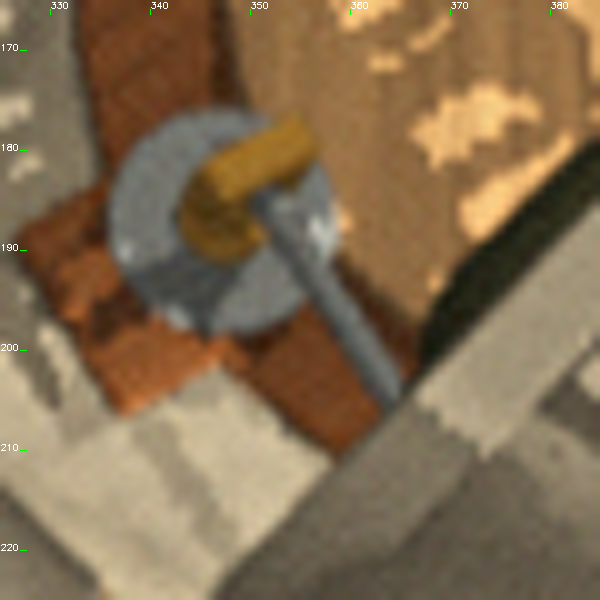

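View pics/H_s.png

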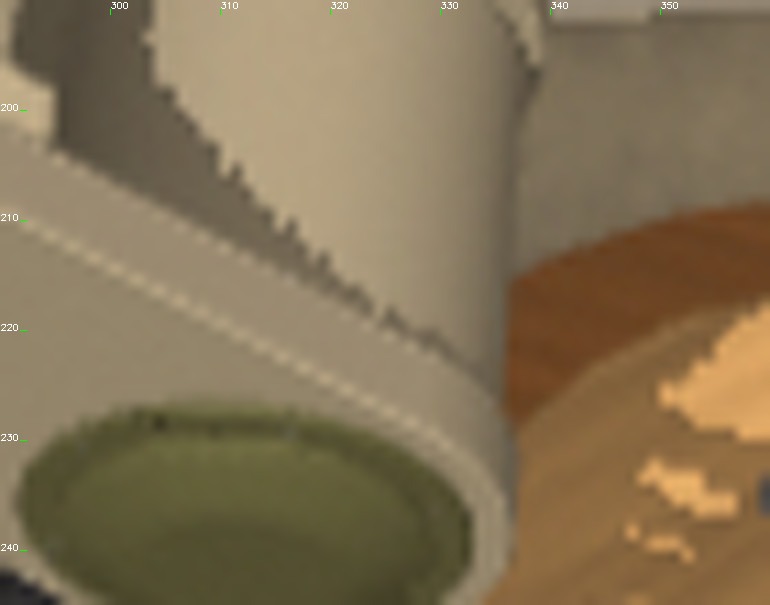

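Call:
send_rows([
  {"slide":[0,-0.8,0],"angular":[0,0,0],"fingers":255},
  {"slide":[0,-0.8,0],"angular":[0,0,0],"fingers":255},
  {"slide":[0,-0.9,0],"angular":[0,0,0],"fingers":255},
  {"slide":[0,0,0],"angular":[0,0,0],"fingers":255},
])

```text
time: 42.85
eef_pos: [0.4123, -0.2089, 0.0937]
tcp_rot: [-0.0, 0.871, -0.492, 0.0]
contact_force: [0.5, -0.0, -1.3]
finger_gap: 0.0175
```

Run:
```python
from h import *
eye()
g=grab('top')
for z in(0,.1,.2): print(z,onz(g,[(305,146),(302,133),(213,80)],z).round(3))
crop(g,270,60,420,200,5,'I_t.png')
```

```text
t 42.85 pos [ 0.4123 -0.2089  0.0937] x [ 0.516 -0.856  0.   ] z [ 0. -0. -1.] F [ 0.5 -0.  -1.3] gap 0.0175 q [-0.73  0.44  1.77  0.    0.93  0.3 ]
eye in tool frame cm [ -0.08 -10.52] psi -58.9 torque [-0.    0.13 -0.06]
0 [[ 0.631 -0.04   0.   ]
 [ 0.671 -0.031  0.   ]
 [ 0.839  0.235  0.   ]]
0.1 [[ 0.599 -0.037  0.1  ]
 [ 0.634 -0.03   0.1  ]
 [ 0.787  0.212  0.1  ]]
0.2 [[ 0.566 -0.035  0.2  ]
 [ 0.598 -0.028  0.2  ]
 [ 0.736  0.19   0.2  ]]
```

View pics/I_t.png

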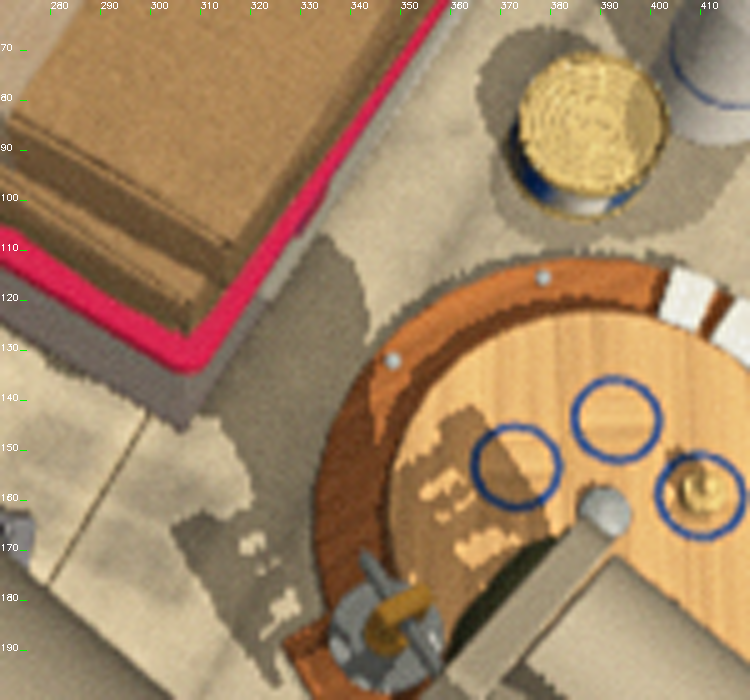

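The bar passes through the loop, tip visible at (341,173). The carton corner is more than 60 mm from the planned sweep. I'll turn clockwise.

Call:
send_rows([
  {"slide":[-1.1,-0.06,0],"angular":[0,0,6],"fingers":255},
  {"slide":[-1.1,-0.06,0],"angular":[0,0,6],"fingers":255},
  {"slide":[-1.1,-0.06,0],"angular":[0,0,6],"fingers":255},
  {"slide":[-1.1,-0.06,0],"angular":[0,0,6],"fingers":255},
  {"slide":[-1.1,-0.06,0],"angular":[0,0,6],"fingers":255},
  {"slide":[-1.1,-0.06,0],"angular":[0,0,6],"fingers":255},
  {"slide":[-1.1,-0.06,0],"angular":[0,0,6],"fingers":255},
  {"slide":[-1.1,-0.06,0],"angular":[0,0,6],"fingers":255},
  {"slide":[0,0,0],"angular":[0,0,0],"fingers":255},
])

```text
time: 43.8
eef_pos: [0.4009, -0.1238, 0.0937]
tcp_rot: [-0.0, -0.595, 0.804, 0.0]
contact_force: [-2.4, -1.8, -1.3]
finger_gap: 0.0175
```

Run:
```python
from h import *
eye()
```

```text
t 43.8 pos [ 0.4009 -0.1238  0.0937] x [-0.292 -0.956  0.   ] z [-0.001  0.    -1.   ] F [-2.4 -1.8 -1.3] gap 0.0175 q [-0.58  0.38  1.89 -0.    0.88  1.28]
eye in tool frame cm [ -0.07 -10.56] psi -107.0 torque [-0.21  0.6  -0.22]
```

Call:
send_rows([
  {"slide":[-1.1,-0.06,0.03],"angular":[0,0,6],"fingers":255},
  {"slide":[-1.1,-0.06,0.03],"angular":[0,0,6],"fingers":255},
  {"slide":[-1.1,-0.06,0.03],"angular":[0,0,6],"fingers":255},
  {"slide":[-1.1,-0.06,0.03],"angular":[0,0,6],"fingers":255},
  {"slide":[-1.1,-0.06,0.03],"angular":[0,0,6],"fingers":255},
  {"slide":[-1.1,-0.06,0.03],"angular":[0,0,6],"fingers":255},
  {"slide":[-1.1,-0.06,0.03],"angular":[0,0,6],"fingers":255},
  {"slide":[0,0,0],"angular":[0,0,0],"fingers":255},
])

```text
time: 44.6
eef_pos: [0.4475, -0.0649, 0.0913]
tcp_rot: [-0.001, -0.268, 0.963, 0.001]
contact_force: [-4.1, -0.1, -0.3]
finger_gap: 0.0175
```

Run:
```python
from h import *
eye()
f=grab('side');g=grab('top')
crop(f,290,190,360,245,11,'J_s.png');crop(g,310,150,370,210,10,'J_t.png')
```

```text
t 44.6 pos [ 0.4475 -0.0649  0.0913] x [-0.856 -0.517  0.001] z [-0.002  0.001 -1.   ] F [-4.1 -0.1 -0.3] gap 0.0175 q [-0.41  0.43  1.8   0.    0.91  2.19]
eye in tool frame cm [ -0.07 -10.46] psi -148.9 torque [ 0.04  0.64 -0.26]
```

View pics/J_t.png

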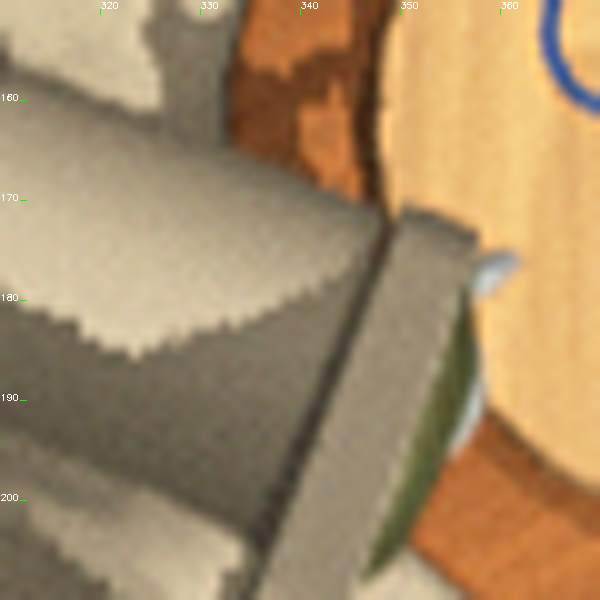

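View pics/J_s.png

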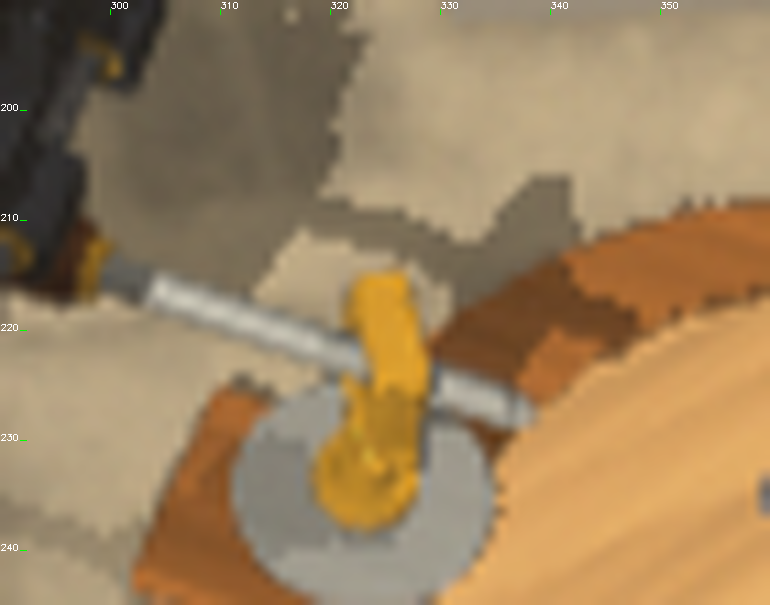

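Not fully tight yet; about 13° remain. I'll go on in smaller steps and watch the torque.

Call:
send_rows([
  {"slide":[-0.55,-0.02,0],"angular":[0,0,3],"fingers":255},
  {"slide":[-0.55,-0.02,0],"angular":[0,0,3],"fingers":255},
  {"slide":[-0.55,-0.02,0],"angular":[0,0,3],"fingers":255},
  {"slide":[-0.55,-0.02,0],"angular":[0,0,3],"fingers":255},
  {"slide":[0,0,0],"angular":[0,0,0],"fingers":255},
])

```text
time: 45.2
eef_pos: [0.4671, -0.0559, 0.0914]
tcp_rot: [-0.001, -0.166, 0.986, 0.001]
contact_force: [-4.0, 1.6, -1.2]
finger_gap: 0.0172
```

Run:
```python
from h import *
eye()
```

```text
t 45.2 pos [ 0.4671 -0.0559  0.0914] x [-0.945 -0.328  0.001] z [-0.002  0.001 -1.   ] F [-4.   1.6 -1.2] gap 0.0172 q [-0.37  0.45  1.75  0.    0.94  2.44]
eye in tool frame cm [ -0.09 -10.42] psi -160.9 torque [ 0.53  0.69 -0.17]
```

Call:
send_rows([
  {"slide":[-0.55,-0.02,0],"angular":[0,0,3],"fingers":255},
  {"slide":[-0.37,-0.01,0],"angular":[0,0,2],"fingers":255},
  {"slide":[0,0,0],"angular":[0,0,0],"fingers":255},
])

```text
time: 45.5
eef_pos: [0.4758, -0.0534, 0.0914]
tcp_rot: [-0.001, -0.123, 0.992, 0.001]
contact_force: [-3.6, 3.0, -1.0]
finger_gap: 0.0175
```

Run:
```python
from h import *
eye()
f=grab('side');g=grab('top')
crop(f,290,190,360,245,11,'K_s.png')
```

```text
t 45.5 pos [ 0.4758 -0.0534  0.0914] x [-0.97  -0.245  0.001] z [-0.002  0.001 -1.   ] F [-3.6  3.  -1. ] gap 0.0175 q [-0.36  0.46  1.73  0.    0.95  2.53]
eye in tool frame cm [ -0.09 -10.41] psi -165.8 torque [ 0.62  0.66 -0.14]
```

View pics/K_s.png

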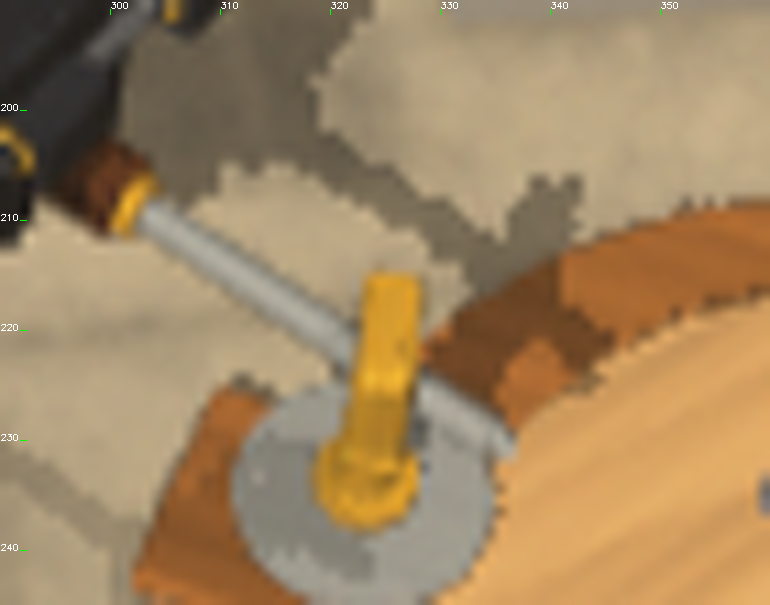

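Call:
send_rows([
  {"slide":[-0.37,-0.01,0],"angular":[0,0,2],"fingers":255},
  {"slide":[-0.37,-0.01,0],"angular":[0,0,2],"fingers":255},
  {"slide":[0,0,0],"angular":[0,0,0],"fingers":255},
])

```text
time: 45.9
eef_pos: [0.483, -0.0519, 0.0914]
tcp_rot: [-0.001, -0.088, 0.996, 0.001]
contact_force: [-3.5, 3.7, -0.6]
finger_gap: 0.0172
```

Run:
```python
from h import *
eye()
```

```text
t 45.9 pos [ 0.483  -0.0519  0.0914] x [-0.984 -0.176  0.001] z [-0.002  0.001 -1.   ] F [-3.5  3.7 -0.6] gap 0.0172 q [-0.35  0.47  1.71  0.    0.96  2.61]
eye in tool frame cm [ -0.08 -10.4 ] psi -169.8 torque [ 0.72  0.66 -0.15]
```

Call:
send_rows([
  {"slide":[-0.37,-0.01,0],"angular":[0,0,2],"fingers":255},
  {"slide":[-0.37,-0.01,0],"angular":[0,0,2],"fingers":255},
  {"slide":[0,0,0],"angular":[0,0,0],"fingers":255},
])

```text
time: 46.2
eef_pos: [0.4903, -0.0509, 0.0913]
tcp_rot: [-0.001, -0.054, 0.999, 0.001]
contact_force: [-4.7, 4.6, -1.2]
finger_gap: 0.0176
```

Run:
```python
from h import *
eye()
f=grab('side');g=grab('top')
crop(f,290,190,360,245,11,'L_s.png');crop(f,310,205,340,250,16,'L3_s.png')
```

```text
t 46.2 pos [ 0.4903 -0.0509  0.0913] x [-0.994 -0.107  0.002] z [-0.002  0.001 -1.   ] F [-4.7  4.6 -1.2] gap 0.0176 q [-0.34  0.48  1.69  0.    0.97  2.69]
eye in tool frame cm [ -0.07 -10.4 ] psi -173.9 torque [ 0.83  0.61 -0.24]
```

View pics/L3_s.png

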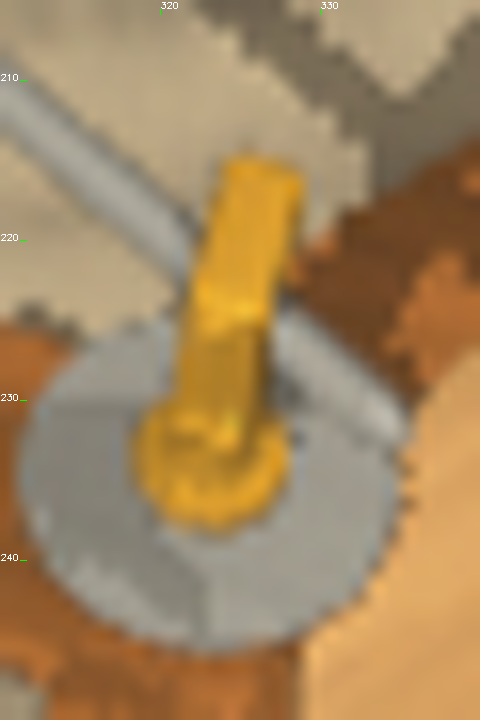

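The eye now looks identical to the starting picture, with top corners at (324,214.5) and (329,216). One more small push to seat it, watching for a force rise.

Call:
send_rows([
  {"slide":[-0.37,-0.01,0],"angular":[0,0,2],"fingers":255},
  {"slide":[-0.3,0,0],"angular":[0,0,1.5],"fingers":255},
  {"slide":[0,0,0],"angular":[0,0,0],"fingers":255},
  {"slide":[0,0,0],"angular":[0,0,0],"fingers":255},
])

```text
time: 46.7
eef_pos: [0.4966, -0.0503, 0.0913]
tcp_rot: [-0.001, -0.024, 1.0, 0.001]
contact_force: [-4.7, 5.0, -0.5]
finger_gap: 0.0177
```

Run:
```python
from h import *
eye()
f=grab('side')
crop(f,310,205,340,250,16,'M3_s.png')
a=cv2.imread('pics/s3.png').astype(int)
m=cv2.inRange(cv2.cvtColor(cv2.imread('pics/s3.png'),cv2.COLOR_BGR2HSV),(14,140,90),(28,255,255))
for n in('L3_s','M3_s'):
    b=cv2.imread(f'pics/{n}.png'); mb=cv2.inRange(cv2.cvtColor(b,cv2.COLOR_BGR2HSV),(14,140,90),(28,255,255))
    t=slice(140,330)
    print(n,(m[t]&mb[t]).sum()/(m[t]|mb[t]).sum())
```

```text
t 46.7 pos [ 0.4966 -0.0503  0.0913] x [-0.999 -0.047  0.002] z [-0.002  0.002 -1.   ] F [-4.7  5.  -0.5] gap 0.0177 q [-0.34  0.49  1.68  0.    0.98  2.75]
eye in tool frame cm [ -0.08 -10.4 ] psi -177.3 torque [ 0.83  0.74 -0.21]
L3_s 0.6825305535585909
M3_s 0.7190507097101899
```

```bash
python3 - <<'E'
from h import *
f=grab('side'); crop(f,270,180,360,250,8,'N_s.png')
E
cd pics; python3 -c "
import cv2,numpy as np
cv2.imwrite('cmp.png',np.hstack([cv2.imread('s3.png')[100:560,80:400],cv2.imread('L3_s.png')[100:560,80:400]][:1]+[cv2.imread('M3_s.png')[100:560,80:400]]))"
```

```text
(no output)
```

View pics/cmp.png

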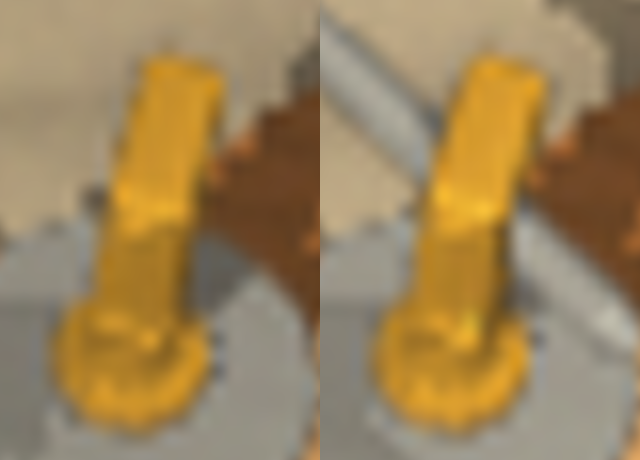

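View pics/N_s.png

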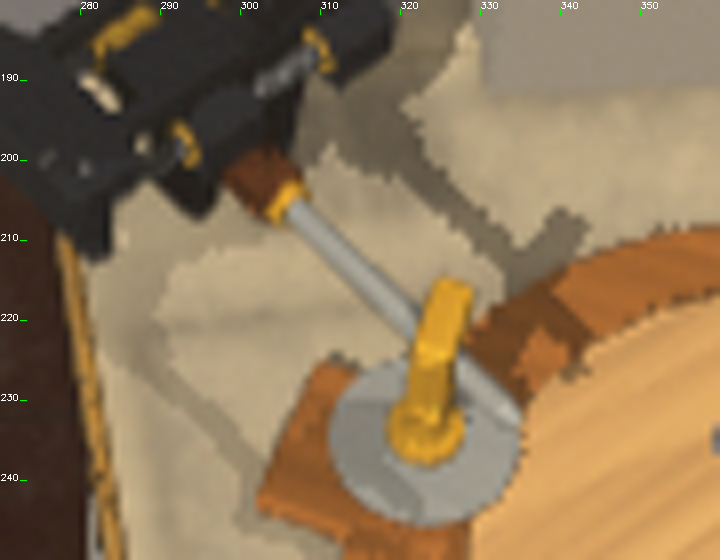

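Run:
```python
from h import *
f=grab('side')
c=lambda px,py,x0,y0,s:(x0+(px+.5)/s-.5,y0+(py+.5)/s-.5)
def ang(A,B,x0,y0,s):
    p=onz(f,[c(*A,x0,y0,s),c(*B,x0,y0,s)],.0906);d=p[1]-p[0];return p.round(4)[:,:2].tolist(),np.degrees(np.arctan2(d[1],d[0])).round(1),np.hypot(*d[:2]).round(3)
print("now",ang((288,203),(518,412),270,180,8))
print("K",ang((135,205),(510,445),290,190,11))
print("J",ang((95,270),(530,412),290,190,11))
print("eye",eye())
```

```text
now ([[0.4996, -0.084], [0.5068, -0.1898]], np.float64(-86.1), np.float64(0.106))
K ([[0.4853, -0.0861], [0.5121, -0.1898]], np.float64(-75.5), np.float64(0.107))
J ([[0.4661, -0.0948], [0.5217, -0.1859]], np.float64(-58.6), np.float64(0.107))
t 46.85 pos [ 0.4966 -0.0503  0.0913] x [-0.999 -0.047  0.002] z [-0.002  0.002 -1.   ] F [-4.3  5.3 -0.9] gap 0.0175 q [-0.34  0.49  1.68  0.    0.98  2.75]
eye in tool frame cm [ -0.08 -10.4 ] psi -177.3 torque [ 0.87  0.72 -0.18]
eye None
```

The tool still matches the bar direction to about 1°, and the force rose only mildly. I'll back off the play and measure the eye in both views.

Call:
send_rows([
  {"slide":[1.09,-0.06,0],"angular":[0,0,-6],"fingers":255},
  {"slide":[1.09,-0.06,0],"angular":[0,0,-6],"fingers":255},
  {"slide":[1.09,-0.06,0],"angular":[0,0,-6],"fingers":255},
  {"slide":[1.09,-0.06,0],"angular":[0,0,-6],"fingers":255},
  {"slide":[0,0,0],"angular":[0,0,0],"fingers":255},
])

```text
time: 47.35
eef_pos: [0.4553, -0.0624, 0.0919]
tcp_rot: [0.0, -0.231, 0.973, -0.0]
contact_force: [0.3, 0.9, -0.5]
finger_gap: 0.0174
```

Run:
```python
from h import *
eye()
f=grab('side');g=grab('top')
crop(f,310,205,340,250,16,'O3_s.png');crop(g,325,165,370,210,14,'O_t.png')
```

```text
t 47.35 pos [ 0.4553 -0.0624  0.0919] x [-0.894 -0.449 -0.   ] z [ 0.001 -0.001 -1.   ] F [ 0.3  0.9 -0.5] gap 0.0174 q [-0.39  0.44  1.78 -0.    0.92  2.28]
eye in tool frame cm [ -0.06 -10.27] psi -153.3 torque [ 0.12  0.2  -0.04]
```

View pics/O3_s.png

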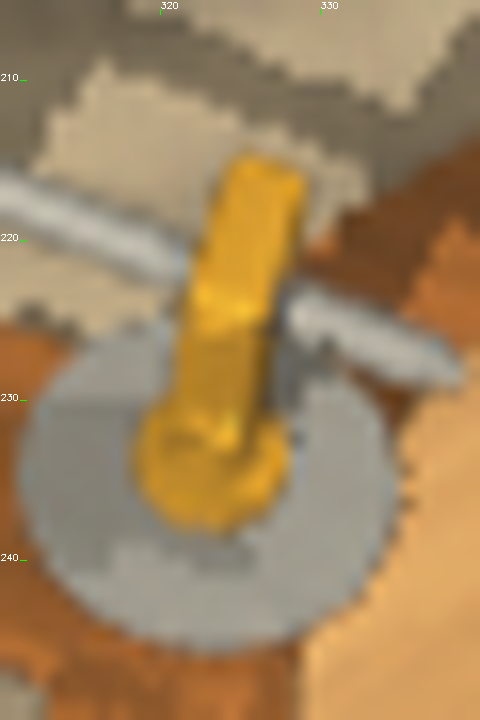

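View pics/O_t.png

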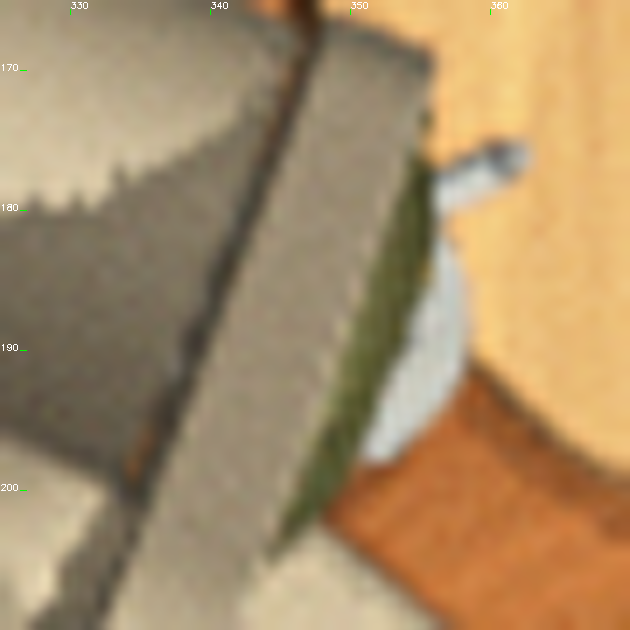

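The side view matches the initial eye. I'll withdraw the bar and check from the top.

Call:
send_rows([
  {"slide":[1.4,-0.06,0],"angular":[0,0,-8],"fingers":255},
  {"slide":[0,0,0],"angular":[0,0,0],"fingers":255},
  {"slide":[0,1,0],"angular":[0,0,0],"fingers":255},
  {"slide":[0,2,0],"angular":[0,0,0],"fingers":255},
  {"slide":[0,2,0],"angular":[0,0,0],"fingers":255},
  {"slide":[0,2,0],"angular":[0,0,0],"fingers":255},
  {"slide":[0,2,0],"angular":[0,0,0],"fingers":255},
  {"slide":[0,0,-4],"angular":[0,0,0],"fingers":255},
  {"slide":[0,0,-4],"angular":[0,0,0],"fingers":255},
  {"slide":[0,0,0],"angular":[0,0,0],"fingers":255},
])

```text
time: 48.45
eef_pos: [0.3945, 0.0062, 0.1754]
tcp_rot: [0.004, -0.295, 0.955, -0.002]
contact_force: [-0.0, -0.5, -0.7]
finger_gap: 0.0174
```

Run:
```python
from h import *
to((.4894,.0805,.172),-100,True)
f=grab('side');g=grab('top')
crop(f,310,205,340,250,16,'P3_s.png');crop(g,332,170,366,204,16,'P3_t.png')
```

```text
t 48.45 pos [0.3945 0.0062 0.1754] x [-0.825 -0.565 -0.006] z [ 0.009 -0.002 -1.   ] F [-0.  -0.5 -0.7] gap 0.0174 q [-0.29  0.2   1.84  0.    1.1   2.25]
psi -145.62 rz -45.62 alt 314.4 slide cm [-8.97 -8.05  0.41] rows 2
tilt fix deg (rx,ry) [-0.4   0.33]
```

View pics/P3_s.png

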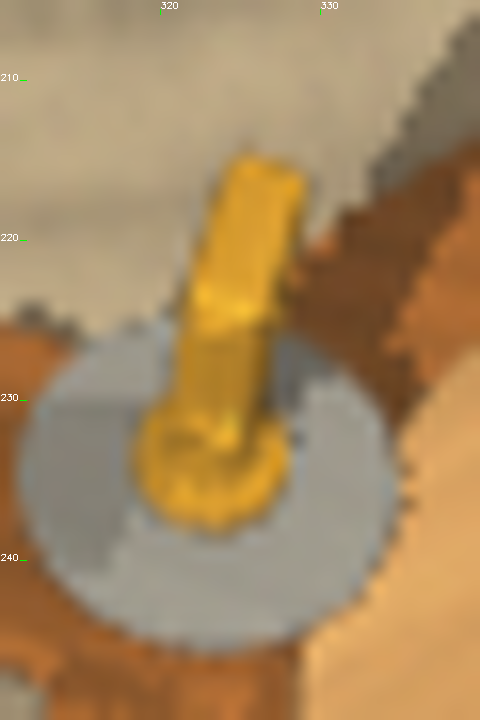

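View pics/P3_t.png

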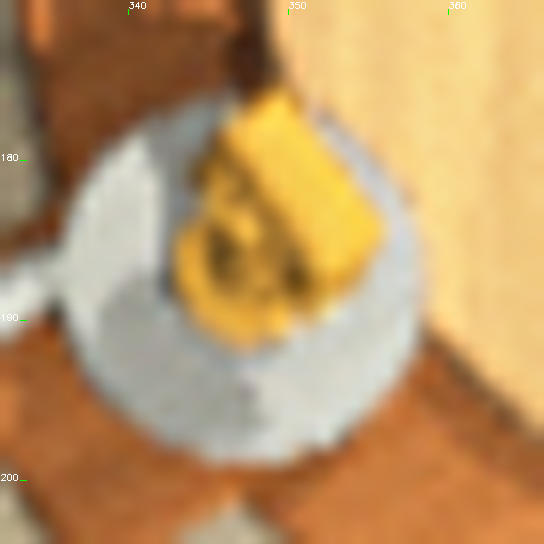

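The eye matches its starting attitude in both views; the band runs (349.5,175.5)–(355.5,184), within about 3° and on the tight side. Next the bar goes back to the rest.

Call:
send_rows([
  {"slide":[0,0,0],"angular":[0,0,-7.6],"fingers":255},
  {"slide":[0,0,0],"angular":[0,0,-7.6],"fingers":255},
  {"slide":[0,0,0],"angular":[0,0,-7.6],"fingers":255},
  {"slide":[0,0,0],"angular":[0,0,-7.6],"fingers":255},
  {"slide":[0,0,0],"angular":[0,0,-7.6],"fingers":255},
  {"slide":[0,0,0],"angular":[0,0,-7.6],"fingers":255},
  {"slide":[-3,-2.7,0],"angular":[0,0,0],"fingers":255},
  {"slide":[-3,-2.7,0],"angular":[0,0,0],"fingers":255},
  {"slide":[-3,-2.7,0],"angular":[0,0,0],"fingers":255},
  {"slide":[0,0,0],"angular":[0,0,0],"fingers":255},
])

```text
time: 49.55
eef_pos: [0.49, 0.0829, 0.1695]
tcp_rot: [-0.0, -0.644, 0.765, 0.001]
contact_force: [-0.2, -0.2, -2.1]
finger_gap: 0.0174
```

Run:
```python
from h import *
to((.4894,.0805,.085),-100,True)
f=grab('side')
crop(f,200,80,340,200,5,'Q_s.png')
```

```text
t 49.55 pos [0.49   0.0829 0.1695] x [-0.171 -0.985 -0.   ] z [-0.001  0.001 -1.   ] F [-0.2 -0.2 -2.1] gap 0.0174 q [-0.07  0.38  1.58  0.    1.18  1.67]
psi -99.85 rz 0.15 alt -359.8 slide cm [0.25 0.01 8.45] rows 2
tilt fix deg (rx,ry) [0.08 0.03]
```

View pics/Q_s.png

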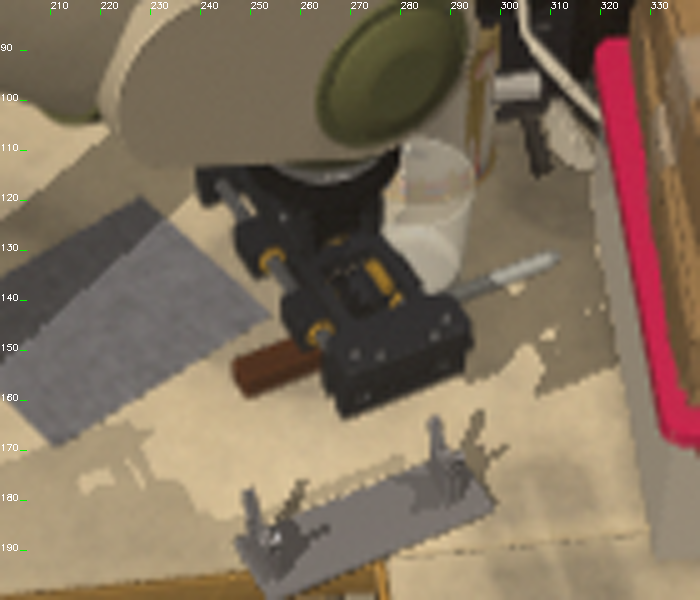

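Call:
send_rows([
  {"slide":[0.25,0,3],"angular":[0,0,0],"fingers":255},
  {"slide":[0,0,3],"angular":[0,0,0],"fingers":255},
  {"slide":[0,0,2.4],"angular":[0,0,0],"fingers":255},
  {"slide":[0,0,0],"angular":[0,0,0],"fingers":255},
  {"slide":[0,0,0],"angular":[0,0,0],"fingers":255},
])

```text
time: 50.1
eef_pos: [0.4869, 0.0778, 0.0876]
tcp_rot: [-0.001, -0.643, 0.766, 0.001]
contact_force: [0.1, 0.8, -0.7]
finger_gap: 0.0172
```

Run:
```python
from h import *
to((.4894,.0805,.0457),-100,True)
f=grab('side')
crop(f,230,140,320,200,8,'R_s.png')
```

```text
t 50.1 pos [0.4869 0.0778 0.0876] x [-0.173 -0.985  0.   ] z [-0.002  0.    -1.   ] F [ 0.1  0.8 -0.7] gap 0.0172 q [-0.08  0.49  1.7  -0.    0.96  1.66]
psi -99.96 rz 0.04 alt -360.0 slide cm [-0.31 -0.21  4.19] rows 1
tilt fix deg (rx,ry) [ 0.09 -0.01]
```

View pics/R_s.png

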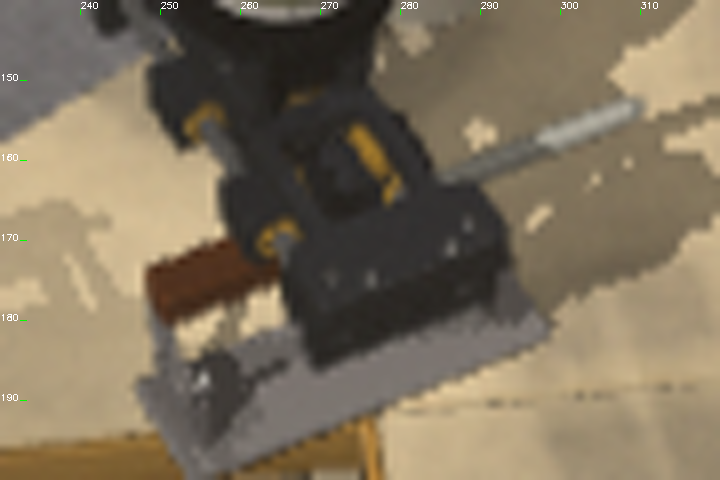

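Call:
send_rows([
  {"slide":[-0.25,-0.2,0.3],"angular":[0,0,0],"fingers":255},
  {"slide":[0,0,0],"angular":[0,0,0],"fingers":255},
  {"slide":[0,0,0],"angular":[0,0,0],"fingers":255},
])

```text
time: 50.45
eef_pos: [0.49, 0.0803, 0.0851]
tcp_rot: [0.0, -0.644, 0.765, -0.0]
contact_force: [-0.6, -0.6, -0.8]
finger_gap: 0.0172
```

Run:
```python
from h import *
to((.4894,.0805,.0457),-100,True)
```

```text
t 50.45 pos [0.49   0.0803 0.0851] x [-0.172 -0.985 -0.   ] z [ 0.001 -0.    -1.   ] F [-0.6 -0.6 -0.8] gap 0.0172 q [-0.08  0.5   1.69 -0.    0.95  1.67]
psi -99.89 rz 0.11 alt -359.9 slide cm [-0.01  0.07  3.94] rows 1
tilt fix deg (rx,ry) [-0.05  0.  ]
```

Call:
send_rows([
  {"slide":[0,0.05,1],"angular":[0,0,0],"fingers":255},
  {"slide":[0,0,1],"angular":[0,0,0],"fingers":255},
  {"slide":[0,0,1],"angular":[0,0,0],"fingers":255},
  {"slide":[0,0,0.9],"angular":[0,0,0],"fingers":255},
  {"slide":[0,0,0],"angular":[0,0,0],"fingers":255},
  {"slide":[0,0,0],"angular":[0,0,0],"fingers":255},
])

```text
time: 51.05
eef_pos: [0.4893, 0.0803, 0.045]
tcp_rot: [-0.0, -0.643, 0.765, 0.0]
contact_force: [-0.0, 0.6, -0.8]
finger_gap: 0.0174
```

Run:
```python
from h import *
to((.4894,.0805,.0457),-100,True)
```

```text
t 51.05 pos [0.4893 0.0803 0.045 ] x [-0.172 -0.985  0.   ] z [-0.001  0.    -1.   ] F [-0.   0.6 -0.8] gap 0.0174 q [-0.08  0.56  1.73 -0.    0.85  1.67]
psi -99.9 rz 0.1 alt -359.9 slide cm [-0.03 -0.01 -0.07] rows 1
tilt fix deg (rx,ry) [ 0.04 -0.01]
```

Seated with almost no contact force. I'll release, lift and move clear so I can see everything.

Call:
send_rows([
  {"slide":[0,0,0],"angular":[0,0,0],"fingers":150},
  {"slide":[0,0,0],"angular":[0,0,0],"fingers":50},
  {"slide":[0,0,0],"angular":[0,0,0],"fingers":0},
  {"slide":[0,0,0],"angular":[0,0,0],"fingers":0},
  {"slide":[0,0,0],"angular":[0,0,0],"fingers":0},
  {"slide":[0,0,-2],"angular":[0,0,0],"fingers":0},
  {"slide":[0,0,-4],"angular":[0,0,0],"fingers":0},
  {"slide":[0,0,-5],"angular":[0,0,0],"fingers":0},
  {"slide":[0,0,-5],"angular":[0,0,0],"fingers":0},
  {"slide":[0,4,-3],"angular":[0,0,0],"fingers":0},
])

```text
time: 52.05
eef_pos: [0.4528, 0.0865, 0.2391]
tcp_rot: [0.003, -0.643, 0.766, -0.002]
contact_force: [0.6, -0.8, 0.0]
finger_gap: 0.0879
```

Call:
send_rows([
  {"slide":[-3,4,0],"angular":[0,0,0],"fingers":0},
  {"slide":[-4,3,0],"angular":[0,0,0],"fingers":0},
  {"slide":[-4,3,0],"angular":[0,0,0],"fingers":0},
  {"slide":[-4,0,0],"angular":[0,0,0],"fingers":0},
  {"slide":[-4,0,0],"angular":[0,0,0],"fingers":0},
  {"slide":[0,0,0],"angular":[0,0,0],"fingers":0},
  {"slide":[0,0,0],"angular":[0,0,0],"fingers":0},
])

```text
time: 52.75
eef_pos: [0.3837, 0.2917, 0.2353]
tcp_rot: [-0.0, -0.644, 0.765, 0.0]
contact_force: [0.0, -0.3, -0.8]
finger_gap: 0.0882
```

Run:
```python
from h import *
st()
f=grab('side');g=grab('top')
cv2.imwrite('pics/S_s.png',f["image"])
crop(f,235,150,445,325,4,'S1.png');crop(g,240,100,460,230,3,'S2.png')
# eye orientation compare by template rotation: colour mask of band
crop(g,332,170,366,204,16,'S3_t.png')
```

```text
t 52.75 pos [0.3837 0.2917 0.2353] x [-0.17  -0.985  0.001] z [-0.001 -0.001 -1.   ] F [ 0.  -0.3 -0.8] gap 0.0882 q [ 0.4   0.28  1.52 -0.    1.34  2.15]
```

View pics/S1.png

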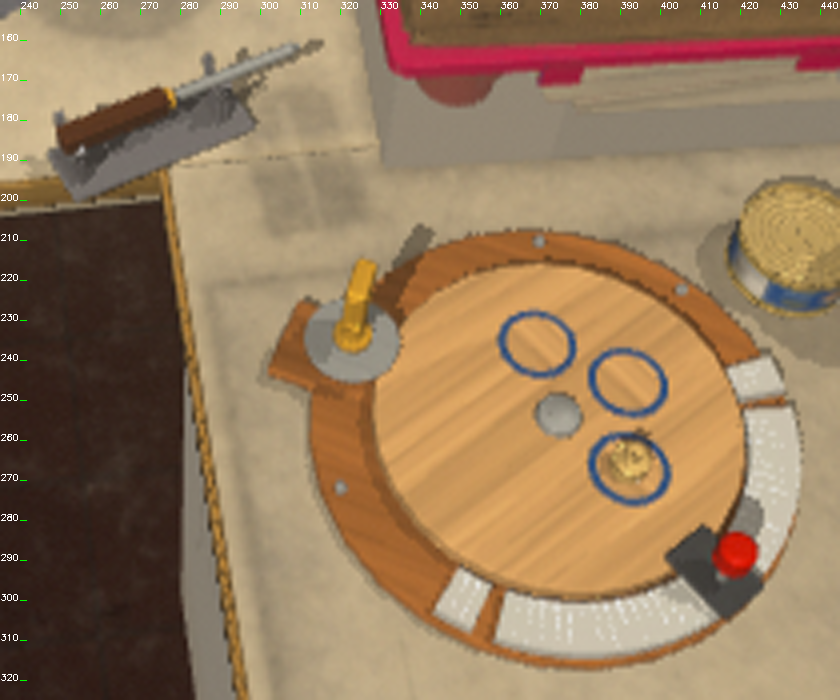

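View pics/S2.png

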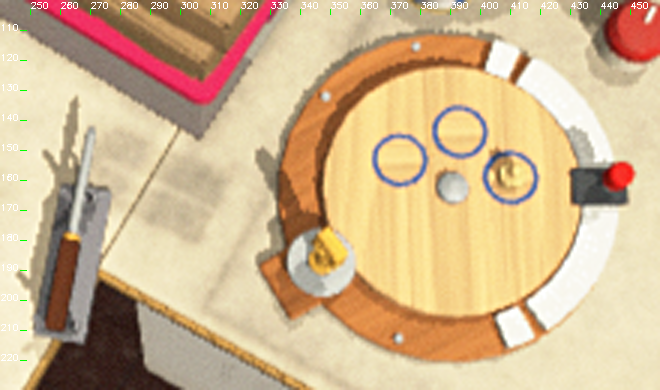

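View pics/S3_t.png

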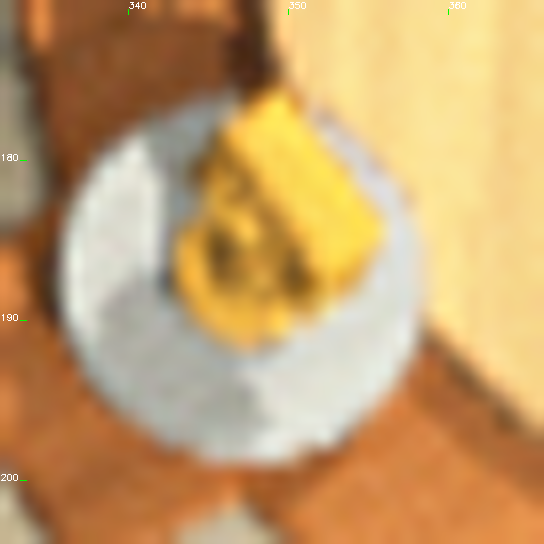

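The last look shows everything in place:
- **Bar:** in its rest, tip (307,161), back (251,185).
- **Eye:** at or slightly past its starting attitude on the tight side.
- **Wheel:** knob (417,288) at the second slot.
- **Weight:** upright in its ring at (391,266).
- **Gripper:** clear of everything.

I'm handing in.

```bash
python3 -c "
from station import arm
print(arm.finish_job())"
```

```text
the job is handed in; nothing more can be done
None
```

I did every step of the task in order and handed the job in at about 53 s. No verdict is reported, so the results below are my own measurements.

- **Unscrewing:** I slid the bar through the loop and turned the eye about 80° anticlockwise (1.39–1.43 rad in the images). The wrist force stayed within about 7 N during all bar work, and the fingers worked about 10 cm from the eye.
- **Wheel and pin:** I drew the pin (spring about 5.5 N) and swung the wheel to the next slot; the rings give about 1.05 rad. I let the knob go at the height where I had first gripped it, so the pin should be fully dropped. A side picture afterwards agreed, but it can only tell height to about 6 mm.
- **Weights:** Only the small weight was on the mat. It stands upright inside its own ring.
- **Retightening:** I turned the eye back clockwise. In the last pictures it sits about 3° further to the tight side than at the start.
- **Bar and glass:** The bar is back in its rest within about 1 mm and 0.5° of its first pose. I went nowhere near the glass.

**Disagreement:** While tightening, the bar turned about 6° further than the play I had seen when unscrewing. The force rose only mildly (tangential 2.8 to 4.5 N), with no sharp stop. So I judge the eye tight from the pictures, not from the force.

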